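# Pack the hexagonal detector array and clamp it

## Task

Make up the detector array: loosen the wing knob of the packing frame, draw the pressure bar well back, and stand all the hexagonal detector modules in the frame, close-packed flat against flat in two nested rows with no empty places, starting from the end stop and its half-module step and taking the two rows in turn. Then slide the bar up against the pack and turn the knob fully tight again; keep the modules upright and leave the other things on the bench alone.

Things in the scene. Friction and masses are not known exactly. Their poses are not given: they have to be found in the camera images.
- module_1_mid (a point): one of up to six equal detector modules, loose, 0.22 kg, upright: white hexagonal can 46 mm across flats, 53 across corners, 40 tall; on it a blue round housing 28 mm in diameter, 43 to 80 mm above the foot (take it 64 mm above the foot); steel socket on top, 86 in all. Point: on the axis, 43 mm above the foot; z up, x square to a pair of flats (the others at 60-degree steps)
- module_2_mid (a point): another module, the same as module_1
- module_3_mid (a point): another module, the same as module_1
- module_4_mid (a point): another module, the same as module_1
- module_5_mid (a point): another module, the same as module_1
- module_6_mid (a point): another module, the same as module_1
- frame: packing frame, fixed: grey plate 274 (x) x 127 mm, 10 thick, that modules stand on; side walls 26 mm above it, 95.4 clear between (modules fit with 1 mm to spare a side), their top 8 mm sloped out by 4.5. End stop at +x, inner face 120 mm from the origin; on its +y half a step 23 mm deep, 22 tall, sets that row back half a module. The pressure bar closes the -x end. Origin: middle of the underside; z up
- seat_1 (a point): place 1: where the point module_N_mid of its module belongs, 43 mm above the plate, 53 above the worktop; axes as the frame's. Against the end stop in the -y row; place 2 is at the step in the +y row, and so on in turn, 23 mm further along -x each, rows 39.8 mm apart. Each module has a pair of flats square to the frame's x. n modules fill places 1 to n
- seat_2 (a point): place 2, the same for the module in this place (+y row)
- seat_3 (a point): place 3, the same for the module in this place (-y row)
- seat_4 (a point): place 4, the same for the module in this place (+y row)
- seat_5 (a point): place 5, the same for the module in this place (-y row)
- seat_6 (a point): place 6, the same for the module in this place (+y row)
- bar (a joint): position of the pressure bar, m, 0 to 0.145; room between end stop and bar face = this + 0.040; grows as it is drawn back (to the frame's -x). Loose it slides with about 2 N; fully tight it holds 25 N. 93 mm wide, 28 high above the plate, on a foot 66 mm long behind its face that carries the knob: move it by the knob. Against n packed modules it stops at 0.006 + 0.023 (n - 1)
- bar_face (a point): centre of the bar's rubber-faced front (the side towards the modules), 14 mm above the plate; axes as the frame's
- clamp (a joint): angle of the clamp knob, rad: 0 tight (wing along the slide), 1.45 loose (wing across it), both at stops; grows counterclockwise seen from above. It begins to clamp below about 0.55 and stays where it is left; turning takes about 0.10 N m, up to 0.2 N m when tight
- clamp_grip (a point): grip point of the black wing knob on its vertical axis, 57.5 mm above the worktop, 46 mm behind the bar's face; the wing is 64 mm long along this point's x, 13 mm thick, from 12.5 mm below the point to 14.5 mm above it; the foot's top is 26 mm below the point. The point turns with the knob
- spanner: a steel open-ended spanner 169 x 34 x 6 mm lying at the right of the frame, loose; leave it. Origin: centre of its underside
- stopwatch: a black stopwatch 61 x 54 x 16 mm lying to the left of the modules, loose; leave it. Origin: centre of its underside

How it is judged:
By the outcome, as a careful person would: the job done as asked, in the order asked, and still so for the second after the job is handed in, with the robot touching nothing.
Of module_1, module_2, module_3, module_4, module_5, module_6 only 4 to 6 are there at a start; the rules pass over those that are not, and their reading is None.
At some moment in a run one of module_1, module_2, module_3, module_4, module_5, module_6 may be knocked a few centimetres aside while the robot is not near it.
It also fails if it takes over 210 s, if anything falls off the work surface, if the arm or the gripper's body presses on something with over 40 N, if the wrist force passes 120 N, or if a joint passes its speed limit or range.

## Robot

A 7-joint arm with a two-finger parallel gripper is mounted at the origin on a cart in front of the work surface, level with it; the furniture and walls round the work are solid. World frame = base frame: x ahead of the robot, y to its left, z up, the work surface at z = 0. Lengths are in m, angles in degrees, forces in N, time in s.
With the tool pointing down it reaches from about 0.35 to 0.9 m from the base axis. Payload 7.2 kg.
Tool frame: the origin (TCP) lies at the very end of the fingers, on their centre line; the grasp point (between the pads) lies 19 mm behind it; x points along the fingers, y is the direction in which the jaws open and shut, and the axes are right-handed (so a half turn about x gives the same grasp; the last joint's range is limited). The gripper opens to 88 mm and grips with 3 to 60 N. Pads are 20 mm wide; open, the fingers measure 115 mm over their backs; the gripper's body (75 mm by 178 mm) begins 61 mm behind the grasp point.
Start: joints at [-75.012, 23.554, -0.728, 91.456, 0.321, 64.991, -4.71], TCP at [0.202, 0.591, 0.223] pointing down, gripper open.
Joint ranges: [-169.25, 169.25], [-16.82, 113.86], [-84.01, 82.57], [7.8, 145.47], [-59.2, 239.2], [7.22, 106.19], [-163.78, 163.78]. Speed limits (degrees/s): [136.94, 136.94, 172.46, 172.46, 180, 180, 180].

## Interface

Orientations are given as [roll, pitch, yaw] about the fixed x, y, z axes, in that order (R = Rz(yaw) Ry(pitch) Rx(roll)).
In Python, from plant import sense, read_camera, calibration, close_job, spot_in gives the robot as it stands.
- The arm moves only by the tool step_arm, never from a script. Its argument "commands" is a list of rows, each an object of numbers: "x", "y", "z": the shift along the tool's x, y, z in m; "wx", "wy", "wz": the turn, a rotation vector about the tool's x, y, z in rad; "jaw": the opening in per cent of the stroke, from 0 (shut) to 100 (fully open). A call has exactly 10 rows; each row is the pose to reach, as a shift and turn from the pose commanded when the call began, along the tool's axes at that moment; what a row does not reach only later rows make up. A row lasts 1/12 s, in which the tool goes at most 41.7 mm and 7.16 degrees, less where a joint would pass 70% of its speed; a pose out of reach is approached as far as the arm can. A call with a gripper value outside its range is refused whole. The fingers move at their own pace and stop on an object; "newtons" is the grip in N (left out, the last holds). Time passes only in rows, so rows that repeat a pose let the fingers close, or fill a call up. It gives the time, the measured TCP pose, the force and the opening at its end, in the units of the state.
- sense(): the state, without advancing time (a new reading comes with each control period).
- read_camera(name): name is "scene" or "side" or "wrist"; returns the picture (384x512x3 uint8, blue, green, red); there is no depth.
- calibration(name): a dict with "intrinsics" (3x3 intrinsics, pixels), "k1" (the pictures are not rectified: a ray, as slopes to the right and down, at radius r is drawn at 1 + k1 r^2 times it, then the intrinsics apply), "R" (3x3) and "t" (3): a world point X has camera coordinates R X + t. Camera axes: x right, y down, z forward; pixel columns grow to the right and rows downward; lengths in m; the calibration is good to about 2 mm. A picture is of the moment at which its call begins: read the wrist's pose just before it. calibration takes no time and is no camera call; for the wrist camera it gives the pose at the moment of the call.
- close_job(): hands the job in, once; it reports no verdict.
Trained networks look in the newest picture that a camera, given by its name, has taken for a name from the list of things; names that differ only in an ending like _2 or _b are one class to them, and where a whole thing is asked for, a point or a joint stands for the part that bears it (a point fixed in the world has none). Each returns a list of dicts, best first, with "confidence" (0 to 1); they miss things now and then, are a little off and sometimes report something else, mostly with a low value. They report only what shows in the picture. A call takes as long as a camera call.
- spot_in(query, camera): "xyz" ([x, y, z] in m, in world coordinates, good to about 4 mm: the middle of the surface that is visible of it).
The state is a dict: "time_s": time; "qpos": joint angles; "dq": joint speeds; "effort": joint torques, N m; "ee_pos": TCP position; "tcp_rot": TCP orientation; "force": force on the tool from outside, world axes, zero at the start; "moment": the same for the moment, N m; "grip_width": opening from 0.0 (shut) to 1.0 (fully open).
Only numpy, scipy, OpenCV 4.12 (cv2) and the standard library are available. Lean on these libraries where they do the work, as an engineer would, in place of code of your own. Each camera call takes 0.05 s, during which the arm holds its last target.

## Working session

There is one attempt and no reset: what is moved stays moved. The work goes in short steps, Python scripts to look and compute and a tool call to move; the robot and the scene stay as the last step left them, time stands still between calls to the robot, and variables do not carry over. Pictures are saved under pics/ and viewed, and the job is handed in when it is done.

Besides the shell and the picture viewer there is one more tool, called after "Emit:" as name([rows], argument=value, ...), one row to a line, values as JSON. step_arm: Moves the arm, as the interface text tells. Its arguments: {"type":"object","properties":{"commands":{"type":"array"},"newtons":{"type":"number"}},"required":["commands"]}

```bash
ls; mkdir -p pics
python3 - <<'E'
from plant import *
import cv2,json
s=sense();print({k:s[k] for k in('time_s','ee_pos','tcp_rot','force','grip_width')})
for c in('scene','side','wrist'):
    cv2.imwrite(f'pics/a_{c}.png',read_camera(c)); 
    k=calibration(c);print(c,k)
for q in('module_1_mid','frame','clamp_grip','bar_face','spanner','stopwatch'):
    for c in('scene','side'):
        print(q,c,[( [round(v,4) for v in d['xyz']],round(d['confidence'],2)) for d in spot_in(q,c)])
print(sense()['time_s'])
E
```

```text
pics
{'time_s': 0.0, 'ee_pos': array([0.20227119, 0.59083772, 0.22181403]), 'tcp_rot': array([ -86.4766176 ,   89.90972598, -105.37177031]), 'force': array([0.49220919, 0.27541424, 0.0248632 ]), 'grip_width': 1.0018400154614793}
scene {'intrinsics': array([[349.01316212,   0.        , 254.75067277],
       [  0.        , 349.01316212, 186.3488506 ],
       [  0.        ,   0.        ,   1.        ]]), 'k1': -0.04241929636800266, 'R': array([[ 0.75674944, -0.65366212, -0.00749135],
       [-0.40317501, -0.45767669, -0.79245312],
       [ 0.51456797,  0.60270878, -0.60988681]]), 't': array([-0.4110539 ,  0.27233325,  0.66913504])}
side {'intrinsics': array([[364.61813681,   0.        , 252.09221805],
       [  0.        , 364.61813681, 189.70329218],
       [  0.        ,   0.        ,   1.        ]]), 'k1': -0.007129638000990338, 'R': array([[ 0.9515938 , -0.30735243, -0.00193211],
       [-0.1330179 , -0.40615345, -0.90407169],
       [ 0.2770839 ,  0.86056601, -0.42737648]]), 't': array([-0.5101445 ,  0.11399509,  1.08960036])}
wrist {'intrinsics': array([[277.56416208,   0.        
[... 459 characters left out ...]
([0.577, -0.146, 0.0393], 0.64)]
frame scene [([0.5495, -0.1431, 0.0208], 0.69)]
frame side [([0.5606, -0.1447, 0.0218], 0.64), ([0.4425, 0.024, 0.0378], 0.16)]
clamp_grip scene [([0.5607, -0.144, 0.063], 0.74), ([0.4685, -0.365, 0.0047], 0.19)]
clamp_grip side [([0.564, -0.1396, 0.0608], 0.72)]
bar_face scene [([0.5747, -0.1447, 0.0352], 0.9)]
bar_face side [([0.5727, -0.1404, 0.035], 0.73)]
spanner scene [([0.4677, -0.3647, 0.0031], 0.76)]
spanner side [([0.5661, -0.14, 0.0591], 0.66), ([0.4675, -0.3667, 0.0064], 0.63)]
stopwatch scene [([0.4045, 0.3068, 0.0161], 0.75)]
stopwatch side [([0.4674, -0.3654, 0.0078], 0.55), ([0.4073, 0.297, 0.0149], 0.4), ([0.4414, 0.0243, 0.0398], 0.36)]
0.75
```

View pics/a_scene.png

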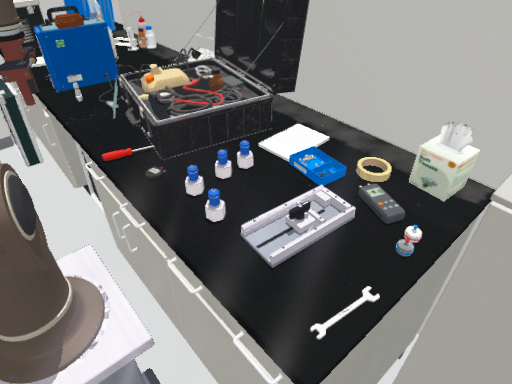

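View pics/a_side.png

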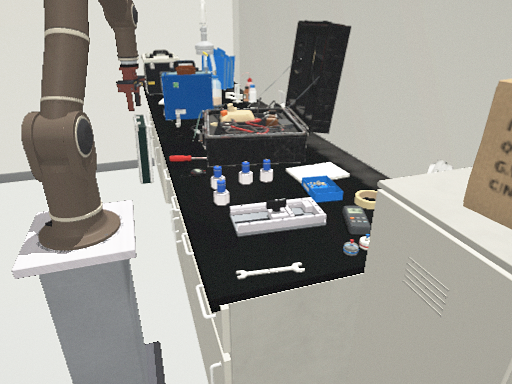

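View pics/a_wrist.png

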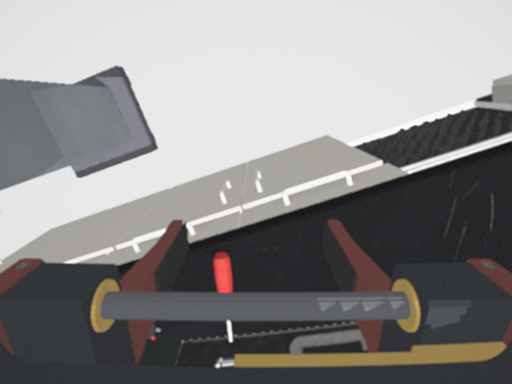

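Run:
```python
import cv2,numpy as np
a=cv2.imread('pics/a_scene.png');b=cv2.imread('pics/a_side.png')
cv2.imwrite('pics/b1.png',cv2.resize(a[170:270,225:365],None,fx=5.5,fy=5.5,interpolation=cv2.INTER_CUBIC))
cv2.imwrite('pics/b2.png',cv2.resize(a[135:225,175:265],None,fx=6,fy=6,interpolation=cv2.INTER_CUBIC))
cv2.imwrite('pics/b3.png',cv2.resize(b[150:240,200:335],None,fx=5.5,fy=5.5,interpolation=cv2.INTER_CUBIC))
```

```text
(no output)
```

View pics/b1.png

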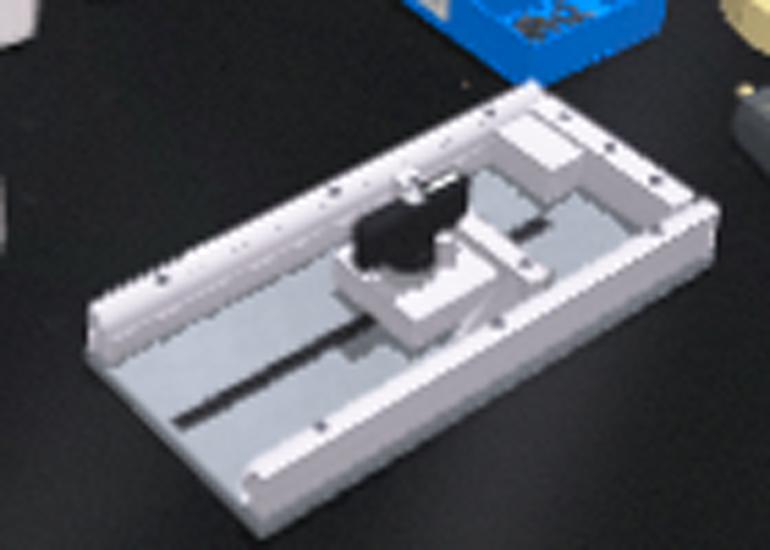

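View pics/b2.png

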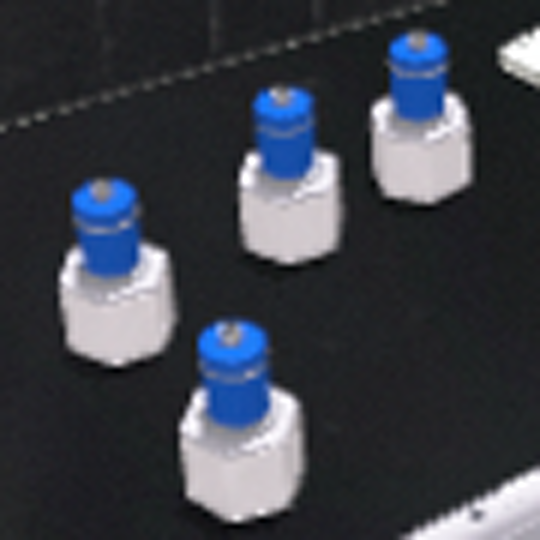

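View pics/b3.png

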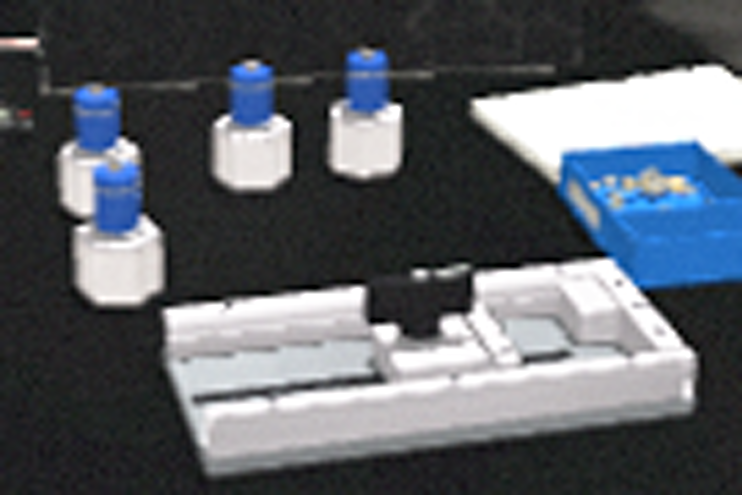

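```bash
cat > h.py <<'E'
import numpy as np,cv2
from plant import *
from scipy.spatial.transform import Rotation as Rn
def ray(c,uv):
    k=calibration(c) if isinstance(c,str) else c
    K=k['intrinsics'];p=np.array([(uv[0]-K[0,2])/K[0,0],(uv[1]-K[1,2])/K[1,1]])
    s=p.copy()
    for _ in range(20): s=p/(1+k['k1']*(s@s))
    d=k['R'].T@np.array([s[0],s[1],1]);o=-k['R'].T@k['t']
    return o,d
def onz(c,uv,z):
    o,d=ray(c,uv);return o+d*(z-o[2])/d[2]
def proj(c,X):
    k=calibration(c) if isinstance(c,str) else c
    p=k['R']@np.asarray(X)+k['t'];s=p[:2]/p[2];s=s*(1+k['k1']*(s@s))
    return np.array([k['intrinsics'][0,0]*s[0]+k['intrinsics'][0,2],k['intrinsics'][1,1]*s[1]+k['intrinsics'][1,2]])
def toolR(yaw):
    # tool pointing down, jaw (tool y) direction at angle yaw deg in world
    a=np.radians(yaw);x=np.array([0,0,-1.]);y=np.array([np.cos(a),np.sin(a),0]);return np.c_[x,y,np.cross(x,y)]
def cur():
    s=sense();return np.array(s['ee_pos']),Rn.from_euler('xyz',s['tcp_rot'],degrees=True).as_matrix(),s
def cmd(pos,yaw=None,flip=True):
    p,R,s=cur();d=R.T@(np.array(pos)-p)
    w=np.zeros(3)
    if yaw is not None:
        c=[Rn.from_matrix(R.T@toolR(y)).as_rotvec() for y in ((yaw,yaw+180) if flip else (yaw,))]
        w=min(c,key=np.linalg.norm)
    print('t',round(s['time_s'],2),'xyz',d.round(4),'w',w.round(4),'deg',round(np.degrees(np.linalg.norm(w)),1))
def st():
    p,R,s=cur();y=R[:,1];print('t',round(s['time_s'],2),'tcp',p.round(4),'jawyaw',round(np.degrees(np.arctan2(y[1],y[0])),2),'down',R[:,0].round(3),'F',np.round(s['force'],1),'M',np.round(s['moment'],2),'g',round(s['grip_width']*88,1),'q',np.round(s['qpos'],0))
def snap(c,n):
    k=calibration(c);im=read_camera(c);cv2.imwrite(f'pics/{n}.png',im);return k,im
E
python3 - <<'E'
from h import *
st()
for nm,uv,z in[('plNL',(241.4,234.5),0.01),('plNR',(272.6,267.3),0),('wallFR',(355,207),.036),('wallFL',(321.6,184.7),.036),('wallNL',(241.7,225.5),.036),('wallNR',(269.5,257.5),.036)]:
    print(nm,onz('scene',uv,z).round(4))
for nm,uv in [('m',(175+102/6,135+190/6)),('m',(175+282/6,135+96/6)),('m',(175+418/6,135+40/6)),('m',(175+232/6,135+333/6))]:
    print(nm,onz('scene',uv,.084).round(4))
for nm,uv in [('m',(200+95/5.5,150+91/5.5)),('m',(200+250/5.5,150+66/5.5)),('m',(200+367/5.5,150+53/5.5)),('m',(200+115/5.5,150+163/5.5))]:
    print(nm,onz('side',uv,.084).round(4))
cmd([0.45,0.02,0.30],90)
cmd([0.45,0.02,0.30],0)
E
```

```text
t 0.75 tcp [0.2024 0.5913 0.2227] jawyaw 71.1 down [ 0.  0. -1.] F [-1.2  0.1  0.5] M [ 0.03 -0.01 -0.02] g 88.2 q [-75.  24.  -1.  91.   0.  65.  -5.]
plNL [ 0.4418 -0.0678  0.01  ]
plNR [ 0.4357 -0.1857  0.    ]
wallFR [ 0.7055 -0.2039  0.036 ]
wallFL [ 0.7134 -0.0858  0.036 ]
wallNL [ 0.4458 -0.0653  0.036 ]
wallNR [ 0.4282 -0.1826  0.036 ]
m [0.4584 0.1632 0.084 ]
m [0.5682 0.1739 0.084 ]
m [0.6516 0.1713 0.084 ]
m [0.4417 0.0379 0.084 ]
m [0.4534 0.1498 0.084 ]
m [0.5627 0.1617 0.084 ]
m [0.6459 0.1605 0.084 ]
m [0.4385 0.0318 0.084 ]
t 0.75 xyz [-0.0774 -0.4603  0.4193] w [-3.298e-01  0.000e+00 -1.000e-04] deg 18.9
t 0.75 xyz [-0.0774 -0.4603  0.4193] w [ 1.241e+00 -1.000e-04 -1.000e-04] deg 71.1
```

Emit:
step_arm([
  {"x": -0.04, "y": 0, "z": 0.02},
  {"x": -0.06, "y": -0.03, "z": 0.04},
  {"x": -0.077, "y": -0.06, "z": 0.06},
  {"x": -0.077, "y": -0.095, "z": 0.085, "wx": -0.05},
  {"x": -0.077, "y": -0.12, "z": 0.11, "wx": -0.1},
  {"x": -0.077, "y": -0.15, "z": 0.135, "wx": -0.15},
  {"x": -0.077, "y": -0.18, "z": 0.16, "wx": -0.2},
  {"x": -0.077, "y": -0.21, "z": 0.19, "wx": -0.25},
  {"x": -0.077, "y": -0.24, "z": 0.21, "wx": -0.3},
  {"x": -0.077, "y": -0.27, "z": 0.23, "wx": -0.33},
])

```text
invalid input at $.commands[0]: expected keys x, y, z, wx, wy, wz, jaw
```

Run:
```python
from h import *
st();cmd([0.50,0.0,0.26],88)
```

```text
t 0.75 tcp [0.2024 0.5913 0.2227] jawyaw 71.1 down [ 0.  0. -1.] F [-1.2  0.1  0.5] M [ 0.03 -0.01 -0.02] g 88.2 q [-75.  24.  -1.  91.   0.  65.  -5.]
t 0.75 xyz [-0.0374 -0.4631  0.473 ] w [-2.949e-01  0.000e+00 -1.000e-04] deg 16.9
```

Emit:
step_arm([
  {"x": -0.06, "y": -0.03, "z": 0.03, "wx": 0, "wy": 0, "wz": 0, "jaw": 100},
  {"x": -0.06, "y": -0.06, "z": 0.06, "wx": -0.1, "wy": 0, "wz": 0, "jaw": 100},
  {"x": -0.06, "y": -0.3, "z": 0.3, "wx": -0.3, "wy": 0, "wz": 0, "jaw": 100},
  {"x": -0.06, "y": -0.463, "z": 0.473, "wx": -0.3, "wy": 0, "wz": 0, "jaw": 100},
  {"x": -0.06, "y": -0.463, "z": 0.473, "wx": -0.3, "wy": 0, "wz": 0, "jaw": 100},
  {"x": -0.06, "y": -0.463, "z": 0.473, "wx": -0.3, "wy": 0, "wz": 0, "jaw": 100},
  {"x": -0.06, "y": -0.463, "z": 0.473, "wx": -0.3, "wy": 0, "wz": 0, "jaw": 100},
  {"x": -0.06, "y": -0.463, "z": 0.473, "wx": -0.3, "wy": 0, "wz": 0, "jaw": 100},
  {"x": -0.06, "y": -0.463, "z": 0.473, "wx": -0.3, "wy": 0, "wz": 0, "jaw": 100},
  {"x": -0.06, "y": -0.463, "z": 0.473, "wx": -0.3, "wy": 0, "wz": 0, "jaw": 100},
])

```text
time_s: 1.58
ee_pos: [0.3803, 0.2357, 0.279]
tcp_rot: [56.6, 89.9, 54.9]
force: [1.8, -0.5, 0.2]
grip_width: 1.003
```

Run:
```python
from h import *
st();cmd([0.50,0.0,0.28],88)
```

```text
t 1.58 tcp [0.3803 0.2357 0.279 ] jawyaw 88.29 down [ 0.001  0.001 -1.   ] F [ 1.8 -0.5  0.2] M [ 0.09 -0.03 -0.  ] g 88.3 q [-47.   3.   9. 111.  -0.  67.  51.]
t 1.58 xyz [-0.0011 -0.232   0.1266] w [ 0.0051  0.0006 -0.0009] deg 0.3
```

Emit:
step_arm([
  {"x": 0, "y": -0.23, "z": 0.127, "wx": 0, "wy": 0, "wz": 0, "jaw": 100},
  {"x": 0, "y": -0.23, "z": 0.127, "wx": 0, "wy": 0, "wz": 0, "jaw": 100},
  {"x": 0, "y": -0.23, "z": 0.127, "wx": 0, "wy": 0, "wz": 0, "jaw": 100},
  {"x": 0, "y": -0.23, "z": 0.127, "wx": 0, "wy": 0, "wz": 0, "jaw": 100},
  {"x": 0, "y": -0.23, "z": 0.127, "wx": 0, "wy": 0, "wz": 0, "jaw": 100},
  {"x": 0, "y": -0.23, "z": 0.127, "wx": 0, "wy": 0, "wz": 0, "jaw": 100},
  {"x": 0, "y": -0.23, "z": 0.127, "wx": 0, "wy": 0, "wz": 0, "jaw": 100},
  {"x": 0, "y": -0.23, "z": 0.127, "wx": 0, "wy": 0, "wz": 0, "jaw": 100},
  {"x": 0, "y": -0.23, "z": 0.127, "wx": 0, "wy": 0, "wz": 0, "jaw": 100},
  {"x": 0, "y": -0.23, "z": 0.127, "wx": 0, "wy": 0, "wz": 0, "jaw": 100},
])

```text
time_s: 2.42
ee_pos: [0.4994, 0.0054, 0.2785]
tcp_rot: [130.7, 90.0, 129.1]
force: [0.4, 0.5, 0.3]
grip_width: 1.003
```

Run:
```python
from h import *
st();k,im=snap('wrist','c1');st()
cv2.imwrite('pics/c1z.png',cv2.resize(im,(800,600),interpolation=cv2.INTER_CUBIC))
import pickle;pickle.dump(k,open('c1.pkl','wb'))
for q in('module_1_mid','clamp_grip','bar_face','frame'):
    print(q,[( [round(v,4) for v in d['xyz']],round(d['confidence'],2)) for d in spot_in(q,'wrist')])
```

```text
t 2.42 tcp [0.4994 0.0054 0.2785] jawyaw 88.37 down [-0.001  0.001 -1.   ] F [0.4 0.5 0.3] M [0.02 0.04 0.01] g 88.2 q [-28.   8.  24. 105.  -4.  67.  86.]
t 2.47 tcp [0.4994 0.0057 0.2785] jawyaw 88.43 down [-0.     0.001 -1.   ] F [ 0.2 -0.5  0.5] M [ 0.04  0.02 -0.02] g 87.8 q [-28.   8.  24. 105.  -4.  67.  86.]
module_1_mid [([0.5609, 0.1713, 0.0465], 0.68)]
clamp_grip [([0.5647, -0.1305, 0.0745], 0.89)]
bar_face [([0.5782, -0.1278, 0.0283], 0.75)]
frame [([0.5366, -0.1286, 0.0119], 0.94)]
```

View pics/c1z.png

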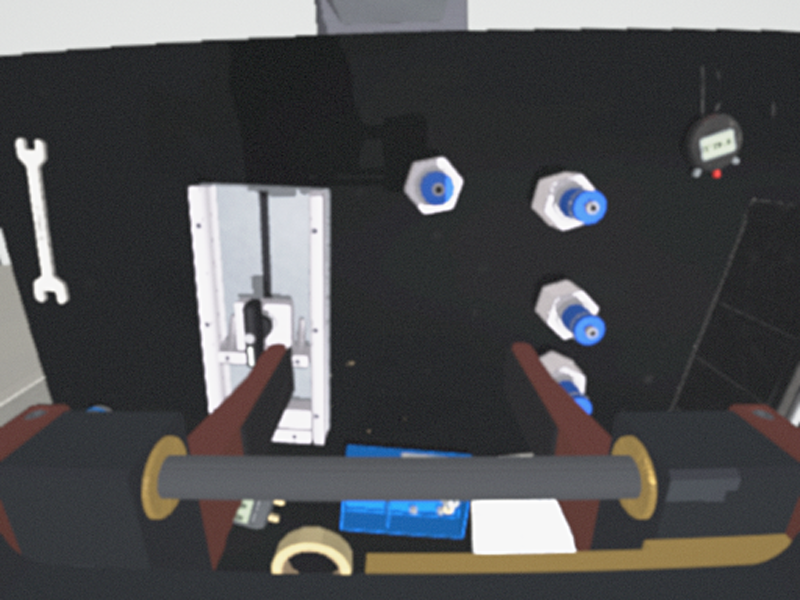

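Run:
```python
import cv2
a=cv2.imread('pics/c1.png')
cv2.imwrite('pics/c1a.png',cv2.resize(a[105:295,110:225],None,fx=3.1,fy=3.1,interpolation=cv2.INTER_CUBIC))
cv2.imwrite('pics/c1b.png',cv2.resize(a[90:270,250:400],None,fx=3.3,fy=3.3,interpolation=cv2.INTER_CUBIC))
```

```text
(no output)
```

View pics/c1a.png

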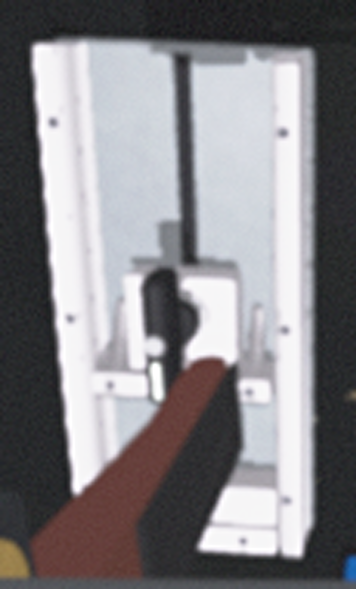

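View pics/c1b.png

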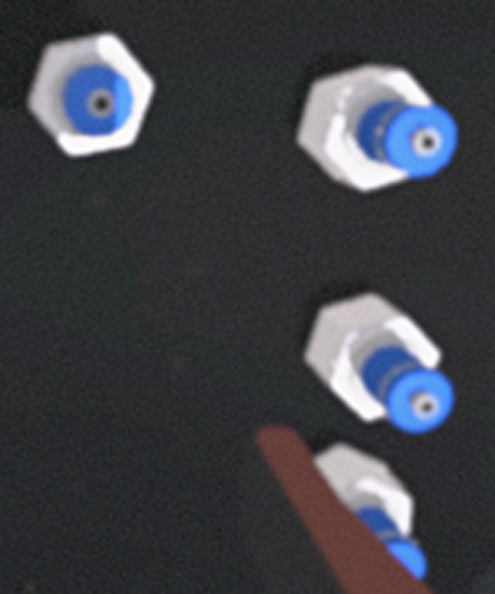

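Run:
```python
from h import *
import pickle;k=pickle.load(open('c1.pkl','rb'))
f=lambda u,v:(110+u/3.1,105+v/3.1)
P={}
for n,uv in dict(nearL=(33,44),nearR=(302,50),farR=(303,556),midR=(302.5,330),screwL1=(53,122),screwL2=(70,318),screwR1=(283,132),screwR2=(285,329),screwR3=(286,500)).items():
    P[n]=onz(k,f(*uv),.036);print(n,P[n].round(4))
for n,uv in dict(wingA=(160,278),wingB=(157,395)).items(): print(n,onz(k,f(*uv),.072).round(4))
print('barscrews',onz(k,f(110,385),.038).round(4),onz(k,f(248,393),.038).round(4))
g=lambda u,v:(250+u/3.3,90+v/3.3)
for uv in[(101,102),(428,142),(426,404)]: print('mod',onz(k,g(*uv),.086).round(4))
for uv,z in[((36,108),.0)]: pass
```

```text
nearL [ 0.4344 -0.1864  0.036 ]
nearR [ 0.4415 -0.0615  0.036 ]
farR [ 0.7153 -0.0831  0.036 ]
midR [ 0.5798 -0.0722  0.036 ]
screwL1 [ 0.4707 -0.1827  0.036 ]
screwL2 [ 0.5702 -0.1905  0.036 ]
screwR1 [ 0.4791 -0.0734  0.036 ]
screwR2 [ 0.579 -0.081  0.036]
screwR3 [ 0.679  -0.0894  0.036 ]
wingA [ 0.5382 -0.1281  0.072 ]
wingB [ 0.5967 -0.1373  0.072 ]
barscrews [ 0.607  -0.1745  0.038 ] [ 0.6133 -0.1029  0.038 ]
mod [0.4409 0.0383 0.086 ]
mod [0.4588 0.1647 0.086 ]
mod [0.5681 0.1753 0.086 ]
```

```bash
cat >> h.py <<'E'
FC=np.array([.5745,-.1353]);FY=-4.55
def fw(x,y):
    a=np.radians(FY);return FC+np.array([np.cos(a)*x-np.sin(a)*y,np.sin(a)*x+np.cos(a)*y])
def wf(p):
    a=np.radians(FY);d=np.asarray(p)[:2]-FC;return np.array([np.cos(a)*d[0]+np.sin(a)*d[1],-np.sin(a)*d[0]+np.cos(a)*d[1]])
E
python3 - <<'E'
from h import *
cmd([.47,-.125,.2],85.45)
E
```

```text
t 2.67 xyz [ 0.0786 -0.1309 -0.0261] w [ 0.0516  0.0001 -0.0004] deg 3.0
```

Emit:
step_arm([
  {"x": 0.0786, "y": -0.131, "z": -0.026, "wx": 0.052, "wy": 0, "wz": 0, "jaw": 100},
  {"x": 0.0786, "y": -0.131, "z": -0.026, "wx": 0.052, "wy": 0, "wz": 0, "jaw": 100},
  {"x": 0.0786, "y": -0.131, "z": -0.026, "wx": 0.052, "wy": 0, "wz": 0, "jaw": 100},
  {"x": 0.0786, "y": -0.131, "z": -0.026, "wx": 0.052, "wy": 0, "wz": 0, "jaw": 100},
  {"x": 0.0786, "y": -0.131, "z": -0.026, "wx": 0.052, "wy": 0, "wz": 0, "jaw": 60},
  {"x": 0.0786, "y": -0.131, "z": -0.026, "wx": 0.052, "wy": 0, "wz": 0, "jaw": 60},
  {"x": 0.0786, "y": -0.131, "z": -0.026, "wx": 0.052, "wy": 0, "wz": 0, "jaw": 60},
  {"x": 0.0786, "y": -0.131, "z": -0.026, "wx": 0.052, "wy": 0, "wz": 0, "jaw": 60},
  {"x": 0.0786, "y": -0.131, "z": -0.026, "wx": 0.052, "wy": 0, "wz": 0, "jaw": 60},
  {"x": 0.0786, "y": -0.131, "z": -0.026, "wx": 0.052, "wy": 0, "wz": 0, "jaw": 60},
])

```text
time_s: 3.5
ee_pos: [0.4706, -0.1251, 0.2004]
tcp_rot: [20.5, 89.9, 15.9]
force: [-0.3, 0.9, 0.3]
grip_width: 0.609
```

Run:
```python
from h import *
st();k,im=snap('wrist','d1')
cv2.imwrite('pics/d1z.png',cv2.resize(im,(800,600),interpolation=cv2.INTER_CUBIC))
import pickle;pickle.dump(k,open('d1.pkl','wb'))
print(proj(k,[*fw(0,0),.036]))
```

```text
t 3.5 tcp [ 0.4706 -0.1251  0.2004] jawyaw 85.43 down [ 0.001  0.    -1.   ] F [-0.3  0.9  0.3] M [-0.01 -0.04 -0.02] g 53.6 q [-16.  12.  30. 113.  -7.  57. 102.]
[254.10570273 248.74802405]
```

View pics/d1z.png

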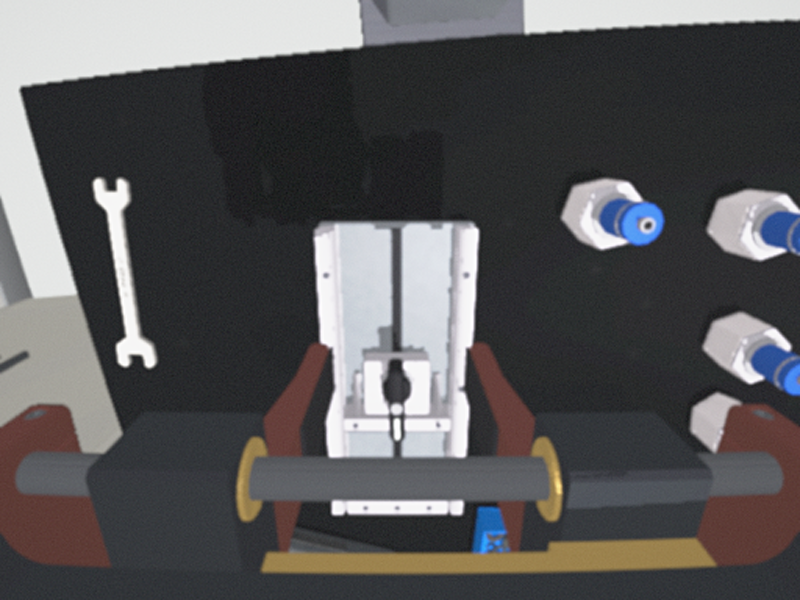

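Run:
```python
from h import *
import pickle;k=pickle.load(open('d1.pkl','rb'))
im=cv2.imread('pics/d1.png');cv2.imwrite('pics/d1a.png',cv2.resize(im[135:335,190:320],None,fx=3,fy=3,interpolation=cv2.INTER_CUBIC))
for u,v,z in [(316,229,.036),(478,229,.036),(327,275,.036),(467,275,.036),(397,368,.072),(397,436,.072),(355,427,.038),(438,427,.038)]:
    p=onz(k,(u*.64,v*.64),z);print((u,v),p.round(4),wf(p).round(4))
```

```text
(316, 229) [ 0.4342 -0.1854  0.036 ] [-0.1359 -0.0611]
(478, 229) [ 0.444  -0.0634  0.036 ] [-0.1358  0.0614]
(327, 275) [ 0.4706 -0.1817  0.036 ] [-0.0999 -0.0545]
(467, 275) [ 0.4793 -0.0729  0.036 ] [-0.0999  0.0547]
(397, 368) [ 0.5366 -0.1321  0.072 ] [-0.038   0.0002]
(397, 436) [ 0.596  -0.1369  0.072 ] [0.0216 0.0001]
(355, 427) [ 0.6083 -0.1749  0.038 ] [ 0.0368 -0.0368]
(438, 427) [ 0.614  -0.1026  0.038 ] [0.0368 0.0357]
```

View pics/d1a.png

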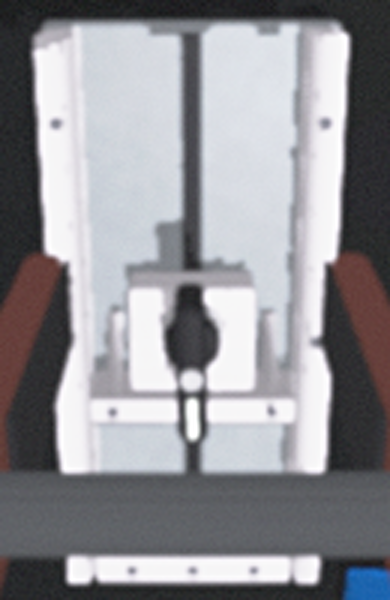

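Run:
```python
from h import *
import pickle;k=pickle.load(open('d1.pkl','rb'))
for u,v,z in [(140,400,.038),(140,422,.038),(192,441,.072),(192,284,.072),(192,284,.045),(192,268,.0315),(192,391,.0315),(140,289,.0315)]:
    p=onz(k,(190+u/3,135+v/3),z);print((u,v),wf(p).round(4))
x=fw(-.005,0);print(x);cmd([*x,.045],85.45);cmd([*x,.13],85.45)
```

```text
(140, 400) [ 0.0289 -0.0237]
(140, 422) [ 0.0406 -0.0239]
(192, 441) [ 0.0259 -0.    ]
(192, 284) [-0.0455  0.0001]
(192, 284) [-0.0323 -0.0001]
(192, 268) [-0.0334 -0.0001]
(192, 391) [ 0.0284 -0.0002]
(140, 289) [-0.0233 -0.023 ]
[ 0.56951576 -0.13490335]
t 3.55 xyz [ 0.1554 -0.0017  0.0993] w [-0.0007  0.0008 -0.0003] deg 0.1
t 3.55 xyz [ 0.0704 -0.0017  0.0994] w [-0.0007  0.0008 -0.0003] deg 0.1
```

Emit:
step_arm([
  {"x": 0.06, "y": -0.0017, "z": 0.0994, "wx": 0, "wy": 0, "wz": 0, "jaw": 60},
  {"x": 0.07, "y": -0.0017, "z": 0.0994, "wx": 0, "wy": 0, "wz": 0, "jaw": 60},
  {"x": 0.07, "y": -0.0017, "z": 0.0994, "wx": 0, "wy": 0, "wz": 0, "jaw": 60},
  {"x": 0.1, "y": -0.0017, "z": 0.0994, "wx": 0, "wy": 0, "wz": 0, "jaw": 60},
  {"x": 0.125, "y": -0.0017, "z": 0.0994, "wx": 0, "wy": 0, "wz": 0, "jaw": 60},
  {"x": 0.14, "y": -0.0017, "z": 0.0994, "wx": 0, "wy": 0, "wz": 0, "jaw": 60},
  {"x": 0.15, "y": -0.0017, "z": 0.0994, "wx": 0, "wy": 0, "wz": 0, "jaw": 60},
  {"x": 0.156, "y": -0.0017, "z": 0.0994, "wx": 0, "wy": 0, "wz": 0, "jaw": 60},
  {"x": 0.156, "y": -0.0017, "z": 0.0994, "wx": 0, "wy": 0, "wz": 0, "jaw": 60},
  {"x": 0.156, "y": -0.0017, "z": 0.0994, "wx": 0, "wy": 0, "wz": 0, "jaw": 60},
])

```text
time_s: 4.38
ee_pos: [0.5695, -0.136, 0.0447]
tcp_rot: [2.1, 89.9, -2.5]
force: [0.2, -0.2, -0.2]
grip_width: 0.599
```

Run:
```python
from h import *
st();cmd([*fw(-.005,0),.044],85.45)
snap('scene','e1')
im=cv2.imread('pics/e1.png');cv2.imwrite('pics/e1z.png',cv2.resize(im[150:280,215:375],None,fx=4,fy=4,interpolation=cv2.INTER_CUBIC))
```

```text
t 4.38 tcp [ 0.5695 -0.136   0.0447] jawyaw 85.32 down [ 0.001 -0.    -1.   ] F [ 0.2 -0.2 -0.2] M [ 0.02 -0.02  0.01] g 52.8 q [ -9.  33.  24. 107. -19.  43. 111.]
t 4.38 xyz [ 0.0007  0.0011 -0.    ] w [-0.0023  0.001  -0.    ] deg 0.1
```

View pics/e1z.png

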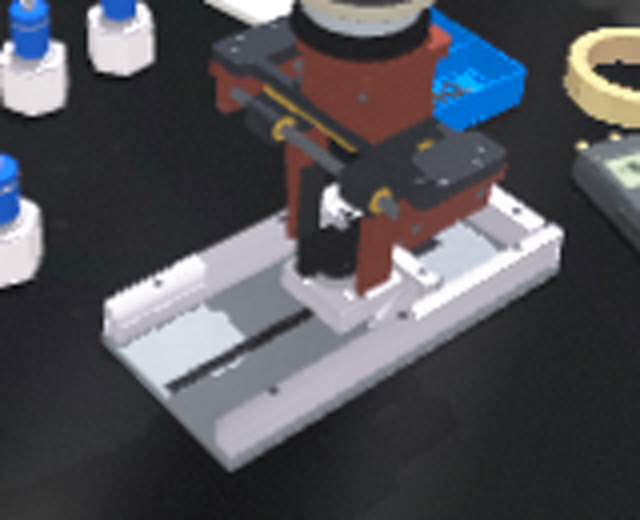

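Emit:
step_arm([
  {"x": 0.001, "y": 0.001, "z": 0, "wx": 0, "wy": 0, "wz": 0, "jaw": 40},
  {"x": 0.001, "y": 0.001, "z": 0, "wx": 0, "wy": 0, "wz": 0, "jaw": 20},
  {"x": 0.001, "y": 0.001, "z": 0, "wx": 0, "wy": 0, "wz": 0, "jaw": 5},
  {"x": 0.001, "y": 0.001, "z": 0, "wx": 0, "wy": 0, "wz": 0, "jaw": 5},
  {"x": 0.001, "y": 0.001, "z": 0, "wx": 0, "wy": 0, "wz": 0, "jaw": 5},
  {"x": 0.001, "y": 0.001, "z": 0, "wx": 0, "wy": 0, "wz": 0, "jaw": 5},
  {"x": 0.001, "y": 0.001, "z": 0, "wx": 0, "wy": 0, "wz": 0, "jaw": 5},
  {"x": 0.001, "y": 0.001, "z": 0, "wx": 0, "wy": 0, "wz": 0, "jaw": 5},
  {"x": 0.001, "y": 0.001, "z": 0, "wx": 0, "wy": 0, "wz": 0, "jaw": 5},
  {"x": 0.001, "y": 0.001, "z": 0, "wx": 0, "wy": 0, "wz": 0, "jaw": 5},
], newtons=30)

```text
time_s: 5.27
ee_pos: [0.5693, -0.1351, 0.0433]
tcp_rot: [5.6, 90.0, 0.9]
force: [-0.4, 0.8, 4.5]
grip_width: 0.277
```

Run:
```python
from h import *
st();cmd([*fw(-.005,0),.044],85.45+83.08,flip=False);cmd([*fw(-.005,0),.044],85.45+83.08)
```

```text
t 5.27 tcp [ 0.5693 -0.1351  0.0433] jawyaw 85.31 down [ 0.  0. -1.] F [-0.4  0.8  4.5] M [ 0.13  0.26 -0.01] g 24.4 q [ -9.  33.  24. 108. -19.  43. 111.]
t 5.27 xyz [-0.0007  0.0002  0.0002] w [-1.4524e+00  4.0000e-04  3.0000e-04] deg 83.2
t 5.27 xyz [-0.0007  0.0002  0.0002] w [-1.4524e+00  4.0000e-04  3.0000e-04] deg 83.2
```

Emit:
step_arm([
  {"x": 0, "y": 0, "z": 0, "wx": 0, "wy": 0, "wz": 0, "jaw": 45},
  {"x": 0, "y": 0, "z": 0, "wx": 0, "wy": 0, "wz": 0, "jaw": 45},
  {"x": -0.008, "y": 0, "z": 0, "wx": 0, "wy": 0, "wz": 0, "jaw": 45},
  {"x": -0.008, "y": 0, "z": 0, "wx": 0, "wy": 0, "wz": 0, "jaw": 5},
  {"x": -0.008, "y": 0, "z": 0, "wx": 0, "wy": 0, "wz": 0, "jaw": 5},
  {"x": -0.008, "y": 0, "z": 0, "wx": 0, "wy": 0, "wz": 0, "jaw": 5},
  {"x": -0.008, "y": 0, "z": 0, "wx": 0, "wy": 0, "wz": 0, "jaw": 5},
  {"x": -0.008, "y": 0, "z": 0, "wx": 0, "wy": 0, "wz": 0, "jaw": 5},
  {"x": -0.008, "y": 0, "z": 0, "wx": 0, "wy": 0, "wz": 0, "jaw": 5},
  {"x": -0.008, "y": 0, "z": 0, "wx": 0, "wy": 0, "wz": 0, "jaw": 5},
], newtons=30)

```text
time_s: 6.1
ee_pos: [0.5689, -0.135, 0.0509]
tcp_rot: [-156.8, 90.0, -161.4]
force: [-0.4, 0.1, -0.3]
grip_width: 0.147
```

Run:
```python
from h import *
st();cmd([*fw(-.005,0),.044],85.45+83.08,flip=False)
```

```text
t 6.1 tcp [ 0.5689 -0.135   0.0509] jawyaw 85.33 down [-0. -0. -1.] F [-0.4  0.1 -0.3] M [-0.07  0.01  0.18] g 12.9 q [ -9.  33.  24. 107. -19.  44. 111.]
t 6.1 xyz [0.0069 0.0002 0.0006] w [-1.4522e+00 -2.0000e-04 -1.0000e-04] deg 83.2
```

Emit:
step_arm([
  {"x": 0, "y": 0, "z": 0, "wx": -0.08, "wy": 0, "wz": 0, "jaw": 5},
  {"x": 0, "y": 0, "z": 0, "wx": -0.16, "wy": 0, "wz": 0, "jaw": 5},
  {"x": 0, "y": 0, "z": 0, "wx": -0.24, "wy": 0, "wz": 0, "jaw": 5},
  {"x": 0, "y": 0, "z": 0, "wx": -0.32, "wy": 0, "wz": 0, "jaw": 5},
  {"x": 0, "y": 0, "z": 0, "wx": -0.4, "wy": 0, "wz": 0, "jaw": 5},
  {"x": 0, "y": 0, "z": 0, "wx": -0.48, "wy": 0, "wz": 0, "jaw": 5},
  {"x": 0, "y": 0, "z": 0, "wx": -0.56, "wy": 0, "wz": 0, "jaw": 5},
  {"x": 0, "y": 0, "z": 0, "wx": -0.64, "wy": 0, "wz": 0, "jaw": 5},
  {"x": 0, "y": 0, "z": 0, "wx": -0.7, "wy": 0, "wz": 0, "jaw": 5},
  {"x": 0, "y": 0, "z": 0, "wx": -0.7, "wy": 0, "wz": 0, "jaw": 5},
], newtons=30)

```text
time_s: 6.93
ee_pos: [0.569, -0.1362, 0.0508]
tcp_rot: [-104.2, 89.9, -68.7]
force: [0.2, -3.9, -3.6]
grip_width: 0.143
```

Run:
```python
from h import *
st();cmd([*fw(-.005,0),.051],85.45+83.08,flip=False)
```

```text
t 6.93 tcp [ 0.569  -0.1362  0.0508] jawyaw 125.51 down [ 0.    -0.001 -1.   ] F [ 0.2 -3.9 -3.6] M [-0.79 -0.33  0.15] g 12.6 q [ -2.  31.  14. 107. -10.  43. 143.]
t 6.93 xyz [-0.0002  0.0008  0.0011] w [-7.509e-01 -6.000e-04  9.000e-04] deg 43.0
```

Emit:
step_arm([
  {"x": 0, "y": 0, "z": 0, "wx": -0.7, "wy": 0, "wz": 0, "jaw": 50},
  {"x": 0, "y": 0, "z": 0, "wx": 0, "wy": 0, "wz": 0, "jaw": 50},
  {"x": 0, "y": 0, "z": 0, "wx": 0, "wy": 0, "wz": 0, "jaw": 50},
  {"x": -0.035, "y": 0, "z": 0, "wx": 0, "wy": 0, "wz": 0, "jaw": 50},
  {"x": -0.045, "y": 0, "z": 0, "wx": 0.12, "wy": 0, "wz": 0, "jaw": 50},
  {"x": -0.045, "y": 0, "z": 0, "wx": 0.24, "wy": 0, "wz": 0, "jaw": 50},
  {"x": -0.045, "y": 0, "z": 0, "wx": 0.36, "wy": 0, "wz": 0, "jaw": 50},
  {"x": -0.045, "y": 0, "z": 0, "wx": 0.48, "wy": 0, "wz": 0, "jaw": 50},
  {"x": -0.045, "y": 0, "z": 0, "wx": 0.6, "wy": 0, "wz": 0, "jaw": 50},
  {"x": -0.045, "y": 0, "z": 0, "wx": 0.72, "wy": 0, "wz": 0, "jaw": 50},
], newtons=30)

```text
time_s: 7.77
ee_pos: [0.569, -0.1345, 0.0961]
tcp_rot: [102.3, 90.0, 96.1]
force: [-0.6, 0.3, 0.8]
grip_width: 0.496
```

Run:
```python
from h import *
st();cmd([*fw(-.005,0),.096],125.5-180,flip=False)
```

```text
t 7.77 tcp [ 0.569  -0.1345  0.0961] jawyaw 83.84 down [-0.  0. -1.] F [-0.6  0.3  0.8] M [ 0.01  0.03 -0.01] g 43.6 q [-10.  29.  25. 106. -16.  49. 107.]
t 7.77 xyz [ 0.0001 -0.0003  0.0005] w [ 2.4145e+00 -4.0000e-04 -1.0000e-04] deg 138.3
```

Emit:
step_arm([
  {"x": 0, "y": 0, "z": 0, "wx": 0.125, "wy": 0, "wz": 0, "jaw": 50},
  {"x": 0, "y": 0, "z": 0, "wx": 0.25, "wy": 0, "wz": 0, "jaw": 50},
  {"x": 0, "y": 0, "z": 0, "wx": 0.375, "wy": 0, "wz": 0, "jaw": 50},
  {"x": 0, "y": 0, "z": 0, "wx": 0.5, "wy": 0, "wz": 0, "jaw": 50},
  {"x": 0, "y": 0, "z": 0, "wx": 0.625, "wy": 0, "wz": 0, "jaw": 50},
  {"x": 0, "y": 0, "z": 0, "wx": 0.75, "wy": 0, "wz": 0, "jaw": 50},
  {"x": 0, "y": 0, "z": 0, "wx": 0.875, "wy": 0, "wz": 0, "jaw": 50},
  {"x": 0, "y": 0, "z": 0, "wx": 1.0, "wy": 0, "wz": 0, "jaw": 50},
  {"x": 0, "y": 0, "z": 0, "wx": 1.125, "wy": 0, "wz": 0, "jaw": 50},
  {"x": 0, "y": 0, "z": 0, "wx": 1.25, "wy": 0, "wz": 0, "jaw": 50},
])

```text
time_s: 8.6
ee_pos: [0.5691, -0.1344, 0.096]
tcp_rot: [161.7, 90.0, 83.9]
force: [-0.6, 0.4, 0.5]
grip_width: 0.502
```

Emit:
step_arm([
  {"x": 0, "y": 0, "z": 0, "wx": 0.125, "wy": 0, "wz": 0, "jaw": 50},
  {"x": 0, "y": 0, "z": 0, "wx": 0.25, "wy": 0, "wz": 0, "jaw": 50},
  {"x": 0, "y": 0, "z": 0, "wx": 0.375, "wy": 0, "wz": 0, "jaw": 50},
  {"x": 0, "y": 0, "z": 0, "wx": 0.5, "wy": 0, "wz": 0, "jaw": 50},
  {"x": 0, "y": 0, "z": 0, "wx": 0.625, "wy": 0, "wz": 0, "jaw": 50},
  {"x": 0, "y": 0, "z": 0, "wx": 0.75, "wy": 0, "wz": 0, "jaw": 50},
  {"x": 0, "y": 0, "z": 0, "wx": 0.875, "wy": 0, "wz": 0, "jaw": 50},
  {"x": 0, "y": 0, "z": 0, "wx": 1.0, "wy": 0, "wz": 0, "jaw": 50},
  {"x": 0, "y": 0, "z": 0, "wx": 1.125, "wy": 0, "wz": 0, "jaw": 50},
  {"x": 0, "y": 0, "z": 0, "wx": 1.15, "wy": 0, "wz": 0, "jaw": 50},
])

```text
time_s: 9.43
ee_pos: [0.5691, -0.1343, 0.0957]
tcp_rot: [-41.2, 90.0, 175.2]
force: [-0.8, 0.1, -0.4]
grip_width: 0.501
```

Run:
```python
from h import *
st();cmd([*fw(-.005,0),.051],125.5-180,flip=False)
k,im=snap('wrist','f1');cv2.imwrite('pics/f1z.png',cv2.resize(im,(800,600)))
```

```text
t 9.43 tcp [ 0.5691 -0.1343  0.0957] jawyaw -53.63 down [-0.001  0.    -1.   ] F [-0.8  0.1 -0.4] M [ 0.02  0.11 -0.03] g 44.0 q [-32.  42.  61. 107. -43.  58.  -6.]
t 9.43 xyz [0.0447 0.0008 0.    ] w [0.0153 0.0005 0.0004] deg 0.9
```

View pics/f1z.png

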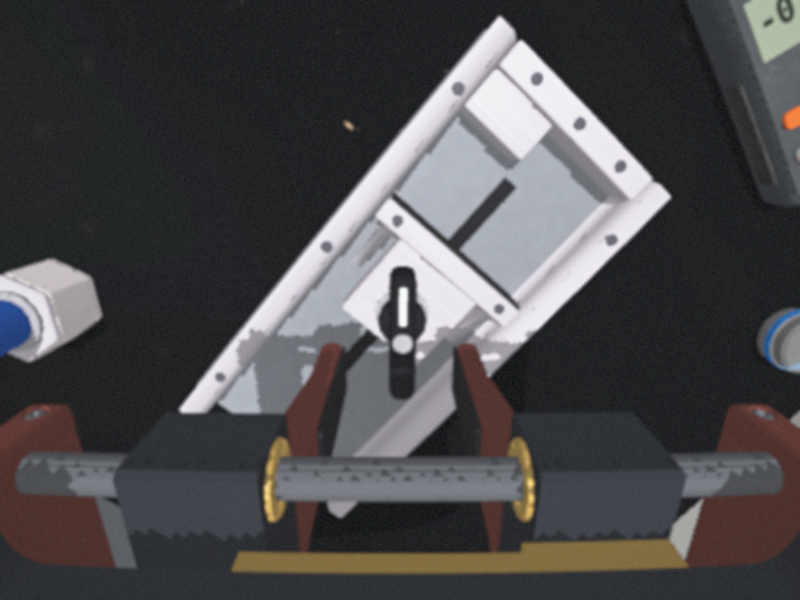

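Emit:
step_arm([
  {"x": 0.02, "y": 0, "z": 0, "wx": 0, "wy": 0, "wz": 0, "jaw": 50},
  {"x": 0.04, "y": 0, "z": 0, "wx": 0, "wy": 0, "wz": 0, "jaw": 50},
  {"x": 0.045, "y": 0, "z": 0, "wx": 0, "wy": 0, "wz": 0, "jaw": 50},
  {"x": 0.045, "y": 0, "z": 0, "wx": 0, "wy": 0, "wz": 0, "jaw": 5},
  {"x": 0.045, "y": 0, "z": 0, "wx": 0, "wy": 0, "wz": 0, "jaw": 5},
  {"x": 0.045, "y": 0, "z": 0, "wx": 0, "wy": 0, "wz": 0, "jaw": 5},
  {"x": 0.045, "y": 0, "z": 0, "wx": 0, "wy": 0, "wz": 0, "jaw": 5},
  {"x": 0.045, "y": 0, "z": 0, "wx": 0, "wy": 0, "wz": 0, "jaw": 5},
  {"x": 0.045, "y": 0, "z": 0, "wx": 0, "wy": 0, "wz": 0, "jaw": 5},
  {"x": 0.045, "y": 0, "z": 0, "wx": 0, "wy": 0, "wz": 0, "jaw": 5},
])

```text
time_s: 10.32
ee_pos: [0.5696, -0.1356, 0.0518]
tcp_rot: [118.4, 89.9, -25.0]
force: [-0.2, -1.5, 4.8]
grip_width: 0.146
```

Emit:
step_arm([
  {"x": 0, "y": 0, "z": 0, "wx": -0.09, "wy": 0, "wz": 0, "jaw": 5},
  {"x": 0, "y": 0, "z": 0, "wx": -0.18, "wy": 0, "wz": 0, "jaw": 5},
  {"x": 0, "y": 0, "z": 0, "wx": -0.27, "wy": 0, "wz": 0, "jaw": 5},
  {"x": 0, "y": 0, "z": 0, "wx": -0.36, "wy": 0, "wz": 0, "jaw": 5},
  {"x": 0, "y": 0, "z": 0, "wx": -0.45, "wy": 0, "wz": 0, "jaw": 5},
  {"x": 0, "y": 0, "z": 0, "wx": -0.54, "wy": 0, "wz": 0, "jaw": 5},
  {"x": 0, "y": 0, "z": 0, "wx": -0.62, "wy": 0, "wz": 0, "jaw": 5},
  {"x": 0, "y": 0, "z": 0, "wx": -0.68, "wy": 0, "wz": 0, "jaw": 5},
  {"x": 0, "y": 0, "z": 0, "wx": -0.72, "wy": 0, "wz": 0, "jaw": 5},
  {"x": 0, "y": 0, "z": 0, "wx": -0.74, "wy": 0, "wz": 0, "jaw": 5},
])

```text
time_s: 11.15
ee_pos: [0.5699, -0.1358, 0.0518]
tcp_rot: [78.9, 89.9, -22.0]
force: [1.6, -3.0, 4.3]
grip_width: 0.142
```

Run:
```python
from h import *
st();cmd([*fw(-.110,0),.051],168.5-180,flip=False)
k,im=snap('wrist','f2');cv2.imwrite('pics/f2z.png',cv2.resize(im,(800,600)))
```

```text
t 11.15 tcp [ 0.5699 -0.1358  0.0518] jawyaw -10.86 down [ 0.002 -0.001 -1.   ] F [ 1.6 -3.   4.3] M [-0.61 -0.18 -0.28] g 12.5 q [-24.  39.  47. 108. -38.  49.  31.]
t 11.15 xyz [ 0.0005 -0.1049  0.0107] w [ 0.0111  0.0004 -0.0022] deg 0.7
```

View pics/f2z.png

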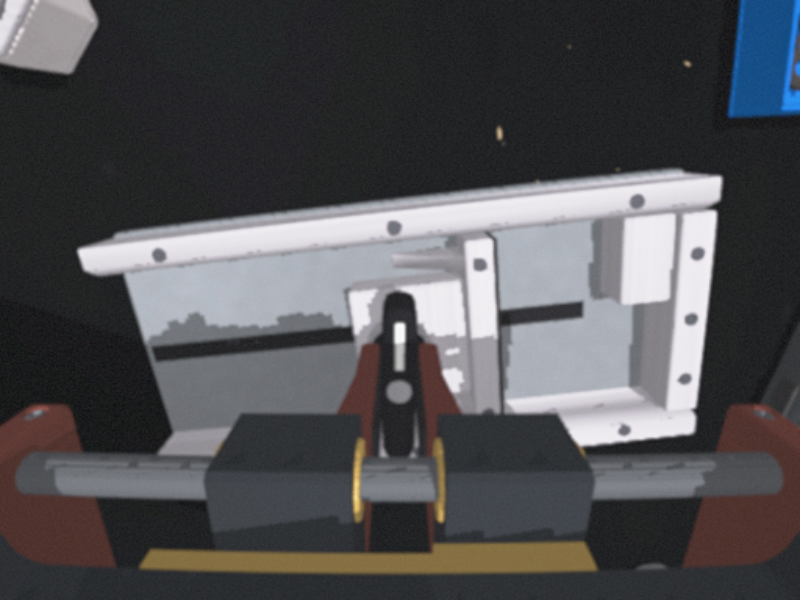

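Emit:
step_arm([
  {"x": 0, "y": -0.01, "z": 0.001, "wx": 0, "wy": 0, "wz": 0, "jaw": 5},
  {"x": 0, "y": -0.022, "z": 0.0022, "wx": 0, "wy": 0, "wz": 0, "jaw": 5},
  {"x": 0, "y": -0.034, "z": 0.0035, "wx": 0, "wy": 0, "wz": 0, "jaw": 5},
  {"x": 0, "y": -0.046, "z": 0.0047, "wx": 0, "wy": 0, "wz": 0, "jaw": 5},
  {"x": 0, "y": -0.058, "z": 0.0059, "wx": 0, "wy": 0, "wz": 0, "jaw": 5},
  {"x": 0, "y": -0.07, "z": 0.0071, "wx": 0, "wy": 0, "wz": 0, "jaw": 5},
  {"x": 0, "y": -0.082, "z": 0.0084, "wx": 0, "wy": 0, "wz": 0, "jaw": 5},
  {"x": 0, "y": -0.092, "z": 0.0094, "wx": 0, "wy": 0, "wz": 0, "jaw": 5},
  {"x": 0, "y": -0.098, "z": 0.01, "wx": 0, "wy": 0, "wz": 0, "jaw": 5},
  {"x": 0, "y": -0.099, "z": 0.0101, "wx": 0, "wy": 0, "wz": 0, "jaw": 5},
])

```text
time_s: 12.03
ee_pos: [0.4696, -0.1279, 0.0517]
tcp_rot: [50.4, 89.8, -50.7]
force: [0.5, -6.5, 5.0]
grip_width: 0.144
```

Run:
```python
from h import *
st();print(wf(cur()[0]))
# next: open, lift, view modules
cmd([.43,.06,.25],-11,flip=False)
```

```text
t 12.03 tcp [ 0.4696 -0.1279  0.0517] jawyaw -11.11 down [ 0.002 -0.002 -1.   ] F [ 0.5 -6.5  5. ] M [-1.57  0.18 -0.12] g 12.6 q [-28.  32.  49. 122. -36.  42.  34.]
[-0.10518212 -0.00099142]
t 12.03 xyz [-0.1987 -0.0747 -0.1765] w [-0.002   0.0017 -0.002 ] deg 0.2
```

Emit:
step_arm([
  {"x": 0, "y": -0.099, "z": 0.0101, "wx": 0, "wy": 0, "wz": 0, "jaw": 40},
  {"x": 0, "y": 0, "z": 0, "wx": 0, "wy": 0, "wz": 0, "jaw": 50},
  {"x": 0, "y": 0, "z": 0, "wx": 0, "wy": 0, "wz": 0, "jaw": 50},
  {"x": -0.03, "y": 0, "z": 0, "wx": 0, "wy": 0, "wz": 0, "jaw": 50},
  {"x": -0.07, "y": 0, "z": 0, "wx": 0, "wy": 0, "wz": 0, "jaw": 50},
  {"x": -0.12, "y": 0.0, "z": -0.0, "wx": 0, "wy": 0, "wz": 0, "jaw": 60},
  {"x": -0.23, "y": 0.027, "z": -0.177, "wx": 0, "wy": 0, "wz": 0, "jaw": 60},
  {"x": -0.23, "y": 0.027, "z": -0.177, "wx": 0, "wy": 0, "wz": 0, "jaw": 60},
  {"x": -0.23, "y": 0.027, "z": -0.177, "wx": 0, "wy": 0, "wz": 0, "jaw": 60},
  {"x": -0.23, "y": 0.027, "z": -0.177, "wx": 0, "wy": 0, "wz": 0, "jaw": 60},
])

```text
time_s: 12.87
ee_pos: [0.5164, 0.007, 0.2559]
tcp_rot: [-130.5, 89.9, 128.5]
force: [0.3, -0.5, 0.0]
grip_width: 0.6
```

Run:
```python
from h import *
st();k,im=snap('wrist','g1')
import pickle;pickle.dump(k,open('g1.pkl','wb'))
cv2.imwrite('pics/g1z.png',cv2.resize(im,(800,600),interpolation=cv2.INTER_CUBIC))
```

```text
t 12.87 tcp [0.5164 0.007  0.2559] jawyaw -10.98 down [-0.001  0.001 -1.   ] F [ 0.3 -0.5  0. ] M [-0.11  0.01 -0.03] g 52.8 q [-58.  19.  66. 107. -19.  67.   4.]
```

View pics/g1z.png

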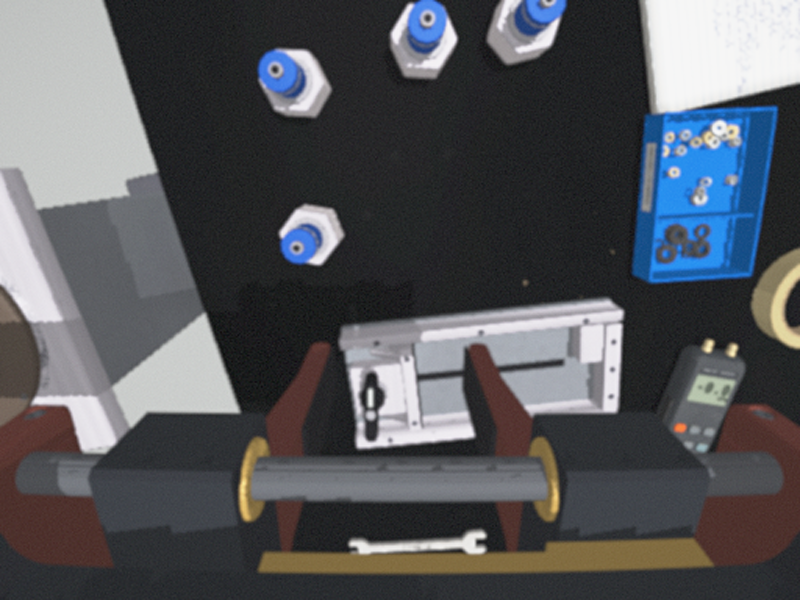

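```bash
cat >> h.py <<'E'
from scipy.optimize import minimize
def modpolys(k,x,y,yaw,z0=0,S=4):
    a=np.radians(yaw+30+60*np.arange(6));rc=.046/np.sqrt(3)
    out=[]
    def hull(P):
        q=np.array([(proj(k,p)+.5)*S-.5 for p in P],np.float32);return cv2.convexHull(q)[:,0]
    out.append(hull([[x+rc*np.cos(t),y+rc*np.sin(t),z0+z] for t in a for z in(0,.040)]))
    b=np.linspace(0,2*np.pi,24,endpoint=False)
    out.append(hull([[x+.014*np.cos(t),y+.014*np.sin(t),z0+z] for t in b for z in(.040,.080)]))
    return out
def fitmod(k,im,x,y,z0=0,S=4,show=None,thr=60):
    c=np.array([proj(k,[x,y,z0+h]) for h in(0,.04,.08)]);lo=np.maximum(c.min(0)-45,0).astype(int);hi=(c.max(0)+45).astype(int)
    crop=im[lo[1]:hi[1],lo[0]:hi[0]].astype(np.float32)
    big=cv2.resize(crop.max(2),None,fx=S,fy=S,interpolation=cv2.INTER_CUBIC)
    big=cv2.GaussianBlur(big,(0,0),2);m=(big>thr).astype(np.uint8)
    n,l,sts,_=cv2.connectedComponentsWithStats(m);mid=((proj(k,[x,y,z0+.03])-lo)*S).astype(int)
    w=l[max(0,mid[1]-12):mid[1]+12,max(0,mid[0]-12):mid[0]+12];w=w[w>0];lab=np.bincount(w).argmax();m=(l==lab).astype(np.uint8)
    kern=cv2.getStructuringElement(cv2.MORPH_ELLIPSE,(9,9));m=cv2.morphologyEx(m,cv2.MORPH_CLOSE,kern)
    off=np.array(lo)*S
    def cost(p):
        r=np.zeros_like(m)
        for q in modpolys(k,p[0]/1000,p[1]/1000,p[2],z0,S): cv2.fillConvexPoly(r,np.round((q-off)*16).astype(np.int32),1,shift=4)
        return (r^m).sum()/m.sum()
    best=None
    for y0 in(-25,-15,-5,5,15,25):
        r=minimize(cost,[x*1000,y*1000,y0],method='Nelder-Mead',options=dict(initial_simplex=[[x*1000,y*1000,y0],[x*1000+6,y*1000,y0],[x*1000,y*1000+6,y0],[x*1000,y*1000,y0+8]],xatol=.05,fatol=1e-4,maxiter=200))
        if best is None or r.fun<best.fun:best=r
    p=best.x
    if show:
        v=cv2.resize(im[lo[1]:hi[1],lo[0]:hi[0]],None,fx=S,fy=S,interpolation=cv2.INTER_CUBIC)
        for q in modpolys(k,p[0]/1000,p[1]/1000,p[2],z0,S): cv2.polylines(v,[np.round(q-off).astype(np.int32)],True,(0,0,255),1)
        cv2.imwrite(f'pics/{show}.png',v)
    yaw=(p[2]+30)%60-30
    print('mod',(p[:2]/1000).round(4),'yaw',round(yaw,1),'err',round(best.fun,3))
    return p[0]/1000,p[1]/1000,yaw
E
python3 - <<'E'
from h import *
import pickle
k=pickle.load(open('c1.pkl','rb'));im=cv2.imread('pics/c1.png')
for i,p in enumerate([(.4409,.0383),(.4588,.1647),(.568,.1753)]): fitmod(k,im,*p,show=f'fa{i}')
k=pickle.load(open('g1.pkl','rb'));im=cv2.imread('pics/g1.png')
for i,p in enumerate([(.4409,.0383),(.4588,.1647),(.568,.1753)]): fitmod(k,im,*p,show=f'fb{i}')
a=[cv2.imread(f'pics/f{c}{i}.png') for c in'ab' for i in range(3)]
a=[cv2.copyMakeBorder(q[:300,:260],0,300-min(300,q.shape[0]),0,260-min(260,q.shape[1]),cv2.BORDER_CONSTANT) for q in a]
cv2.imwrite('pics/fit.png',np.vstack([np.hstack(a[:3]),np.hstack(a[3:])]))
E
```

```text
mod [0.4397 0.0383] yaw 13.1 err 0.144
mod [0.4586 0.1657] yaw 19.8 err 0.119
mod [0.5702 0.1767] yaw -1.7 err 0.12
mod [0.4403 0.0377] yaw 3.6 err 0.104
mod [0.4582 0.1649] yaw 14.0 err 0.083
mod [0.5686 0.1748] yaw 10.5 err 0.08
```

View pics/fit.png

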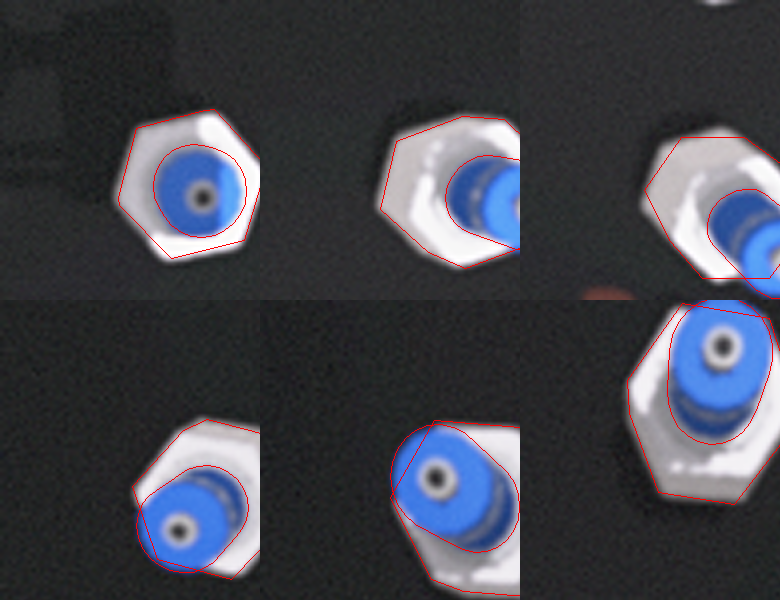

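Run:
```python
from h import *
import pickle
P=[(.4409,.0383),(.4588,.1647),(.568,.1753),(.652,.173)]
for thr in(80,100,120):
  for n in('c1','g1'):
    k=pickle.load(open(n+'.pkl','rb'));im=cv2.imread(f'pics/{n}.png')
    print(n,thr)
    for i,p in enumerate(P[:3] if n=='c1' else P): fitmod(k,im,*p,show=f'f{n}{i}',thr=thr)
```

```text
c1 80
mod [0.4408 0.0386] yaw 13.0 err 0.109
mod [0.4582 0.1651] yaw 14.7 err 0.081
mod [0.5697 0.1759] yaw 1.1 err 0.087
g1 80
mod [0.4406 0.0381] yaw 6.2 err 0.069
mod [0.4584 0.1645] yaw 16.3 err 0.052
mod [0.5688 0.1746] yaw 14.1 err 0.047
mod [0.6517 0.1718] yaw -26.8 err 0.023
c1 100
mod [0.4407 0.0384] yaw 10.0 err 0.083
mod [0.4582 0.1648] yaw 15.3 err 0.051
mod [0.5698 0.1756] yaw 5.9 err 0.063
g1 100
mod [0.441  0.0382] yaw 8.0 err 0.044
mod [0.4587 0.1643] yaw 15.7 err 0.026
mod [0.5688 0.1751] yaw 15.2 err 0.025
mod [0.652  0.1724] yaw -26.7 err 0.01
c1 120
mod [0.4409 0.0382] yaw 9.7 err 0.06
mod [0.4585 0.1644] yaw 14.8 err 0.025
mod [0.5691 0.1755] yaw 17.9 err 0.036
g1 120
mod [0.4409 0.038 ] yaw 8.6 err 0.022
mod [0.4586 0.1644] yaw 15.8 err 0.023
mod [0.5689 0.1754] yaw 14.8 err 0.021
mod [0.6524 0.1731] yaw -26.9 err 0.04
```

Run:
```python
from h import *
cmd([.441,.038,.12],-51,flip=False)
```

```text
t 12.92 xyz [ 0.1387 -0.0831 -0.008 ] w [ 0.707  -0.0047 -0.002 ] deg 40.5
```

Emit:
step_arm([
  {"x": 0.02, "y": -0.03, "z": -0.003, "wx": 0.11, "wy": 0, "wz": 0, "jaw": 60},
  {"x": 0.05, "y": -0.06, "z": -0.006, "wx": 0.22, "wy": 0, "wz": 0, "jaw": 60},
  {"x": 0.08, "y": -0.083, "z": -0.008, "wx": 0.33, "wy": 0, "wz": 0, "jaw": 60},
  {"x": 0.11, "y": -0.083, "z": -0.008, "wx": 0.44, "wy": 0, "wz": 0, "jaw": 60},
  {"x": 0.13, "y": -0.083, "z": -0.008, "wx": 0.55, "wy": 0, "wz": 0, "jaw": 60},
  {"x": 0.139, "y": -0.083, "z": -0.008, "wx": 0.66, "wy": -0.005, "wz": -0.002, "jaw": 60},
  {"x": 0.139, "y": -0.083, "z": -0.008, "wx": 0.707, "wy": -0.005, "wz": -0.002, "jaw": 60},
  {"x": 0.139, "y": -0.083, "z": -0.008, "wx": 0.707, "wy": -0.005, "wz": -0.002, "jaw": 60},
  {"x": 0.139, "y": -0.083, "z": -0.008, "wx": 0.707, "wy": -0.005, "wz": -0.002, "jaw": 60},
  {"x": 0.139, "y": -0.083, "z": -0.008, "wx": 0.707, "wy": -0.005, "wz": -0.002, "jaw": 60},
])

```text
time_s: 13.75
ee_pos: [0.4367, 0.0285, 0.1157]
tcp_rot: [-2.6, 89.7, -143.9]
force: [1.6, -0.4, -0.2]
grip_width: 0.602
```

Run:
```python
from h import *
st();k,im=snap('wrist','i1')
cmd([.441,.038,.046],-51,flip=False)
fitmod(k,im,.441,.038,thr=115,show='i1f')
cv2.imwrite('pics/i1z.png',cv2.resize(im,(800,600)))
```

```text
t 13.75 tcp [0.4367 0.0285 0.1157] jawyaw -51.35 down [-0.004 -0.003 -1.   ] F [ 1.6 -0.4 -0.2] M [-0.1   0.11 -0.01] g 53.0 q [-64.  27.  70. 126. -34.  50. -24.]
t 13.8 xyz [ 0.0698 -0.0047 -0.0095] w [-0.0063  0.0046  0.0003] deg 0.4
mod [0.4411 0.0382] yaw 10.1 err 0.028
```

View pics/i1z.png

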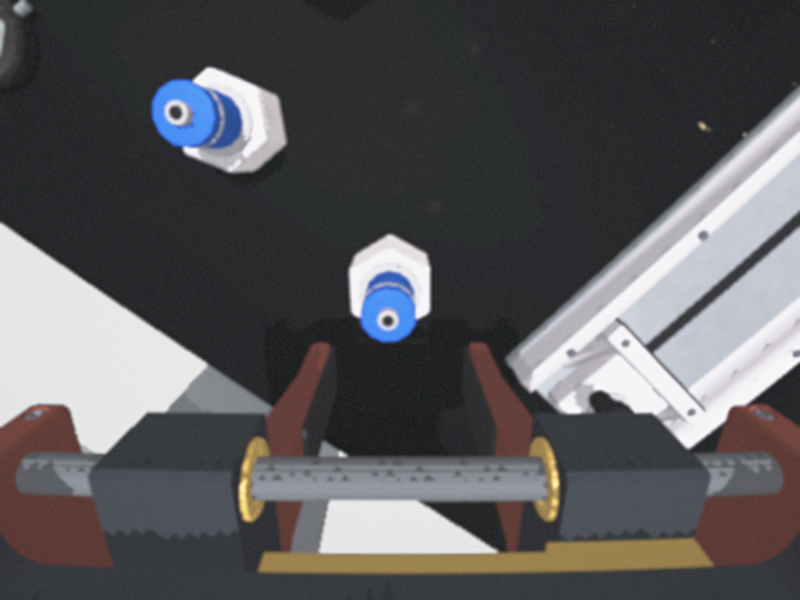

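View pics/i1f.png

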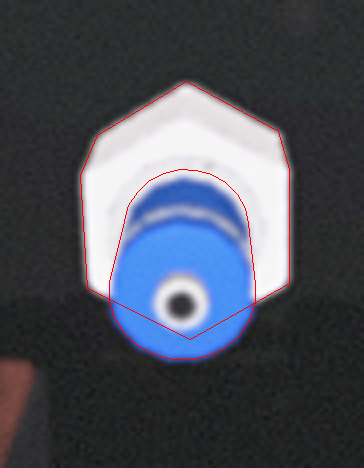

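Emit:
step_arm([
  {"x": 0.0, "y": -0.0047, "z": -0.0097, "wx": -0.03, "wy": 0.004, "wz": 0, "jaw": 60},
  {"x": 0.01, "y": -0.0047, "z": -0.0097, "wx": -0.03, "wy": 0.004, "wz": 0, "jaw": 60},
  {"x": 0.025, "y": -0.0047, "z": -0.0097, "wx": -0.03, "wy": 0.004, "wz": 0, "jaw": 60},
  {"x": 0.04, "y": -0.0047, "z": -0.0097, "wx": -0.03, "wy": 0.004, "wz": 0, "jaw": 60},
  {"x": 0.055, "y": -0.0047, "z": -0.0097, "wx": -0.03, "wy": 0.004, "wz": 0, "jaw": 60},
  {"x": 0.065, "y": -0.0047, "z": -0.0097, "wx": -0.03, "wy": 0.004, "wz": 0, "jaw": 60},
  {"x": 0.07, "y": -0.0047, "z": -0.0097, "wx": -0.03, "wy": 0.004, "wz": 0, "jaw": 60},
  {"x": 0.07, "y": -0.0047, "z": -0.0097, "wx": -0.03, "wy": 0.004, "wz": 0, "jaw": 60},
  {"x": 0.07, "y": -0.0047, "z": -0.0097, "wx": -0.03, "wy": 0.004, "wz": 0, "jaw": 60},
  {"x": 0.07, "y": -0.0047, "z": -0.0097, "wx": -0.03, "wy": 0.004, "wz": 0, "jaw": 60},
])

```text
time_s: 14.63
ee_pos: [0.4415, 0.0382, 0.0461]
tcp_rot: [-6.6, 90.0, -146.3]
force: [1.4, 0.4, 0.3]
grip_width: 0.599
```

Run:
```python
from h import *
st();cmd([.4411,.0382,.046],-49.9,flip=False)
```

```text
t 14.63 tcp [0.4415 0.0382 0.0461] jawyaw -49.7 down [-0. -0. -1.] F [1.4 0.4 0.3] M [-0.04  0.15 -0.03] g 52.7 q [-55.  33.  58. 128. -43.  42. -17.]
t 14.63 xyz [ 0.0001 -0.0003  0.0004] w [0.0035 0.0002 0.    ] deg 0.2
```

Close and lift, grip 20 N.

Emit:
step_arm([
  {"x": 0, "y": 0, "z": 0, "wx": 0, "wy": 0, "wz": 0, "jaw": 40},
  {"x": 0, "y": 0, "z": 0, "wx": 0, "wy": 0, "wz": 0, "jaw": 20},
  {"x": 0, "y": 0, "z": 0, "wx": 0, "wy": 0, "wz": 0, "jaw": 20},
  {"x": 0, "y": 0, "z": 0, "wx": 0, "wy": 0, "wz": 0, "jaw": 20},
  {"x": 0, "y": 0, "z": 0, "wx": 0, "wy": 0, "wz": 0, "jaw": 20},
  {"x": 0, "y": 0, "z": 0, "wx": 0, "wy": 0, "wz": 0, "jaw": 20},
  {"x": -0.01, "y": 0, "z": 0, "wx": 0, "wy": 0, "wz": 0, "jaw": 20},
  {"x": -0.03, "y": 0, "z": 0, "wx": 0, "wy": 0, "wz": 0, "jaw": 20},
  {"x": -0.06, "y": 0, "z": 0, "wx": 0, "wy": 0, "wz": 0, "jaw": 20},
  {"x": -0.07, "y": 0, "z": 0, "wx": 0, "wy": 0, "wz": 0, "jaw": 20},
], newtons=25)

```text
time_s: 15.47
ee_pos: [0.4418, 0.0373, 0.1177]
tcp_rot: [77.9, 90.0, -61.9]
force: [1.7, -0.5, -1.7]
grip_width: 0.317
```

Run:
```python
from h import *
st();print(fw(.094,-.0199));cmd([*fw(.094,-.0199),.13],-64.55,flip=False)
```

```text
t 15.47 tcp [0.4418 0.0373 0.1177] jawyaw -49.8 down [ 0.    -0.001 -1.   ] F [ 1.7 -0.5 -1.7] M [-0.03  0.04  0.01] g 27.9 q [-64.  27.  69. 125. -33.  50. -24.]
[ 0.66662511 -0.16259421]
t 15.47 xyz [-0.0121  0.2978 -0.0427] w [ 2.574e-01  1.000e-04 -8.000e-04] deg 14.7
```

Emit:
step_arm([
  {"x": -0.02, "y": 0.03, "z": -0.004, "wx": 0, "wy": 0, "wz": 0, "jaw": 20},
  {"x": -0.022, "y": 0.065, "z": -0.01, "wx": 0.05, "wy": 0, "wz": 0, "jaw": 20},
  {"x": -0.022, "y": 0.1, "z": -0.016, "wx": 0.1, "wy": 0, "wz": 0, "jaw": 20},
  {"x": -0.022, "y": 0.138, "z": -0.02, "wx": 0.15, "wy": 0, "wz": 0, "jaw": 20},
  {"x": -0.022, "y": 0.175, "z": -0.026, "wx": 0.2, "wy": 0, "wz": 0, "jaw": 20},
  {"x": -0.022, "y": 0.21, "z": -0.031, "wx": 0.257, "wy": 0, "wz": 0, "jaw": 20},
  {"x": -0.022, "y": 0.245, "z": -0.036, "wx": 0.257, "wy": 0, "wz": 0, "jaw": 20},
  {"x": -0.022, "y": 0.275, "z": -0.04, "wx": 0.257, "wy": 0, "wz": 0, "jaw": 20},
  {"x": -0.022, "y": 0.298, "z": -0.0427, "wx": 0.257, "wy": 0, "wz": 0, "jaw": 20},
  {"x": -0.022, "y": 0.298, "z": -0.0427, "wx": 0.257, "wy": 0, "wz": 0, "jaw": 20},
])

```text
time_s: 16.3
ee_pos: [0.6677, -0.1661, 0.1367]
tcp_rot: [50.5, 89.8, -104.2]
force: [-1.5, -0.1, -1.9]
grip_width: 0.315
```

Run:
```python
from h import *
st();cmd([*fw(.094,-.0199),.060],-64.55,flip=False)
k,im=snap('wrist','j1');cv2.imwrite('pics/j1z.png',cv2.resize(im,(800,600)))
```

```text
t 16.3 tcp [ 0.6677 -0.1661  0.1367] jawyaw -64.63 down [-0.001 -0.004 -1.   ] F [-1.5 -0.1 -1.9] M [-0.03  0.23  0.03] g 27.7 q [-24.  47.  59.  89. -42.  68. -22.]
t 16.3 xyz [ 0.0766 -0.0039 -0.0008] w [-0.0014  0.0026 -0.0031] deg 0.2
```

View pics/j1z.png

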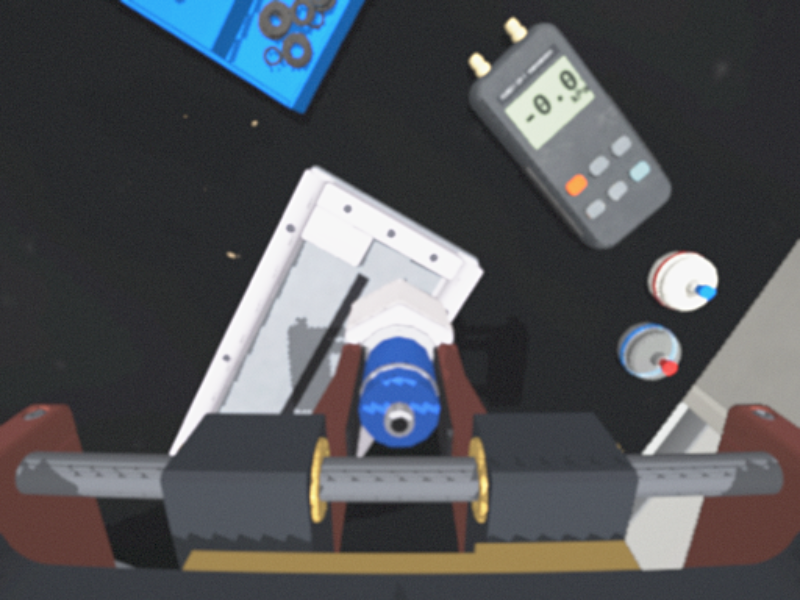

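Emit:
step_arm([
  {"x": 0.01, "y": -0.004, "z": -0.0008, "wx": 0, "wy": 0.002, "wz": -0.003, "jaw": 20},
  {"x": 0.03, "y": -0.004, "z": -0.0008, "wx": 0, "wy": 0.002, "wz": -0.003, "jaw": 20},
  {"x": 0.04, "y": -0.004, "z": -0.0008, "wx": 0, "wy": 0.002, "wz": -0.003, "jaw": 20},
  {"x": 0.045, "y": -0.004, "z": -0.0008, "wx": 0, "wy": 0.002, "wz": -0.003, "jaw": 20},
  {"x": 0.05, "y": -0.004, "z": -0.0008, "wx": 0, "wy": 0.002, "wz": -0.003, "jaw": 20},
  {"x": 0.055, "y": -0.004, "z": -0.0008, "wx": 0, "wy": 0.002, "wz": -0.003, "jaw": 20},
  {"x": 0.06, "y": -0.004, "z": -0.0008, "wx": 0, "wy": 0.002, "wz": -0.003, "jaw": 20},
  {"x": 0.065, "y": -0.004, "z": -0.0008, "wx": 0, "wy": 0.002, "wz": -0.003, "jaw": 20},
  {"x": 0.07, "y": -0.004, "z": -0.0008, "wx": 0, "wy": 0.002, "wz": -0.003, "jaw": 20},
  {"x": 0.07, "y": -0.004, "z": -0.0008, "wx": 0, "wy": 0.002, "wz": -0.003, "jaw": 20},
])

```text
time_s: 17.18
ee_pos: [0.6647, -0.1582, 0.0665]
tcp_rot: [-84.2, 89.8, 121.3]
force: [0.6, -1.7, -2.5]
grip_width: 0.315
```

Run:
```python
from h import *
st();print(wf(cur()[0]));cmd([*fw(.094,-.0199),.0565],-64.55,flip=False)
```

```text
t 17.18 tcp [ 0.6647 -0.1582  0.0665] jawyaw -64.48 down [-0.002  0.003 -1.   ] F [ 0.6 -1.7 -2.5] M [-0.46  0.34  0.02] g 27.7 q [-24.  50.  55.  93. -46.  62. -20.]
[ 0.09171734 -0.01569344]
t 17.18 xyz [0.01   0.0048 0.0001] w [0.0012 0.0003 0.0029] deg 0.2
```

Emit:
step_arm([
  {"x": 0.0, "y": 0.0048, "z": 0, "wx": 0, "wy": 0, "wz": 0.003, "jaw": 20},
  {"x": 0.0, "y": 0.0048, "z": 0, "wx": 0, "wy": 0, "wz": 0.003, "jaw": 20},
  {"x": 0.0, "y": 0.0048, "z": 0, "wx": 0, "wy": 0, "wz": 0.003, "jaw": 20},
  {"x": 0.003, "y": 0.0048, "z": 0, "wx": 0, "wy": 0, "wz": 0.003, "jaw": 20},
  {"x": 0.006, "y": 0.0048, "z": 0, "wx": 0, "wy": 0, "wz": 0.003, "jaw": 20},
  {"x": 0.009, "y": 0.0048, "z": 0, "wx": 0, "wy": 0, "wz": 0.003, "jaw": 20},
  {"x": 0.01, "y": 0.0048, "z": 0, "wx": 0, "wy": 0, "wz": 0.003, "jaw": 20},
  {"x": 0.01, "y": 0.0048, "z": 0, "wx": 0, "wy": 0, "wz": 0.003, "jaw": 20},
  {"x": 0.01, "y": 0.0048, "z": 0, "wx": 0, "wy": 0, "wz": 0.003, "jaw": 20},
  {"x": 0.01, "y": 0.0048, "z": 0, "wx": 0, "wy": 0, "wz": 0.003, "jaw": 20},
])

```text
time_s: 18.02
ee_pos: [0.6673, -0.1622, 0.0574]
tcp_rot: [166.4, 90.0, 11.9]
force: [0.2, -0.7, -1.9]
grip_width: 0.311
```

Run:
```python
from h import *
st();print(wf(cur()[0]));cmd([*fw(.102,-.0199),.0565],-64.55,flip=False)
```

```text
t 18.02 tcp [ 0.6673 -0.1622  0.0574] jawyaw -64.46 down [ 0.001  0.    -1.   ] F [ 0.2 -0.7 -1.9] M [ 0.    0.11 -0.01] g 27.4 q [-23.  51.  55.  93. -46.  61. -19.]
[ 0.09464629 -0.0194469 ]
t 18.02 xyz [ 0.0009  0.0041 -0.0061] w [ 0.0016 -0.0007 -0.0002] deg 0.1
```

Emit:
step_arm([
  {"x": 0.001, "y": 0.0, "z": 0, "wx": 0, "wy": 0, "wz": 0, "jaw": 20},
  {"x": 0.001, "y": 0.0005, "z": -0.0006, "wx": 0, "wy": 0, "wz": 0, "jaw": 20},
  {"x": 0.001, "y": 0.001, "z": -0.0012, "wx": 0, "wy": 0, "wz": 0, "jaw": 20},
  {"x": 0.001, "y": 0.0015, "z": -0.002, "wx": 0, "wy": 0, "wz": 0, "jaw": 20},
  {"x": 0.001, "y": 0.0018, "z": -0.0026, "wx": 0, "wy": 0, "wz": 0, "jaw": 20},
  {"x": 0.001, "y": 0.002, "z": -0.0032, "wx": 0, "wy": 0, "wz": 0, "jaw": 20},
  {"x": 0.001, "y": 0.002, "z": -0.0034, "wx": 0, "wy": 0, "wz": 0, "jaw": 20},
  {"x": 0.001, "y": 0.002, "z": -0.0034, "wx": 0, "wy": 0, "wz": 0, "jaw": 20},
  {"x": 0.001, "y": 0.002, "z": -0.0034, "wx": 0, "wy": 0, "wz": 0, "jaw": 20},
  {"x": 0.001, "y": 0.002, "z": -0.0034, "wx": 0, "wy": 0, "wz": 0, "jaw": 20},
])

```text
time_s: 18.85
ee_pos: [0.6696, -0.1627, 0.0562]
tcp_rot: [-47.4, 89.9, 158.1]
force: [-5.8, 0.3, 1.9]
grip_width: 0.314
```

Run:
```python
from h import *
st();print(wf(cur()[0]))
```

```text
t 18.85 tcp [ 0.6696 -0.1627  0.0562] jawyaw -64.49 down [-0.002  0.001 -1.   ] F [-5.8  0.3  1.9] M [0.18 1.64 0.04] g 27.7 q [-23.  51.  55.  92. -46.  62. -19.]
[ 0.09693713 -0.01974489]
```

Emit:
step_arm([
  {"x": 0.0, "y": 0.0, "z": 0.002, "wx": 0, "wy": 0, "wz": 0, "jaw": 40},
  {"x": 0.0, "y": 0.0, "z": 0.002, "wx": 0, "wy": 0, "wz": 0, "jaw": 42},
  {"x": 0.0, "y": 0.0, "z": 0.002, "wx": 0, "wy": 0, "wz": 0, "jaw": 42},
  {"x": -0.02, "y": 0.0, "z": 0.002, "wx": 0, "wy": 0, "wz": 0, "jaw": 42},
  {"x": -0.05, "y": 0.0, "z": 0.002, "wx": 0, "wy": 0, "wz": 0, "jaw": 42},
  {"x": -0.085, "y": 0.0, "z": 0.002, "wx": 0, "wy": 0, "wz": 0, "jaw": 50},
  {"x": -0.1, "y": -0.02, "z": 0.002, "wx": -0.1, "wy": 0, "wz": 0, "jaw": 60},
  {"x": -0.1, "y": -0.04, "z": 0.002, "wx": -0.2, "wy": 0, "wz": 0, "jaw": 60},
  {"x": -0.1, "y": -0.06, "z": 0.002, "wx": -0.3, "wy": 0, "wz": 0, "jaw": 60},
  {"x": -0.1, "y": -0.08, "z": 0.002, "wx": -0.4, "wy": 0, "wz": 0, "jaw": 60},
])

```text
time_s: 19.68
ee_pos: [0.6351, -0.0905, 0.1571]
tcp_rot: [135.8, 89.8, 4.6]
force: [0.2, 0.2, 0.2]
grip_width: 0.596
```

Run:
```python
from h import *
st();k,im=snap('wrist','l1');cv2.imwrite('pics/l1z.png',cv2.resize(im,(800,600)))
cmd([.4586,.1444,.14],15.5,flip=False)
```

```text
t 19.68 tcp [ 0.6351 -0.0905  0.1571] jawyaw -41.26 down [ 0.003  0.    -1.   ] F [0.2 0.2 0.2] M [-0.09  0.14  0.09] g 52.4 q [-32.  39.  56.  96. -35.  65.  -7.]
t 19.73 xyz [ 0.0171 -0.2834 -0.0605] w [-9.8e-01 -3.6e-03 -2.0e-04] deg 56.2
```

View pics/l1z.png

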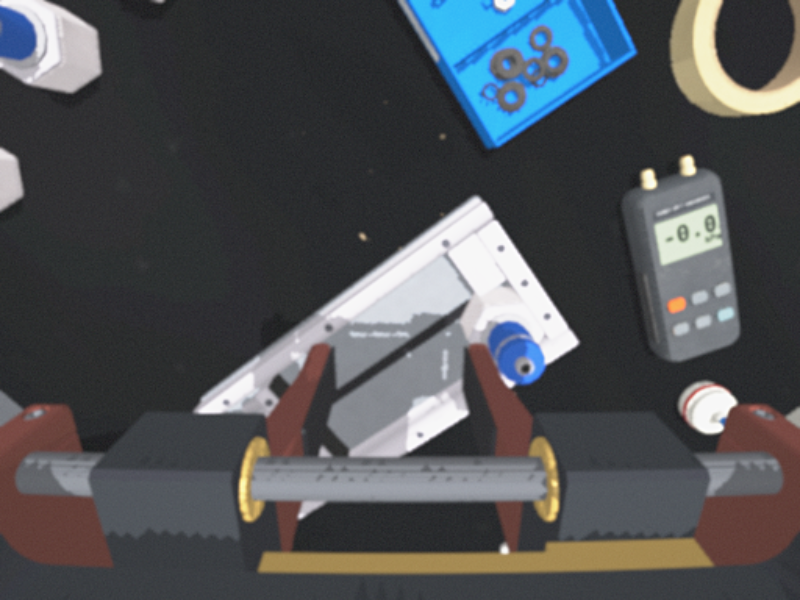

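Emit:
step_arm([
  {"x": 0, "y": -0.035, "z": -0.007, "wx": -0.12, "wy": 0, "wz": 0, "jaw": 60},
  {"x": 0, "y": -0.07, "z": -0.015, "wx": -0.24, "wy": 0, "wz": 0, "jaw": 60},
  {"x": 0, "y": -0.105, "z": -0.023, "wx": -0.36, "wy": 0, "wz": 0, "jaw": 60},
  {"x": 0, "y": -0.14, "z": -0.03, "wx": -0.48, "wy": 0, "wz": 0, "jaw": 60},
  {"x": 0, "y": -0.18, "z": -0.04, "wx": -0.6, "wy": 0, "wz": 0, "jaw": 60},
  {"x": 0, "y": -0.22, "z": -0.05, "wx": -0.72, "wy": 0, "wz": 0, "jaw": 60},
  {"x": 0, "y": -0.25, "z": -0.06, "wx": -0.84, "wy": 0, "wz": 0, "jaw": 60},
  {"x": 0.01, "y": -0.283, "z": -0.0605, "wx": -0.95, "wy": 0, "wz": 0, "jaw": 60},
  {"x": 0.017, "y": -0.283, "z": -0.0605, "wx": -0.98, "wy": -0.003, "wz": 0, "jaw": 60},
  {"x": 0.017, "y": -0.283, "z": -0.0605, "wx": -0.98, "wy": -0.003, "wz": 0, "jaw": 60},
])

```text
time_s: 20.57
ee_pos: [0.4619, 0.1437, 0.1388]
tcp_rot: [-39.6, 89.9, -114.7]
force: [0.0, -0.0, 0.2]
grip_width: 0.598
```

Run:
```python
from h import *
st();k,im=snap('wrist','m1');cv2.imwrite('pics/m1z.png',cv2.resize(im,(800,600)))
m=fitmod(k,im,.4586,.1644,thr=115,show='m1f')
cmd([m[0],m[1],.046],m[2],flip=False)
```

```text
t 20.57 tcp [0.4619 0.1437 0.1388] jawyaw 14.88 down [-0.001 -0.002 -1.   ] F [ 0.  -0.   0.2] M [-0.06  0.07 -0.01] g 52.6 q [-62.  20.  49. 118. -20.  50.  13.]
mod [0.4584 0.1647] yaw 15.9 err 0.024
t 20.62 xyz [ 0.0934  0.001  -0.0231] w [-0.0231  0.0021  0.0001] deg 1.3
```

View pics/m1z.png

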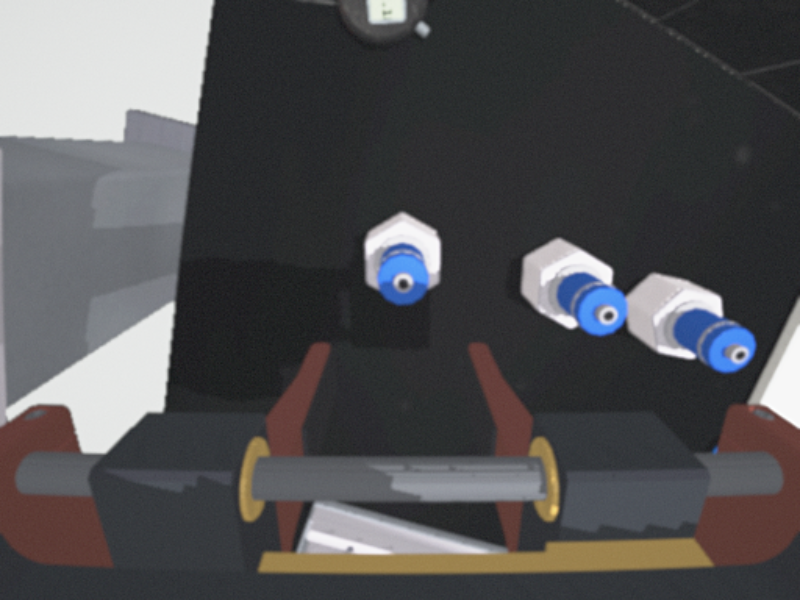

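View pics/m1f.png

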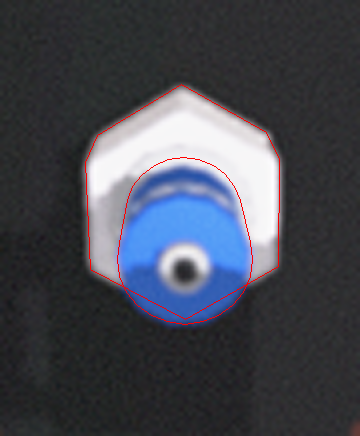

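Emit:
step_arm([
  {"x": 0, "y": 0.004, "z": -0.02, "wx": -0.007, "wy": 0, "wz": 0, "jaw": 60},
  {"x": 0, "y": 0.004, "z": -0.02, "wx": -0.007, "wy": 0, "wz": 0, "jaw": 60},
  {"x": 0.02, "y": 0.004, "z": -0.02, "wx": -0.007, "wy": 0, "wz": 0, "jaw": 60},
  {"x": 0.04, "y": 0.004, "z": -0.02, "wx": -0.007, "wy": 0, "wz": 0, "jaw": 60},
  {"x": 0.04, "y": 0.004, "z": -0.02, "wx": -0.007, "wy": 0, "wz": 0, "jaw": 60},
  {"x": 0.055, "y": 0.004, "z": -0.02, "wx": -0.007, "wy": 0, "wz": 0, "jaw": 60},
  {"x": 0.07, "y": 0.004, "z": -0.02, "wx": -0.007, "wy": 0, "wz": 0, "jaw": 60},
  {"x": 0.085, "y": 0.004, "z": -0.02, "wx": -0.007, "wy": 0, "wz": 0, "jaw": 60},
  {"x": 0.094, "y": 0.004, "z": -0.02, "wx": -0.007, "wy": 0, "wz": 0, "jaw": 60},
  {"x": 0.094, "y": 0.004, "z": -0.02, "wx": -0.007, "wy": 0, "wz": 0, "jaw": 60},
])

```text
time_s: 21.45
ee_pos: [0.462, 0.1607, 0.0446]
tcp_rot: [-30.4, 89.8, -105.5]
force: [-0.5, -0.1, -0.4]
grip_width: 0.601
```

Run:
```python
from h import *
st();cmd([.4584,.1646,.046],15.9,flip=False)
```

```text
t 21.45 tcp [0.462  0.1607 0.0446] jawyaw 14.9 down [-0.001 -0.004 -1.   ] F [-0.5 -0.1 -0.4] M [-0.04  0.05 -0.06] g 52.9 q [-56.  30.  40. 121. -30.  39.  19.]
t 21.45 xyz [-0.0014 -0.0025 -0.0046] w [-0.0175  0.0035  0.0021] deg 1.0
```

Emit:
step_arm([
  {"x": -0.001, "y": -0.0025, "z": -0.0045, "wx": -0.017, "wy": 0.003, "wz": 0.002, "jaw": 60},
  {"x": -0.001, "y": -0.0025, "z": -0.0045, "wx": -0.017, "wy": 0.003, "wz": 0.002, "jaw": 60},
  {"x": -0.001, "y": -0.0025, "z": -0.0045, "wx": -0.017, "wy": 0.003, "wz": 0.002, "jaw": 60},
  {"x": -0.001, "y": -0.0025, "z": -0.0045, "wx": -0.017, "wy": 0.003, "wz": 0.002, "jaw": 60},
  {"x": -0.001, "y": -0.0025, "z": -0.0045, "wx": -0.017, "wy": 0.003, "wz": 0.002, "jaw": 60},
  {"x": -0.001, "y": -0.0025, "z": -0.0045, "wx": -0.017, "wy": 0.003, "wz": 0.002, "jaw": 60},
  {"x": -0.001, "y": -0.0025, "z": -0.0045, "wx": -0.017, "wy": 0.003, "wz": 0.002, "jaw": 60},
  {"x": -0.001, "y": -0.0025, "z": -0.0045, "wx": -0.017, "wy": 0.003, "wz": 0.002, "jaw": 60},
  {"x": -0.001, "y": -0.0025, "z": -0.0045, "wx": -0.017, "wy": 0.003, "wz": 0.002, "jaw": 60},
  {"x": -0.001, "y": -0.0025, "z": -0.0045, "wx": -0.017, "wy": 0.003, "wz": 0.002, "jaw": 60},
])

```text
time_s: 22.28
ee_pos: [0.4584, 0.1655, 0.0462]
tcp_rot: [109.2, 89.9, 35.2]
force: [-0.1, 0.1, -0.2]
grip_width: 0.6
```

Run:
```python
from h import *
st();cmd([.4584,.1646,.046],15.9,flip=False)
```

```text
t 22.28 tcp [0.4584 0.1655 0.0462] jawyaw 15.98 down [ 0.001  0.001 -1.   ] F [-0.1  0.1 -0.2] M [-0.08  0.11 -0.  ] g 52.8 q [-57.  29.  40. 122. -30.  39.  20.]
t 22.28 xyz [ 0.0002 -0.0003  0.0009] w [ 0.0014 -0.0004 -0.0013] deg 0.1
```

Emit:
step_arm([
  {"x": 0, "y": 0, "z": 0.001, "wx": 0, "wy": 0, "wz": 0, "jaw": 40},
  {"x": 0, "y": 0, "z": 0.001, "wx": 0, "wy": 0, "wz": 0, "jaw": 20},
  {"x": 0, "y": 0, "z": 0.001, "wx": 0, "wy": 0, "wz": 0, "jaw": 20},
  {"x": 0, "y": 0, "z": 0.001, "wx": 0, "wy": 0, "wz": 0, "jaw": 20},
  {"x": 0, "y": 0, "z": 0.001, "wx": 0, "wy": 0, "wz": 0, "jaw": 20},
  {"x": 0, "y": 0, "z": 0.001, "wx": 0, "wy": 0, "wz": 0, "jaw": 20},
  {"x": -0.01, "y": 0, "z": 0.001, "wx": 0, "wy": 0, "wz": 0, "jaw": 20},
  {"x": -0.03, "y": 0, "z": 0.001, "wx": 0, "wy": 0, "wz": 0, "jaw": 20},
  {"x": -0.06, "y": 0, "z": 0.001, "wx": 0, "wy": 0, "wz": 0, "jaw": 20},
  {"x": -0.09, "y": 0, "z": 0.001, "wx": 0, "wy": 0, "wz": 0, "jaw": 20},
], newtons=25)

```text
time_s: 23.12
ee_pos: [0.4578, 0.1637, 0.1371]
tcp_rot: [-50.5, 89.9, -124.6]
force: [-0.5, 1.3, -2.1]
grip_width: 0.315
```

Run:
```python
from h import *
st();cmd([*fw(.069,.0199),.14],-4.55,flip=False)
```

```text
t 23.12 tcp [0.4578 0.1637 0.1371] jawyaw 15.93 down [-0.001 -0.001 -1.   ] F [-0.5  1.3 -2.1] M [ 0.01 -0.04 -0.02] g 27.7 q [-64.  20.  48. 118. -20.  50.  11.]
t 23.12 xyz [-0.0027  0.1018  0.325 ] w [0.3575 0.001  0.0008] deg 20.5
```

Emit:
step_arm([
  {"x": -0.003, "y": 0.012, "z": 0.037, "wx": 0, "wy": 0, "wz": 0, "jaw": 20},
  {"x": -0.003, "y": 0.024, "z": 0.074, "wx": 0.06, "wy": 0, "wz": 0, "jaw": 20},
  {"x": -0.003, "y": 0.036, "z": 0.111, "wx": 0.12, "wy": 0, "wz": 0, "jaw": 20},
  {"x": -0.003, "y": 0.048, "z": 0.15, "wx": 0.18, "wy": 0, "wz": 0, "jaw": 20},
  {"x": -0.003, "y": 0.06, "z": 0.19, "wx": 0.24, "wy": 0, "wz": 0, "jaw": 20},
  {"x": -0.003, "y": 0.072, "z": 0.23, "wx": 0.3, "wy": 0, "wz": 0, "jaw": 20},
  {"x": -0.003, "y": 0.085, "z": 0.27, "wx": 0.3575, "wy": 0, "wz": 0, "jaw": 20},
  {"x": -0.003, "y": 0.0975, "z": 0.31, "wx": 0.3575, "wy": 0, "wz": 0, "jaw": 20},
  {"x": -0.003, "y": 0.1018, "z": 0.325, "wx": 0.3575, "wy": 0, "wz": 0, "jaw": 20},
  {"x": -0.003, "y": 0.1018, "z": 0.325, "wx": 0.3575, "wy": 0, "wz": 0, "jaw": 20},
])

```text
time_s: 23.95
ee_pos: [0.6465, -0.1259, 0.1397]
tcp_rot: [30.1, 89.8, -64.7]
force: [-1.1, 0.9, -2.4]
grip_width: 0.31
```

Emit:
step_arm([
  {"x": 0, "y": 0, "z": 0, "wx": 0, "wy": 0, "wz": 0, "jaw": 20},
  {"x": 0, "y": 0, "z": 0, "wx": 0, "wy": 0, "wz": 0, "jaw": 20},
  {"x": 0.01, "y": 0, "z": 0, "wx": 0, "wy": 0, "wz": 0, "jaw": 20},
  {"x": 0.02, "y": 0, "z": 0, "wx": 0, "wy": 0, "wz": 0, "jaw": 20},
  {"x": 0.03, "y": 0, "z": 0, "wx": 0, "wy": 0, "wz": 0, "jaw": 20},
  {"x": 0.04, "y": 0, "z": 0, "wx": 0, "wy": 0, "wz": 0, "jaw": 20},
  {"x": 0.045, "y": 0, "z": 0, "wx": 0, "wy": 0, "wz": 0, "jaw": 20},
  {"x": 0.045, "y": 0, "z": 0, "wx": 0, "wy": 0, "wz": 0, "jaw": 20},
  {"x": 0.045, "y": 0, "z": 0, "wx": 0, "wy": 0, "wz": 0, "jaw": 20},
  {"x": 0.045, "y": 0, "z": 0, "wx": 0, "wy": 0, "wz": 0, "jaw": 20},
])

```text
time_s: 24.78
ee_pos: [0.6462, -0.1201, 0.0945]
tcp_rot: [113.2, 89.9, 18.7]
force: [0.6, -0.1, -2.5]
grip_width: 0.317
```

Run:
```python
from h import *
st();print(wf(cur()[0]));cmd([*fw(.069,.0199),.057],-4.55,flip=False)
k,im=snap('wrist','n1');cv2.imwrite('pics/n1z.png',cv2.resize(im,(800,600)))
```

```text
t 24.78 tcp [ 0.6462 -0.1201  0.0945] jawyaw -4.51 down [ 0.002  0.001 -1.   ] F [ 0.6 -0.1 -2.5] M [-0.09  0.05 -0.03] g 27.9 q [-23.  41.  46.  96. -34.  58.  30.]
[0.07028806 0.02085477]
t 24.78 xyz [ 0.0375 -0.0013  0.001 ] w [ 0.0007 -0.0007 -0.0016] deg 0.1
```

View pics/n1z.png

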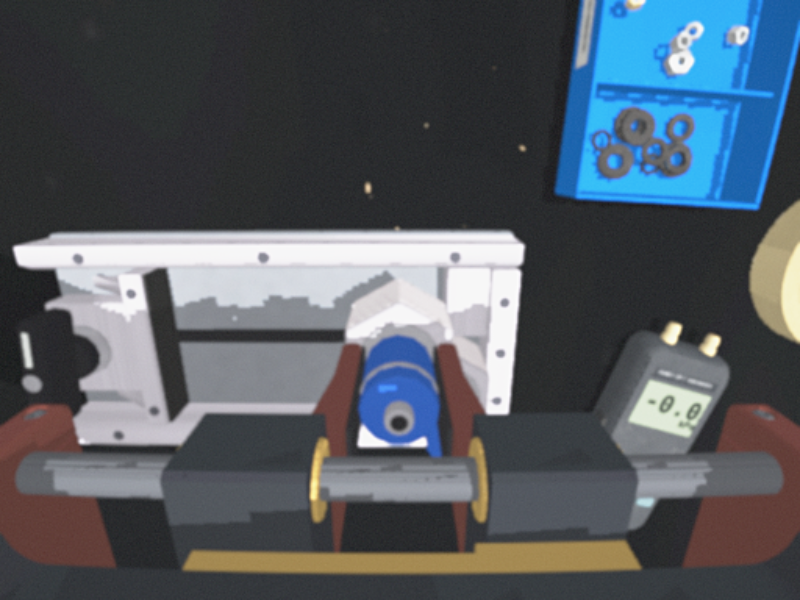

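Emit:
step_arm([
  {"x": 0.006, "y": -0.0013, "z": 0.001, "wx": 0, "wy": 0, "wz": 0, "jaw": 20},
  {"x": 0.012, "y": -0.0013, "z": 0.001, "wx": 0, "wy": 0, "wz": 0, "jaw": 20},
  {"x": 0.018, "y": -0.0013, "z": 0.001, "wx": 0, "wy": 0, "wz": 0, "jaw": 20},
  {"x": 0.023, "y": -0.0013, "z": 0.001, "wx": 0, "wy": 0, "wz": 0, "jaw": 20},
  {"x": 0.028, "y": -0.0013, "z": 0.001, "wx": 0, "wy": 0, "wz": 0, "jaw": 20},
  {"x": 0.032, "y": -0.0013, "z": 0.001, "wx": 0, "wy": 0, "wz": 0, "jaw": 20},
  {"x": 0.036, "y": -0.0013, "z": 0.001, "wx": 0, "wy": 0, "wz": 0, "jaw": 20},
  {"x": 0.038, "y": -0.0013, "z": 0.001, "wx": 0, "wy": 0, "wz": 0, "jaw": 20},
  {"x": 0.038, "y": -0.0013, "z": 0.001, "wx": 0, "wy": 0, "wz": 0, "jaw": 20},
  {"x": 0.038, "y": -0.0013, "z": 0.001, "wx": 0, "wy": 0, "wz": 0, "jaw": 20},
])

```text
time_s: 25.67
ee_pos: [0.6447, -0.1208, 0.0563]
tcp_rot: [128.4, 89.9, 33.9]
force: [-1.3, 1.1, -1.1]
grip_width: 0.313
```

Run:
```python
from h import *
st();print(wf(cur()[0]));cmd([*fw(.0755,.0199),.0565],-4.55,flip=False)
```

```text
t 25.67 tcp [ 0.6447 -0.1208  0.0563] jawyaw -4.5 down [ 0.001  0.001 -1.   ] F [-1.3  1.1 -1.1] M [-0.01  0.3  -0.02] g 27.5 q [-22.  43.  44.  97. -36.  54.  31.]
[0.06879559 0.02003071]
t 25.67 xyz [-0.0002  0.0067  0.0001] w [ 0.0009 -0.0009 -0.0012] deg 0.1
```

Push +x until contact.

Emit:
step_arm([
  {"x": 0, "y": 0.001, "z": 0, "wx": 0, "wy": 0, "wz": 0, "jaw": 20},
  {"x": 0, "y": 0.002, "z": 0, "wx": 0, "wy": 0, "wz": 0, "jaw": 20},
  {"x": 0, "y": 0.003, "z": 0, "wx": 0, "wy": 0, "wz": 0, "jaw": 20},
  {"x": 0, "y": 0.004, "z": 0, "wx": 0, "wy": 0, "wz": 0, "jaw": 20},
  {"x": 0, "y": 0.005, "z": 0, "wx": 0, "wy": 0, "wz": 0, "jaw": 20},
  {"x": 0, "y": 0.006, "z": 0, "wx": 0, "wy": 0, "wz": 0, "jaw": 20},
  {"x": 0, "y": 0.0065, "z": 0, "wx": 0, "wy": 0, "wz": 0, "jaw": 20},
  {"x": 0, "y": 0.0067, "z": 0, "wx": 0, "wy": 0, "wz": 0, "jaw": 20},
  {"x": 0, "y": 0.0067, "z": 0, "wx": 0, "wy": 0, "wz": 0, "jaw": 20},
  {"x": 0, "y": 0.0067, "z": 0, "wx": 0, "wy": 0, "wz": 0, "jaw": 20},
])

```text
time_s: 26.5
ee_pos: [0.6495, -0.121, 0.0564]
tcp_rot: [-130.1, 89.8, 135.4]
force: [-9.4, 1.5, 7.5]
grip_width: 0.315
```

Run:
```python
from h import *
st();print(wf(cur()[0]))
```

```text
t 26.5 tcp [ 0.6495 -0.121   0.0564] jawyaw -4.52 down [-0.002  0.002 -1.   ] F [-9.4  1.5  7.5] M [ 0.28  2.3  -0.02] g 27.7 q [-22.  44.  44.  96. -36.  55.  31.]
[0.07366083 0.0201617 ]
```

Emit:
step_arm([
  {"x": 0.0, "y": 0.004, "z": 0, "wx": 0, "wy": 0, "wz": 0, "jaw": 42},
  {"x": 0.0, "y": 0.004, "z": 0, "wx": 0, "wy": 0, "wz": 0, "jaw": 42},
  {"x": 0.0, "y": 0.004, "z": 0, "wx": 0, "wy": 0, "wz": 0, "jaw": 42},
  {"x": -0.02, "y": 0.004, "z": 0, "wx": 0, "wy": 0, "wz": 0, "jaw": 42},
  {"x": -0.05, "y": 0.004, "z": 0, "wx": 0, "wy": 0, "wz": 0, "jaw": 42},
  {"x": -0.085, "y": 0.004, "z": 0, "wx": 0, "wy": 0, "wz": 0, "jaw": 50},
  {"x": -0.09, "y": -0.01, "z": -0.03, "wx": 0.1, "wy": 0, "wz": 0, "jaw": 60},
  {"x": -0.09, "y": -0.02, "z": -0.06, "wx": 0.2, "wy": 0, "wz": 0, "jaw": 60},
  {"x": -0.09, "y": -0.03, "z": -0.09, "wx": 0.3, "wy": 0, "wz": 0, "jaw": 60},
  {"x": -0.09, "y": -0.04, "z": -0.12, "wx": 0.4, "wy": 0, "wz": 0, "jaw": 60},
])

```text
time_s: 27.33
ee_pos: [0.6212, 0.0027, 0.147]
tcp_rot: [140.4, 89.8, 22.7]
force: [0.5, 1.3, 0.6]
grip_width: 0.603
```

Run:
```python
from h import *
st();cmd([.555,.161,.14],-45,flip=False)
k,im=snap('wrist','o1');cv2.imwrite('pics/o1z.png',cv2.resize(im,(800,600)))
```

```text
t 27.33 tcp [0.6212 0.0027 0.147 ] jawyaw -27.73 down [ 0.004  0.001 -1.   ] F [0.5 1.3 0.6] M [-0.05  0.09  0.  ] g 53.0 q [-41.  37.  56.  99. -35.  62.  -2.]
t 27.33 xyz [ 0.007  -0.1323 -0.1093] w [ 0.3014 -0.0033 -0.002 ] deg 17.3
```

View pics/o1z.png

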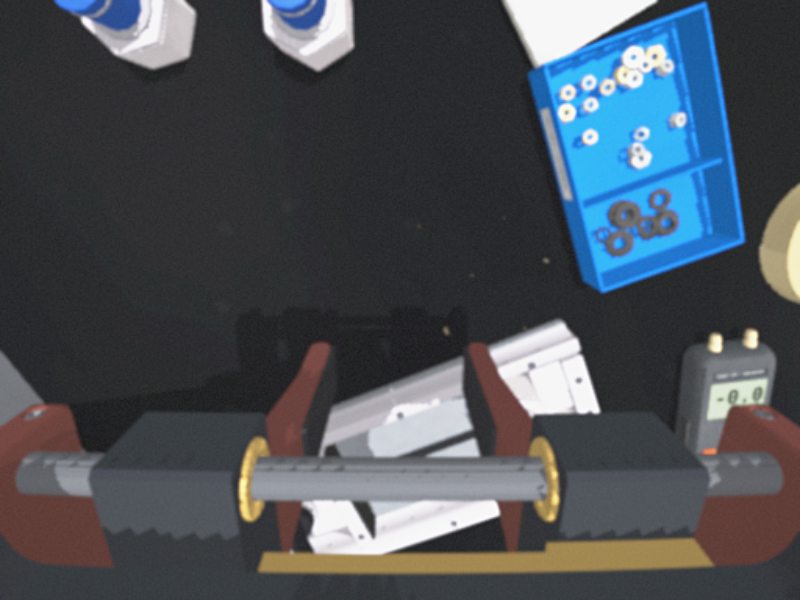

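Emit:
step_arm([
  {"x": 0.0, "y": -0.025, "z": -0.02, "wx": 0.08, "wy": 0, "wz": 0, "jaw": 60},
  {"x": 0.0, "y": -0.05, "z": -0.04, "wx": 0.16, "wy": 0, "wz": 0, "jaw": 60},
  {"x": 0.0, "y": -0.075, "z": -0.06, "wx": 0.24, "wy": 0, "wz": 0, "jaw": 60},
  {"x": 0.003, "y": -0.1, "z": -0.08, "wx": 0.3, "wy": 0, "wz": 0, "jaw": 60},
  {"x": 0.007, "y": -0.12, "z": -0.1, "wx": 0.3, "wy": -0.003, "wz": -0.002, "jaw": 60},
  {"x": 0.007, "y": -0.132, "z": -0.109, "wx": 0.3, "wy": -0.003, "wz": -0.002, "jaw": 60},
  {"x": 0.007, "y": -0.132, "z": -0.109, "wx": 0.3, "wy": -0.003, "wz": -0.002, "jaw": 60},
  {"x": 0.007, "y": -0.132, "z": -0.109, "wx": 0.3, "wy": -0.003, "wz": -0.002, "jaw": 60},
  {"x": 0.007, "y": -0.132, "z": -0.109, "wx": 0.3, "wy": -0.003, "wz": -0.002, "jaw": 60},
  {"x": 0.007, "y": -0.132, "z": -0.109, "wx": 0.3, "wy": -0.003, "wz": -0.002, "jaw": 60},
])

```text
time_s: 28.22
ee_pos: [0.5546, 0.1574, 0.1397]
tcp_rot: [-16.6, 89.9, -151.3]
force: [-0.1, -0.0, -0.1]
grip_width: 0.602
```

Run:
```python
from h import *
st();k,im=snap('wrist','p1');cv2.imwrite('pics/p1z.png',cv2.resize(im,(800,600)))
m=fitmod(k,im,.569,.1753,thr=115,show='p1f')
cmd([m[0],m[1],.046],m[2]-60,flip=False)
```

```text
t 28.22 tcp [0.5546 0.1574 0.1397] jawyaw -44.72 down [-0.001 -0.001 -1.   ] F [-0.1 -0.  -0.1] M [-0.1   0.14  0.02] g 53.0 q [-63.  37.  63. 106. -38.  61. -30.]Traceback (most recent call last):
  File "<stdin>", line 3, in <module>
  File "h.py", line 54, in fitmod
    w=l[max(0,mid[1]-12):mid[1]+12,max(0,mid[0]-12):mid[0]+12];w=w[w>0];lab=np.bincount(w).argmax();m=(l==lab).astype(np.uint8)
                                                                            ~~~~~~~~~~~~~~~~~~~~~^^
ValueError: attempt to get argmax of an empty sequence
```

View pics/p1z.png

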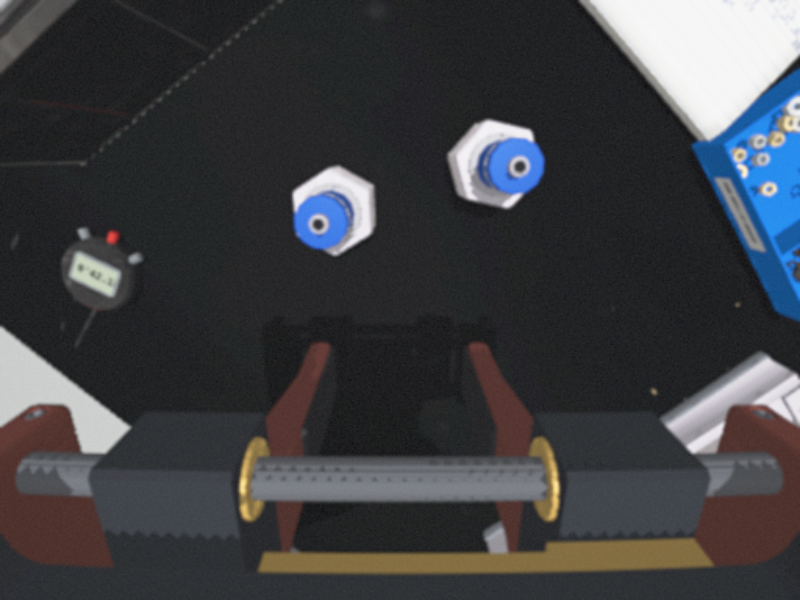

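Module C has been knocked: its socket now shows at (318,224) rather than where it was expected; D's is at (519,167). Re-measuring both.

Run:
```python
from h import *
k=calibration('wrist');im=cv2.imread('pics/p1.png')
for n,uv in(('C',(318,224)),('D',(519,167))):
    p=onz(k,np.array(uv)*.64,.086);print(n,p)
    m=fitmod(k,im,p[0],p[1],thr=115,show='p1'+n)
    for a in(-60,0,60): cmd([m[0],m[1],.046],m[2]+a,flip=False)
```

```text
C [0.56232305 0.2217184  0.086     ]
mod [0.5625 0.2221] yaw 16.7 err 0.022
t 28.27 xyz [ 0.0937 -0.0398 -0.0517] w [-0.0243  0.0012  0.0005] deg 1.4
t 28.27 xyz [ 0.0937 -0.0398 -0.0517] w [-1.0715e+00  8.0000e-04  1.1000e-03] deg 61.4
t 28.27 xyz [ 0.0937 -0.0398 -0.0517] w [-2.1187e+00  2.0000e-04  1.6000e-03] deg 121.4
D [0.65130316 0.17228091 0.086     ]
mod [0.6517 0.1726] yaw -26.9 err 0.023
t 28.27 xyz [ 0.0936  0.0584 -0.0793] w [0.7368 0.0014 0.    ] deg 42.2
t 28.27 xyz [ 0.0936  0.0584 -0.0793] w [-0.3104  0.0012  0.0007] deg 17.8
t 28.27 xyz [ 0.0936  0.0584 -0.0793] w [-1.3576e+00  7.0000e-04  1.3000e-03] deg 77.8
```

View pics/p1C.png

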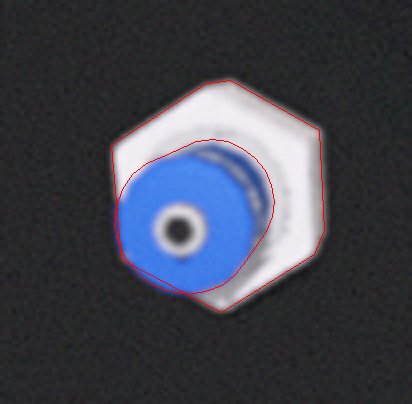

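View pics/p1D.png

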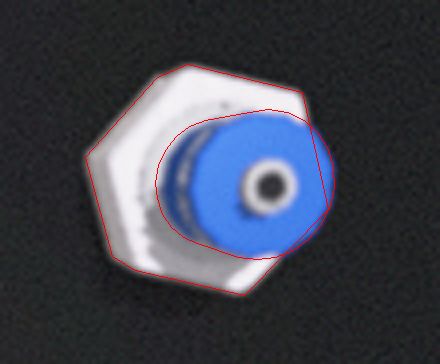

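Run:
```python
from h import *
k=calibration('wrist')
for uv in((90,160),(180,85),(270,10)): print(onz(k,np.array(uv)*.64,0).round(3))
for uv in((163,155),(272,122),(120,78)): print('scene',[onz('scene',uv,z).round(3) for z in(0,.15)])
```

```text
[0.464 0.365 0.   ]
[0.545 0.348 0.   ]
[0.619 0.335 0.   ]
scene [array([0.483, 0.397, 0.   ]), array([0.385, 0.169, 0.15 ])]
scene [array([0.915, 0.329, 0.   ]), array([0.712, 0.117, 0.15 ])]
scene [array([0.676, 1.188, 0.   ]), array([0.531, 0.769, 0.15 ])]
```

Emit:
step_arm([
  {"x": 0, "y": -0.02, "z": -0.026, "wx": -0.012, "wy": 0, "wz": 0, "jaw": 60},
  {"x": 0, "y": -0.04, "z": -0.0517, "wx": -0.024, "wy": 0, "wz": 0, "jaw": 60},
  {"x": 0, "y": -0.04, "z": -0.0517, "wx": -0.024, "wy": 0, "wz": 0, "jaw": 60},
  {"x": 0.01, "y": -0.04, "z": -0.0517, "wx": -0.024, "wy": 0, "wz": 0, "jaw": 60},
  {"x": 0.02, "y": -0.04, "z": -0.0517, "wx": -0.024, "wy": 0, "wz": 0, "jaw": 60},
  {"x": 0.03, "y": -0.04, "z": -0.0517, "wx": -0.024, "wy": 0, "wz": 0, "jaw": 60},
  {"x": 0.04, "y": -0.04, "z": -0.0517, "wx": -0.024, "wy": 0, "wz": 0, "jaw": 60},
  {"x": 0.04, "y": -0.04, "z": -0.0517, "wx": -0.024, "wy": 0, "wz": 0, "jaw": 60},
  {"x": 0.04, "y": -0.04, "z": -0.0517, "wx": -0.024, "wy": 0, "wz": 0, "jaw": 60},
  {"x": 0.04, "y": -0.04, "z": -0.0517, "wx": -0.024, "wy": 0, "wz": 0, "jaw": 60},
])

```text
time_s: 29.1
ee_pos: [0.5617, 0.2233, 0.0994]
tcp_rot: [-31.2, 89.9, -164.5]
force: [0.5, -0.9, 0.0]
grip_width: 0.603
```

Run:
```python
from h import *
st();cmd([.5625,.2221,.046],-43.3,flip=False)
k,im=snap('wrist','q1');m=fitmod(k,im,.5625,.2221,thr=115,show='q1f')
snap('scene','q2')
```

```text
t 29.1 tcp [0.5617 0.2233 0.0994] jawyaw -43.28 down [-0.002 -0.001 -1.   ] F [ 0.5 -0.9  0. ] M [ 0.01  0.1  -0.  ] g 53.1 q [-65.  42.  59. 104. -42.  59. -33.]
t 29.1 xyz [0.0534 0.0014 0.0003] w [0.0003 0.0018 0.0011] deg 0.1
mod [0.5625 0.2221] yaw 16.4 err 0.032
```

View pics/q2.png

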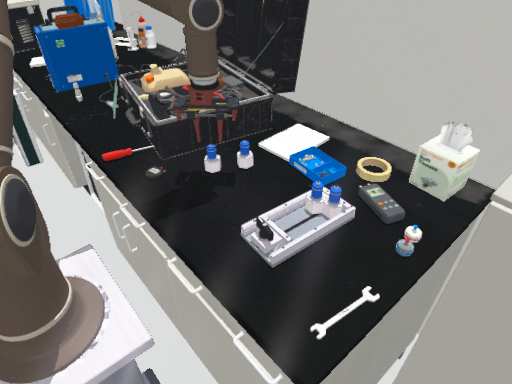

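Emit:
step_arm([
  {"x": 0.01, "y": 0.001, "z": 0, "wx": 0, "wy": 0.002, "wz": 0, "jaw": 60},
  {"x": 0.025, "y": 0.001, "z": 0, "wx": 0, "wy": 0.002, "wz": 0, "jaw": 60},
  {"x": 0.04, "y": 0.001, "z": 0, "wx": 0, "wy": 0.002, "wz": 0, "jaw": 60},
  {"x": 0.05, "y": 0.001, "z": 0, "wx": 0, "wy": 0.002, "wz": 0, "jaw": 60},
  {"x": 0.0535, "y": 0.001, "z": 0, "wx": 0, "wy": 0.002, "wz": 0, "jaw": 60},
  {"x": 0.0535, "y": 0.001, "z": 0, "wx": 0, "wy": 0.002, "wz": 0, "jaw": 60},
  {"x": 0.0535, "y": 0.001, "z": 0, "wx": 0, "wy": 0.002, "wz": 0, "jaw": 60},
  {"x": 0.0535, "y": 0.001, "z": 0, "wx": 0, "wy": 0.002, "wz": 0, "jaw": 60},
  {"x": 0.0535, "y": 0.001, "z": 0, "wx": 0, "wy": 0.002, "wz": 0, "jaw": 60},
  {"x": 0.0535, "y": 0.001, "z": 0, "wx": 0, "wy": 0.002, "wz": 0, "jaw": 60},
])

```text
time_s: 30.03
ee_pos: [0.5624, 0.2233, 0.0463]
tcp_rot: [-131.8, 89.9, 95.0]
force: [0.1, -0.1, 0.1]
grip_width: 0.602
```

Run:
```python
from h import *
st();cmd([.5625,.2221,.046],-43.3,flip=False)
```

```text
t 30.03 tcp [0.5624 0.2233 0.0463] jawyaw -43.23 down [-0.     0.002 -1.   ] F [ 0.1 -0.1  0.1] M [-0.06  0.1   0.  ] g 53.0 q [-62.  45.  55. 106. -46.  54. -30.]
t 30.03 xyz [0.0003 0.0009 0.0008] w [ 0.0013 -0.0011  0.0012] deg 0.1
```

Emit:
step_arm([
  {"x": 0, "y": 0.0008, "z": 0.0008, "wx": 0, "wy": 0, "wz": 0, "jaw": 40},
  {"x": 0, "y": 0.0008, "z": 0.0008, "wx": 0, "wy": 0, "wz": 0, "jaw": 20},
  {"x": 0, "y": 0.0008, "z": 0.0008, "wx": 0, "wy": 0, "wz": 0, "jaw": 20},
  {"x": 0, "y": 0.0008, "z": 0.0008, "wx": 0, "wy": 0, "wz": 0, "jaw": 20},
  {"x": 0, "y": 0.0008, "z": 0.0008, "wx": 0, "wy": 0, "wz": 0, "jaw": 20},
  {"x": 0, "y": 0.0008, "z": 0.0008, "wx": 0, "wy": 0, "wz": 0, "jaw": 20},
  {"x": -0.01, "y": 0.0008, "z": 0.0008, "wx": 0, "wy": 0, "wz": 0, "jaw": 20},
  {"x": -0.03, "y": 0.0008, "z": 0.0008, "wx": 0, "wy": 0, "wz": 0, "jaw": 20},
  {"x": -0.06, "y": 0.0008, "z": 0.0008, "wx": 0, "wy": 0, "wz": 0, "jaw": 20},
  {"x": -0.1, "y": 0.0008, "z": 0.0008, "wx": 0, "wy": 0, "wz": 0, "jaw": 20},
], newtons=25)

```text
time_s: 30.87
ee_pos: [0.5606, 0.2214, 0.1453]
tcp_rot: [-31.3, 89.7, -164.6]
force: [0.2, 1.3, -1.0]
grip_width: 0.314
```

Run:
```python
from h import *
st();cmd([*fw(.046,-.0199),.16],-64.55,flip=False)
```

```text
t 30.87 tcp [0.5606 0.2214 0.1453] jawyaw -43.25 down [-0.005 -0.001 -1.   ] F [ 0.2  1.3 -1. ] M [0.04 0.03 0.03] g 27.6 q [-67.  39.  62. 102. -38.  63. -35.]
t 30.87 xyz [-0.0145  0.3029  0.2371] w [0.3717 0.0046 0.0017] deg 21.3
```

Emit:
step_arm([
  {"x": -0.015, "y": 0.025, "z": 0.02, "wx": 0.0, "wy": 0, "wz": 0, "jaw": 20},
  {"x": -0.0155, "y": 0.053, "z": 0.042, "wx": 0.06, "wy": 0, "wz": 0, "jaw": 20},
  {"x": -0.0155, "y": 0.082, "z": 0.064, "wx": 0.12, "wy": 0, "wz": 0, "jaw": 20},
  {"x": -0.0155, "y": 0.111, "z": 0.087, "wx": 0.18, "wy": 0, "wz": 0, "jaw": 20},
  {"x": -0.0155, "y": 0.14, "z": 0.11, "wx": 0.24, "wy": 0, "wz": 0, "jaw": 20},
  {"x": -0.0155, "y": 0.17, "z": 0.133, "wx": 0.3, "wy": 0, "wz": 0, "jaw": 20},
  {"x": -0.0155, "y": 0.2, "z": 0.156, "wx": 0.372, "wy": 0, "wz": 0, "jaw": 20},
  {"x": -0.0155, "y": 0.23, "z": 0.18, "wx": 0.372, "wy": 0.003, "wz": 0, "jaw": 20},
  {"x": -0.0155, "y": 0.26, "z": 0.203, "wx": 0.372, "wy": 0.003, "wz": 0, "jaw": 20},
  {"x": -0.0155, "y": 0.285, "z": 0.223, "wx": 0.372, "wy": 0.003, "wz": 0, "jaw": 20},
])

```text
time_s: 31.7
ee_pos: [0.6168, -0.1387, 0.1615]
tcp_rot: [-153.9, 89.8, 51.5]
force: [-0.6, -0.0, -1.4]
grip_width: 0.316
```

Run:
```python
from h import *
st();print(wf(cur()[0]));cmd([*fw(.046,-.0199),.12],-64.55,flip=False)
```

```text
t 31.7 tcp [ 0.6168 -0.1387  0.1615] jawyaw -64.63 down [ 0.002  0.002 -1.   ] F [-0.6 -0.  -1.4] M [-0.08  0.08 -0.02] g 27.8 q [-31.  41.  63.  97. -40.  67. -22.]
[ 4.24693326e-02 -1.57932455e-05]
t 31.7 xyz [0.0415 0.019  0.007 ] w [-0.0014 -0.0024  0.0012] deg 0.2
```

Emit:
step_arm([
  {"x": 0, "y": 0.01, "z": 0.004, "wx": 0.0, "wy": -0.002, "wz": 0, "jaw": 20},
  {"x": 0, "y": 0.019, "z": 0.007, "wx": 0, "wy": -0.002, "wz": 0, "jaw": 20},
  {"x": 0, "y": 0.019, "z": 0.007, "wx": 0, "wy": -0.002, "wz": 0, "jaw": 20},
  {"x": 0.01, "y": 0.019, "z": 0.007, "wx": 0, "wy": -0.002, "wz": 0, "jaw": 20},
  {"x": 0.025, "y": 0.019, "z": 0.007, "wx": 0, "wy": -0.002, "wz": 0, "jaw": 20},
  {"x": 0.04, "y": 0.019, "z": 0.007, "wx": 0, "wy": -0.002, "wz": 0, "jaw": 20},
  {"x": 0.055, "y": 0.019, "z": 0.007, "wx": 0, "wy": -0.002, "wz": 0, "jaw": 20},
  {"x": 0.06, "y": 0.019, "z": 0.007, "wx": 0, "wy": -0.002, "wz": 0, "jaw": 20},
  {"x": 0.06, "y": 0.019, "z": 0.007, "wx": 0, "wy": -0.002, "wz": 0, "jaw": 20},
  {"x": 0.06, "y": 0.019, "z": 0.007, "wx": 0, "wy": -0.002, "wz": 0, "jaw": 20},
])

```text
time_s: 32.53
ee_pos: [0.6189, -0.1556, 0.1003]
tcp_rot: [-79.4, 89.9, 126.1]
force: [0.0, -1.4, -2.7]
grip_width: 0.314
```

Run:
```python
from h import *
st();print(wf(cur()[0]));cmd([*fw(.046,-.0199),.057],-64.55,flip=False)
k,im=snap('wrist','r1');cv2.imwrite('pics/r1z.png',cv2.resize(im,(800,600)))
```

```text
t 32.53 tcp [ 0.6189 -0.1556  0.1003] jawyaw -64.54 down [-0.001  0.002 -1.   ] F [ 0.  -1.4 -2.7] M [-0.08  0.13  0.03] g 27.6 q [-27.  45.  59.  99. -44.  62. -18.]
[ 0.04588654 -0.01670791]
t 32.53 xyz [0.0433 0.0029 0.0015] w [0.0003 0.0004 0.002 ] deg 0.1
```

View pics/r1z.png

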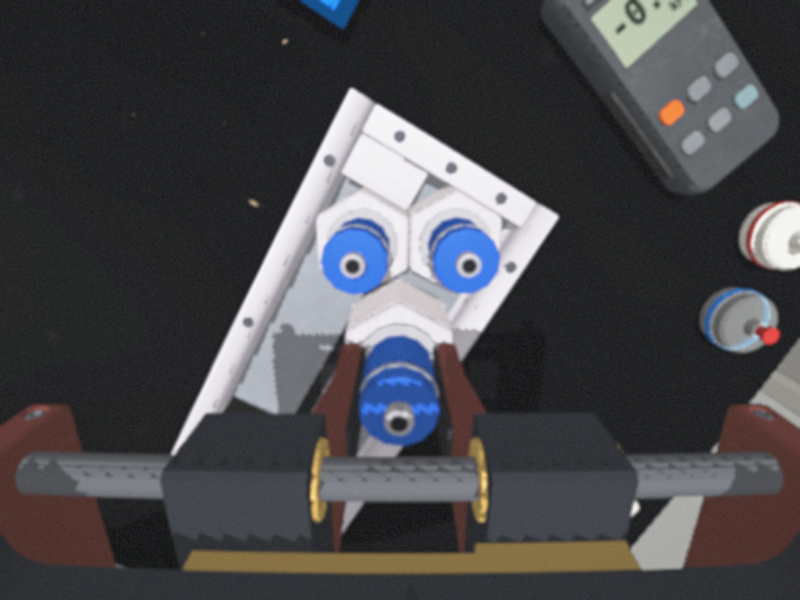

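Emit:
step_arm([
  {"x": 0, "y": 0.003, "z": 0.0015, "wx": 0, "wy": 0, "wz": 0.001, "jaw": 20},
  {"x": 0, "y": 0.003, "z": 0.0015, "wx": 0, "wy": 0, "wz": 0.001, "jaw": 20},
  {"x": 0.008, "y": 0.003, "z": 0.0015, "wx": 0, "wy": 0, "wz": 0.001, "jaw": 20},
  {"x": 0.016, "y": 0.003, "z": 0.0015, "wx": 0, "wy": 0, "wz": 0.001, "jaw": 20},
  {"x": 0.024, "y": 0.003, "z": 0.0015, "wx": 0, "wy": 0, "wz": 0.001, "jaw": 20},
  {"x": 0.032, "y": 0.003, "z": 0.0015, "wx": 0, "wy": 0, "wz": 0.001, "jaw": 20},
  {"x": 0.039, "y": 0.003, "z": 0.0015, "wx": 0, "wy": 0, "wz": 0.001, "jaw": 20},
  {"x": 0.044, "y": 0.003, "z": 0.0015, "wx": 0, "wy": 0, "wz": 0.001, "jaw": 20},
  {"x": 0.044, "y": 0.003, "z": 0.0015, "wx": 0, "wy": 0, "wz": 0.001, "jaw": 20},
  {"x": 0.044, "y": 0.003, "z": 0.0015, "wx": 0, "wy": 0, "wz": 0.001, "jaw": 20},
])

```text
time_s: 33.42
ee_pos: [0.6189, -0.1591, 0.0564]
tcp_rot: [-101.6, 89.9, 103.8]
force: [-0.6, 0.2, -2.0]
grip_width: 0.313
```

Run:
```python
from h import *
st();print(wf(cur()[0]));cmd([*fw(.0525,-.0199),.0562],-64.55,flip=False)
```

```text
t 33.42 tcp [ 0.6189 -0.1591  0.0564] jawyaw -64.55 down [-0.     0.001 -1.   ] F [-0.6  0.2 -2. ] M [ 0.01  0.14 -0.02] g 27.6 q [-25.  48.  56. 100. -47.  58. -16.]
[ 0.04617788 -0.02019801]
t 33.42 xyz [ 0.0002  0.0029 -0.0056] w [ 0.     -0.0002  0.0009] deg 0.1
```

Emit:
step_arm([
  {"x": 0.0003, "y": 0.0005, "z": -0.0009, "wx": 0, "wy": 0, "wz": 0, "jaw": 20},
  {"x": 0.0003, "y": 0.001, "z": -0.0018, "wx": 0, "wy": 0, "wz": 0, "jaw": 20},
  {"x": 0.0003, "y": 0.0015, "z": -0.0028, "wx": 0, "wy": 0, "wz": 0, "jaw": 20},
  {"x": 0.0003, "y": 0.002, "z": -0.0038, "wx": 0, "wy": 0, "wz": 0, "jaw": 20},
  {"x": 0.0003, "y": 0.0025, "z": -0.0047, "wx": 0, "wy": 0, "wz": 0, "jaw": 20},
  {"x": 0.0003, "y": 0.0029, "z": -0.0056, "wx": 0, "wy": 0, "wz": 0, "jaw": 20},
  {"x": 0.0003, "y": 0.0029, "z": -0.0056, "wx": 0, "wy": 0, "wz": 0, "jaw": 20},
  {"x": 0.0003, "y": 0.0029, "z": -0.0056, "wx": 0, "wy": 0, "wz": 0, "jaw": 20},
  {"x": 0.0003, "y": 0.0029, "z": -0.0056, "wx": 0, "wy": 0, "wz": 0, "jaw": 20},
  {"x": 0.0003, "y": 0.0029, "z": -0.0056, "wx": 0, "wy": 0, "wz": 0, "jaw": 20},
])

```text
time_s: 34.25
ee_pos: [0.6233, -0.1594, 0.0562]
tcp_rot: [-55.4, 89.8, 150.1]
force: [-7.1, -0.3, 1.1]
grip_width: 0.313
```

Run:
```python
from h import *
st();print(wf(cur()[0]))
```

```text
t 34.25 tcp [ 0.6233 -0.1594  0.0562] jawyaw -64.59 down [-0.003  0.002 -1.   ] F [-7.1 -0.3  1.1] M [0.11 1.78 0.01] g 27.6 q [-25.  48.  56. 100. -46.  59. -16.]
[ 0.05053382 -0.02011238]
```

Emit:
step_arm([
  {"x": 0.0, "y": -0.001, "z": 0.002, "wx": 0, "wy": 0, "wz": 0, "jaw": 40},
  {"x": 0.0, "y": -0.001, "z": 0.002, "wx": 0, "wy": 0, "wz": 0, "jaw": 40},
  {"x": 0.0, "y": -0.001, "z": 0.002, "wx": 0, "wy": 0, "wz": 0, "jaw": 40},
  {"x": -0.02, "y": -0.001, "z": 0.002, "wx": 0, "wy": 0, "wz": 0, "jaw": 40},
  {"x": -0.05, "y": -0.001, "z": 0.002, "wx": 0, "wy": 0, "wz": 0, "jaw": 40},
  {"x": -0.085, "y": -0.001, "z": 0.002, "wx": 0, "wy": 0, "wz": 0, "jaw": 50},
  {"x": -0.1, "y": -0.03, "z": 0.0, "wx": -0.1, "wy": 0, "wz": 0, "jaw": 60},
  {"x": -0.1, "y": -0.06, "z": -0.01, "wx": -0.22, "wy": 0, "wz": 0, "jaw": 60},
  {"x": -0.1, "y": -0.09, "z": -0.02, "wx": -0.34, "wy": 0, "wz": 0, "jaw": 60},
  {"x": -0.1, "y": -0.12, "z": -0.03, "wx": -0.46, "wy": 0, "wz": 0, "jaw": 60},
])

```text
time_s: 35.08
ee_pos: [0.6012, -0.0368, 0.1574]
tcp_rot: [160.6, 89.8, 32.8]
force: [1.4, -0.5, 0.7]
grip_width: 0.6
```

Run:
```python
from h import *
st();cmd([.662,.156,.14],33.1,flip=False)
snap('scene','s1')
```

```text
t 35.08 tcp [ 0.6012 -0.0368  0.1574] jawyaw -37.87 down [ 0.002  0.001 -1.   ] F [ 1.4 -0.5  0.7] M [-0.    0.04 -0.04] g 52.8 q [-40.  36.  58. 102. -34.  62.  -8.]
t 35.08 xyz [ 0.0178 -0.0704 -0.1895] w [-1.2387 -0.0016 -0.0023] deg 71.0
```

View pics/s1.png

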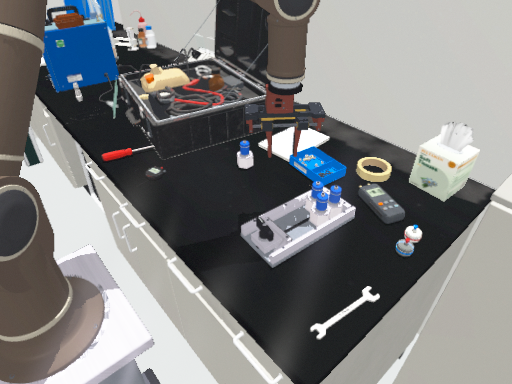

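Three modules are standing in the frame around (325,197); the last is at (245,155).

Emit:
step_arm([
  {"x": 0, "y": -0.007, "z": -0.02, "wx": -0.12, "wy": 0, "wz": 0, "jaw": 60},
  {"x": 0, "y": -0.014, "z": -0.04, "wx": -0.24, "wy": 0, "wz": 0, "jaw": 60},
  {"x": 0, "y": -0.021, "z": -0.06, "wx": -0.36, "wy": 0, "wz": 0, "jaw": 60},
  {"x": 0, "y": -0.029, "z": -0.08, "wx": -0.48, "wy": 0, "wz": 0, "jaw": 60},
  {"x": 0, "y": -0.037, "z": -0.1, "wx": -0.6, "wy": 0, "wz": 0, "jaw": 60},
  {"x": 0, "y": -0.045, "z": -0.12, "wx": -0.72, "wy": 0, "wz": 0, "jaw": 60},
  {"x": 0, "y": -0.053, "z": -0.14, "wx": -0.84, "wy": 0, "wz": 0, "jaw": 60},
  {"x": 0, "y": -0.06, "z": -0.16, "wx": -0.96, "wy": 0, "wz": 0, "jaw": 60},
  {"x": 0.005, "y": -0.066, "z": -0.178, "wx": -1.08, "wy": 0, "wz": 0, "jaw": 60},
  {"x": 0.01, "y": -0.07, "z": -0.189, "wx": -1.2, "wy": 0, "wz": -0.002, "jaw": 60},
])

```text
time_s: 35.97
ee_pos: [0.6637, 0.1566, 0.147]
tcp_rot: [150.5, 89.8, 91.5]
force: [-0.1, 0.3, -0.8]
grip_width: 0.603
```

Run:
```python
from h import *
st();k,im=snap('wrist','t1');cv2.imwrite('pics/t1z.png',cv2.resize(im,(800,600)))
try: m=fitmod(k,im,.6517,.1726,thr=115,show='t1f');cmd([m[0],m[1],.1],m[2]+60,flip=False)
except Exception as e: print(e)
```

```text
t 35.97 tcp [0.6637 0.1566 0.147 ] jawyaw 31.0 down [-0.     0.003 -1.   ] F [-0.1  0.3 -0.8] M [-0.03  0.02 -0.01] g 53.0 q [-42.  37.  39.  89. -25.  62.  34.]
mod [0.6512 0.1736] yaw -26.3 err 0.116
t 36.02 xyz [ 0.0458 -0.0024 -0.0189] w [-0.0369 -0.0034 -0.0002] deg 2.1
```

View pics/t1z.png

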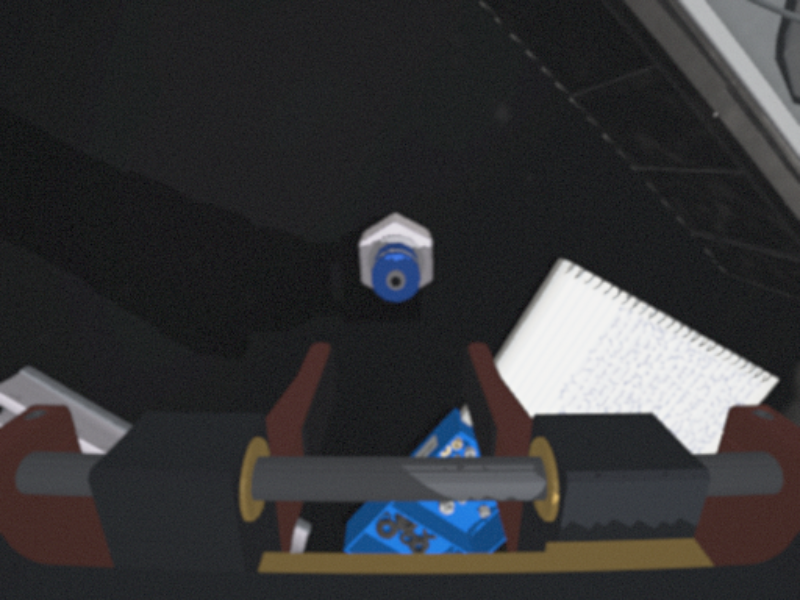

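View pics/t1f.png

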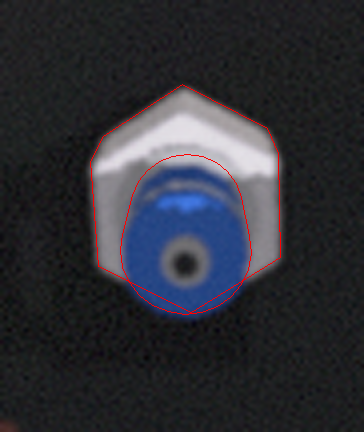

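Emit:
step_arm([
  {"x": 0, "y": -0.002, "z": -0.0183, "wx": -0.037, "wy": -0.003, "wz": 0, "jaw": 60},
  {"x": 0, "y": -0.002, "z": -0.0183, "wx": -0.037, "wy": -0.003, "wz": 0, "jaw": 60},
  {"x": 0.02, "y": -0.002, "z": -0.0183, "wx": -0.037, "wy": -0.003, "wz": 0, "jaw": 60},
  {"x": 0.04, "y": -0.002, "z": -0.0183, "wx": -0.037, "wy": -0.003, "wz": 0, "jaw": 60},
  {"x": 0.045, "y": -0.002, "z": -0.0183, "wx": -0.037, "wy": -0.003, "wz": 0, "jaw": 60},
  {"x": 0.045, "y": -0.002, "z": -0.0183, "wx": -0.037, "wy": -0.003, "wz": 0, "jaw": 60},
  {"x": 0.045, "y": -0.002, "z": -0.0183, "wx": -0.037, "wy": -0.003, "wz": 0, "jaw": 60},
  {"x": 0.045, "y": -0.002, "z": -0.0183, "wx": -0.037, "wy": -0.003, "wz": 0, "jaw": 60},
  {"x": 0.045, "y": -0.002, "z": -0.0183, "wx": -0.037, "wy": -0.003, "wz": 0, "jaw": 60},
  {"x": 0.045, "y": -0.002, "z": -0.0183, "wx": -0.037, "wy": -0.003, "wz": 0, "jaw": 60},
])

```text
time_s: 36.85
ee_pos: [0.6521, 0.1685, 0.1029]
tcp_rot: [24.3, 89.9, -33.1]
force: [0.7, 0.2, 0.7]
grip_width: 0.596
```

Run:
```python
from h import *
st();cmd([.6514,.1731,.046],33.2,flip=False)
k,im=snap('wrist','u1')
for t in(70,90): m=fitmod(k,im,.6517,.1726,thr=t,show='u1f')
```

```text
t 36.85 tcp [0.6521 0.1685 0.1029] jawyaw 32.66 down [ 0.001 -0.001 -1.   ] F [0.7 0.2 0.7] M [-0.09 -0.01  0.02] g 52.4 q [-42.  39.  37.  93. -27.  57.  35.]
t 36.85 xyz [ 0.0569  0.0018 -0.0043] w [-0.0093  0.0013 -0.0006] deg 0.5
mod [0.6518 0.1722] yaw -25.7 err 0.077
mod [0.6518 0.1725] yaw -25.8 err 0.054
```

Emit:
step_arm([
  {"x": 0, "y": 0.0019, "z": -0.0036, "wx": -0.012, "wy": 0, "wz": 0, "jaw": 60},
  {"x": 0.01, "y": 0.0019, "z": -0.0036, "wx": -0.012, "wy": 0, "wz": 0, "jaw": 60},
  {"x": 0.025, "y": 0.0019, "z": -0.0036, "wx": -0.012, "wy": 0, "wz": 0, "jaw": 60},
  {"x": 0.04, "y": 0.0019, "z": -0.0036, "wx": -0.012, "wy": 0, "wz": 0, "jaw": 60},
  {"x": 0.05, "y": 0.0019, "z": -0.0036, "wx": -0.012, "wy": 0, "wz": 0, "jaw": 60},
  {"x": 0.057, "y": 0.0019, "z": -0.0036, "wx": -0.012, "wy": 0, "wz": 0, "jaw": 60},
  {"x": 0.057, "y": 0.0019, "z": -0.0036, "wx": -0.012, "wy": 0, "wz": 0, "jaw": 60},
  {"x": 0.057, "y": 0.0019, "z": -0.0036, "wx": -0.012, "wy": 0, "wz": 0, "jaw": 60},
  {"x": 0.057, "y": 0.0019, "z": -0.0036, "wx": -0.012, "wy": 0, "wz": 0, "jaw": 60},
  {"x": 0.057, "y": 0.0019, "z": -0.0036, "wx": -0.012, "wy": 0, "wz": 0, "jaw": 60},
])

```text
time_s: 37.73
ee_pos: [0.6518, 0.1725, 0.0456]
tcp_rot: [11.6, 89.9, -45.0]
force: [-0.3, -1.2, 0.6]
grip_width: 0.6
```

Run:
```python
from h import *
st();cmd([.6517,.1726,.046],33.5,flip=False)
```

```text
t 37.73 tcp [0.6518 0.1725 0.0456] jawyaw 33.37 down [ 0.001 -0.001 -1.   ] F [-0.3 -1.2  0.6] M [-0.07  0.06 -0.03] g 52.8 q [-41.  43.  34.  94. -29.  52.  38.]
t 37.73 xyz [-0.0004 -0.     -0.0001] w [-0.0023  0.0014 -0.0003] deg 0.2
```

Emit:
step_arm([
  {"x": 0, "y": 0, "z": 0, "wx": 0, "wy": 0, "wz": 0, "jaw": 40},
  {"x": 0, "y": 0, "z": 0, "wx": 0, "wy": 0, "wz": 0, "jaw": 20},
  {"x": 0, "y": 0, "z": 0, "wx": 0, "wy": 0, "wz": 0, "jaw": 20},
  {"x": 0, "y": 0, "z": 0, "wx": 0, "wy": 0, "wz": 0, "jaw": 20},
  {"x": 0, "y": 0, "z": 0, "wx": 0, "wy": 0, "wz": 0, "jaw": 20},
  {"x": 0, "y": 0, "z": 0, "wx": 0, "wy": 0, "wz": 0, "jaw": 20},
  {"x": -0.01, "y": 0, "z": 0, "wx": 0, "wy": 0, "wz": 0, "jaw": 20},
  {"x": -0.03, "y": 0, "z": 0, "wx": 0, "wy": 0, "wz": 0, "jaw": 20},
  {"x": -0.06, "y": 0, "z": 0, "wx": 0, "wy": 0, "wz": 0, "jaw": 20},
  {"x": -0.1, "y": 0, "z": 0, "wx": 0, "wy": 0, "wz": 0, "jaw": 20},
], newtons=25)

```text
time_s: 38.57
ee_pos: [0.649, 0.1722, 0.1436]
tcp_rot: [-90.6, 89.6, -147.2]
force: [1.0, 0.8, -1.6]
grip_width: 0.317
```

Run:
```python
from h import *
st();k,im=snap('wrist','v1');cv2.imwrite('pics/v1z.png',cv2.resize(im,(800,600)))
cmd([*fw(.023,.0199),.16],55.45,flip=False)
```

```text
t 38.57 tcp [0.649  0.1722 0.1436] jawyaw 33.36 down [-0.006 -0.004 -1.   ] F [ 1.   0.8 -1.6] M [-0.   -0.07 -0.01] g 27.9 q [-44.  37.  38.  91. -25.  62.  34.]
t 38.62 xyz [-0.0066 -0.2051  0.2119] w [-0.3861  0.0043 -0.0052] deg 22.1
```

View pics/v1z.png

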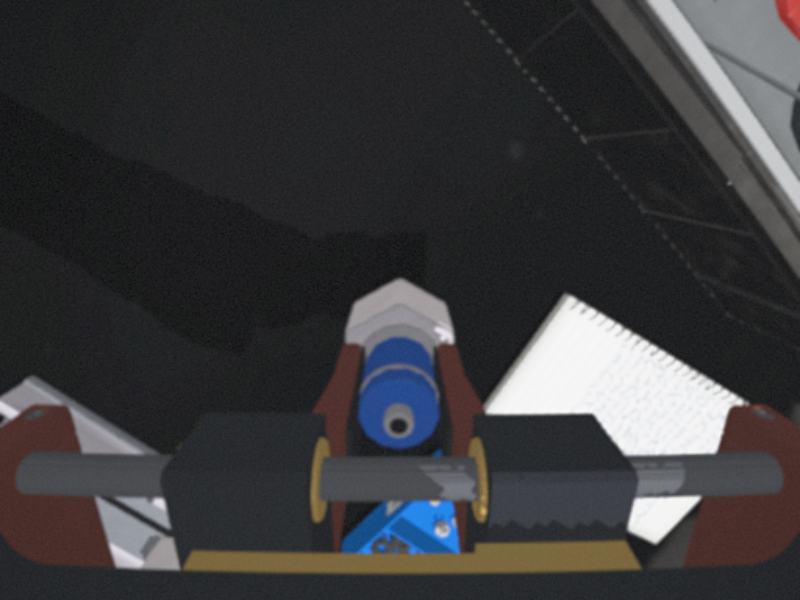

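Emit:
step_arm([
  {"x": -0.01, "y": -0.02, "z": 0.02, "wx": 0, "wy": 0, "wz": 0, "jaw": 20},
  {"x": -0.012, "y": -0.045, "z": 0.045, "wx": -0.06, "wy": 0, "wz": 0, "jaw": 20},
  {"x": -0.012, "y": -0.07, "z": 0.071, "wx": -0.12, "wy": 0, "wz": 0, "jaw": 20},
  {"x": -0.012, "y": -0.095, "z": 0.097, "wx": -0.18, "wy": 0, "wz": 0, "jaw": 20},
  {"x": -0.012, "y": -0.12, "z": 0.123, "wx": -0.24, "wy": 0, "wz": 0, "jaw": 20},
  {"x": -0.012, "y": -0.146, "z": 0.15, "wx": -0.3, "wy": 0, "wz": 0, "jaw": 20},
  {"x": -0.01, "y": -0.17, "z": 0.175, "wx": -0.386, "wy": 0, "wz": 0, "jaw": 20},
  {"x": -0.008, "y": -0.19, "z": 0.196, "wx": -0.386, "wy": 0.002, "wz": -0.002, "jaw": 20},
  {"x": -0.007, "y": -0.205, "z": 0.212, "wx": -0.386, "wy": 0.002, "wz": -0.002, "jaw": 20},
  {"x": -0.007, "y": -0.205, "z": 0.212, "wx": -0.386, "wy": 0.002, "wz": -0.002, "jaw": 20},
])

```text
time_s: 39.45
ee_pos: [0.5946, -0.1241, 0.153]
tcp_rot: [-91.2, 89.7, -126.2]
force: [-0.9, -1.1, -2.8]
grip_width: 0.314
```

Emit:
step_arm([
  {"x": 0, "y": 0, "z": 0, "wx": 0, "wy": 0, "wz": 0, "jaw": 20},
  {"x": 0.01, "y": 0, "z": 0, "wx": 0, "wy": 0, "wz": 0, "jaw": 20},
  {"x": 0.02, "y": 0, "z": 0, "wx": 0, "wy": 0, "wz": 0, "jaw": 20},
  {"x": 0.03, "y": 0, "z": 0, "wx": 0, "wy": 0, "wz": 0, "jaw": 20},
  {"x": 0.045, "y": 0, "z": 0, "wx": 0, "wy": 0, "wz": 0, "jaw": 20},
  {"x": 0.055, "y": 0, "z": 0, "wx": 0, "wy": 0, "wz": 0, "jaw": 20},
  {"x": 0.06, "y": 0, "z": 0, "wx": 0, "wy": 0, "wz": 0, "jaw": 20},
  {"x": 0.06, "y": 0, "z": 0, "wx": 0, "wy": 0, "wz": 0, "jaw": 20},
  {"x": 0.06, "y": 0, "z": 0, "wx": 0, "wy": 0, "wz": 0, "jaw": 20},
  {"x": 0.06, "y": 0, "z": 0, "wx": 0, "wy": 0, "wz": 0, "jaw": 20},
])

```text
time_s: 40.28
ee_pos: [0.5969, -0.1173, 0.0927]
tcp_rot: [-111.0, 89.8, -145.5]
force: [-0.2, 0.6, -2.1]
grip_width: 0.316
```

Run:
```python
from h import *
st();print(wf(cur()[0]));cmd([*fw(.023,.0199),.0565],55.45,flip=False)
k,im=snap('wrist','w1');cv2.imwrite('pics/w1z.png',cv2.resize(im,(800,600)))
```

```text
t 40.28 tcp [ 0.5969 -0.1173  0.0927] jawyaw 55.5 down [-0.002 -0.002 -1.   ] F [-0.2  0.6 -2.1] M [-0.06 -0.02  0.07] g 27.8 q [-17.  33.  33. 103. -22.  51.  81.]
[0.02088218 0.01973929]
t 40.28 xyz [0.0362 0.0013 0.0018] w [ 0.0008 -0.001   0.0025] deg 0.2
```

View pics/w1z.png

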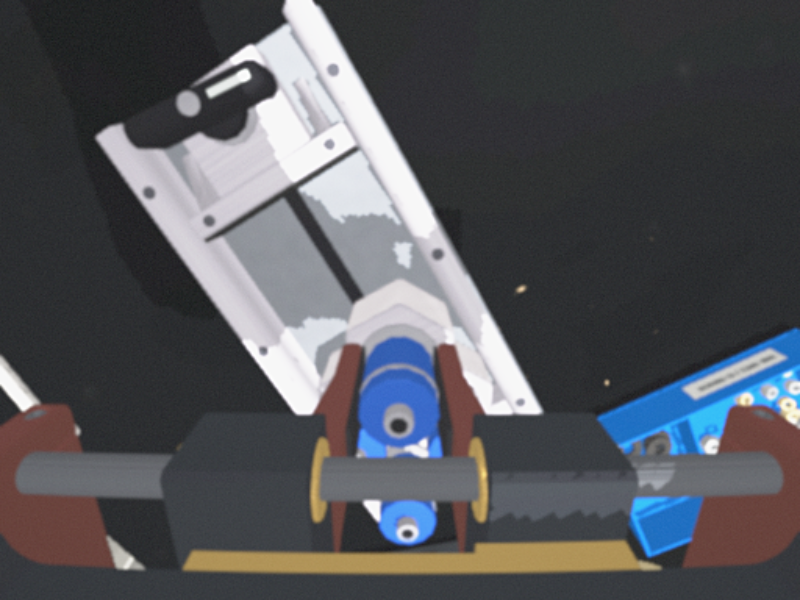

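Emit:
step_arm([
  {"x": 0.006, "y": 0, "z": 0, "wx": 0, "wy": 0, "wz": 0.002, "jaw": 20},
  {"x": 0.012, "y": 0, "z": 0, "wx": 0, "wy": 0, "wz": 0.002, "jaw": 20},
  {"x": 0.018, "y": 0, "z": 0, "wx": 0, "wy": 0, "wz": 0.002, "jaw": 20},
  {"x": 0.023, "y": 0, "z": 0, "wx": 0, "wy": 0, "wz": 0.002, "jaw": 20},
  {"x": 0.028, "y": 0, "z": 0, "wx": 0, "wy": 0, "wz": 0.002, "jaw": 20},
  {"x": 0.032, "y": 0, "z": 0, "wx": 0, "wy": 0, "wz": 0.002, "jaw": 20},
  {"x": 0.0365, "y": 0, "z": 0, "wx": 0, "wy": 0, "wz": 0.002, "jaw": 20},
  {"x": 0.0365, "y": 0, "z": 0, "wx": 0, "wy": 0, "wz": 0.002, "jaw": 20},
  {"x": 0.0365, "y": 0, "z": 0, "wx": 0, "wy": 0, "wz": 0.002, "jaw": 20},
  {"x": 0.0365, "y": 0, "z": 0, "wx": 0, "wy": 0, "wz": 0.002, "jaw": 20},
])

```text
time_s: 41.17
ee_pos: [0.5963, -0.1174, 0.0558]
tcp_rot: [-151.1, 89.9, 174.4]
force: [-1.0, 0.1, -2.4]
grip_width: 0.314
```

Run:
```python
from h import *
st();print(wf(cur()[0]));cmd([*fw(.0295,.0199),.0562],55.45,flip=False)
```

```text
t 41.17 tcp [ 0.5963 -0.1174  0.0558] jawyaw 55.48 down [-0.002  0.    -1.   ] F [-1.   0.1 -2.4] M [-0.01  0.04  0.  ] g 27.7 q [-15.  36.  31. 104. -24.  47.  83.]
[0.02034388 0.019566  ]
t 41.17 xyz [-0.0004  0.0049  0.0078] w [ 0.0006 -0.0016  0.0009] deg 0.1
```

Emit:
step_arm([
  {"x": 0, "y": 0.0008, "z": 0.0012, "wx": 0, "wy": 0, "wz": 0, "jaw": 20},
  {"x": 0, "y": 0.0016, "z": 0.0024, "wx": 0, "wy": 0, "wz": 0, "jaw": 20},
  {"x": 0, "y": 0.0024, "z": 0.0037, "wx": 0, "wy": 0, "wz": 0, "jaw": 20},
  {"x": 0, "y": 0.0032, "z": 0.005, "wx": 0, "wy": 0, "wz": 0, "jaw": 20},
  {"x": 0, "y": 0.0038, "z": 0.006, "wx": 0, "wy": 0, "wz": 0, "jaw": 20},
  {"x": 0, "y": 0.0044, "z": 0.007, "wx": 0, "wy": 0, "wz": 0, "jaw": 20},
  {"x": 0, "y": 0.0049, "z": 0.0078, "wx": 0, "wy": 0, "wz": 0, "jaw": 20},
  {"x": 0, "y": 0.0049, "z": 0.0078, "wx": 0, "wy": 0, "wz": 0, "jaw": 20},
  {"x": 0, "y": 0.0049, "z": 0.0078, "wx": 0, "wy": 0, "wz": 0, "jaw": 20},
  {"x": 0, "y": 0.0049, "z": 0.0078, "wx": 0, "wy": 0, "wz": 0, "jaw": 20},
])

```text
time_s: 42.0
ee_pos: [0.604, -0.1176, 0.0554]
tcp_rot: [-157.7, 89.7, 167.8]
force: [-5.9, 0.7, 0.7]
grip_width: 0.317
```

Run:
```python
from h import *
st();print(wf(cur()[0]))
```

```text
t 42.0 tcp [ 0.604  -0.1176  0.0554] jawyaw 55.47 down [-0.005  0.001 -1.   ] F [-5.9  0.7  0.7] M [0.11 1.23 0.09] g 27.9 q [-15.  36.  31. 103. -24.  48.  83.]
[0.02796395 0.02000389]
```

Emit:
step_arm([
  {"x": 0.0, "y": 0.004, "z": 0.006, "wx": 0, "wy": 0, "wz": 0, "jaw": 40},
  {"x": 0.0, "y": 0.004, "z": 0.006, "wx": 0, "wy": 0, "wz": 0, "jaw": 40},
  {"x": 0.0, "y": 0.004, "z": 0.006, "wx": 0, "wy": 0, "wz": 0, "jaw": 40},
  {"x": -0.02, "y": 0.004, "z": 0.006, "wx": 0, "wy": 0, "wz": 0, "jaw": 40},
  {"x": -0.05, "y": 0.004, "z": 0.006, "wx": 0, "wy": 0, "wz": 0, "jaw": 40},
  {"x": -0.085, "y": 0.004, "z": 0.006, "wx": 0, "wy": 0, "wz": 0, "jaw": 45},
  {"x": -0.1, "y": -0.01, "z": -0.01, "wx": 0.12, "wy": 0, "wz": 0, "jaw": 50},
  {"x": -0.1, "y": -0.03, "z": -0.035, "wx": 0.24, "wy": 0, "wz": 0, "jaw": 50},
  {"x": -0.1, "y": -0.05, "z": -0.06, "wx": 0.36, "wy": 0, "wz": 0, "jaw": 50},
  {"x": -0.1, "y": -0.07, "z": -0.09, "wx": 0.48, "wy": 0, "wz": 0, "jaw": 50},
])

```text
time_s: 42.83
ee_pos: [0.4919, -0.1247, 0.1566]
tcp_rot: [74.8, 89.9, 12.5]
force: [0.5, 0.4, 1.2]
grip_width: 0.497
```

Run:
```python
from h import *
st();cmd([*fw(-.105,0),.12],-11.2,flip=False)
snap('scene','x1');im=cv2.imread('pics/x1.png');cv2.imwrite('pics/x1z.png',cv2.resize(im[150:280,215:375],None,fx=4,fy=4,interpolation=cv2.INTER_CUBIC))
```

```text
t 42.83 tcp [ 0.4919 -0.1247  0.1566] jawyaw 27.66 down [ 0.001  0.    -1.   ] F [0.5 0.4 1.2] M [-0.04  0.06  0.01] g 43.7 q [-27.  20.  45. 114. -18.  53.  55.]
t 42.83 xyz [ 0.0365 -0.0207 -0.0083] w [ 6.781e-01 -1.000e-04 -1.300e-03] deg 38.9
```

View pics/x1z.png

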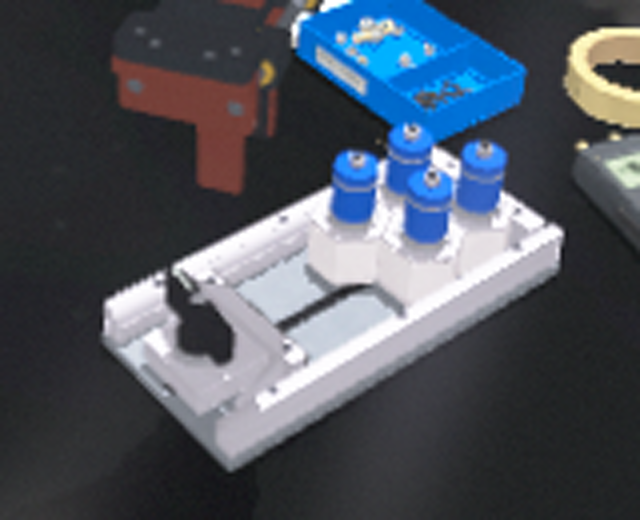

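Emit:
step_arm([
  {"x": 0.0, "y": -0.005, "z": -0.002, "wx": 0.12, "wy": 0, "wz": 0, "jaw": 50},
  {"x": 0.0, "y": -0.01, "z": -0.004, "wx": 0.24, "wy": 0, "wz": 0, "jaw": 50},
  {"x": 0.0, "y": -0.015, "z": -0.006, "wx": 0.36, "wy": 0, "wz": 0, "jaw": 50},
  {"x": 0.0, "y": -0.0207, "z": -0.0083, "wx": 0.48, "wy": 0, "wz": 0, "jaw": 50},
  {"x": 0.01, "y": -0.0207, "z": -0.0083, "wx": 0.6, "wy": 0, "wz": -0.001, "jaw": 50},
  {"x": 0.02, "y": -0.0207, "z": -0.0083, "wx": 0.678, "wy": 0, "wz": -0.001, "jaw": 50},
  {"x": 0.03, "y": -0.0207, "z": -0.0083, "wx": 0.678, "wy": 0, "wz": -0.001, "jaw": 50},
  {"x": 0.0365, "y": -0.0207, "z": -0.0083, "wx": 0.678, "wy": 0, "wz": -0.001, "jaw": 50},
  {"x": 0.0365, "y": -0.0207, "z": -0.0083, "wx": 0.678, "wy": 0, "wz": -0.001, "jaw": 50},
  {"x": 0.0365, "y": -0.0207, "z": -0.0083, "wx": 0.678, "wy": 0, "wz": -0.001, "jaw": 50},
])

```text
time_s: 43.72
ee_pos: [0.4697, -0.1269, 0.1194]
tcp_rot: [-80.3, 89.8, 178.9]
force: [-0.0, 0.4, -0.5]
grip_width: 0.502
```

Run:
```python
from h import *
st();cmd([*fw(-.105,0),.051],-11.2,flip=False)
k,im=snap('wrist','y1');cv2.imwrite('pics/y1z.png',cv2.resize(im,(800,600)))
```

```text
t 43.72 tcp [ 0.4697 -0.1269  0.1194] jawyaw -10.76 down [-0.003  0.    -1.   ] F [-0.   0.4 -0.5] M [-0.06  0.02 -0.01] g 44.2 q [-32.  24.  53. 119. -26.  49.  25.]
t 43.72 xyz [ 0.0684  0.0004 -0.    ] w [0.0077 0.0005 0.0031] deg 0.5
```

View pics/y1z.png

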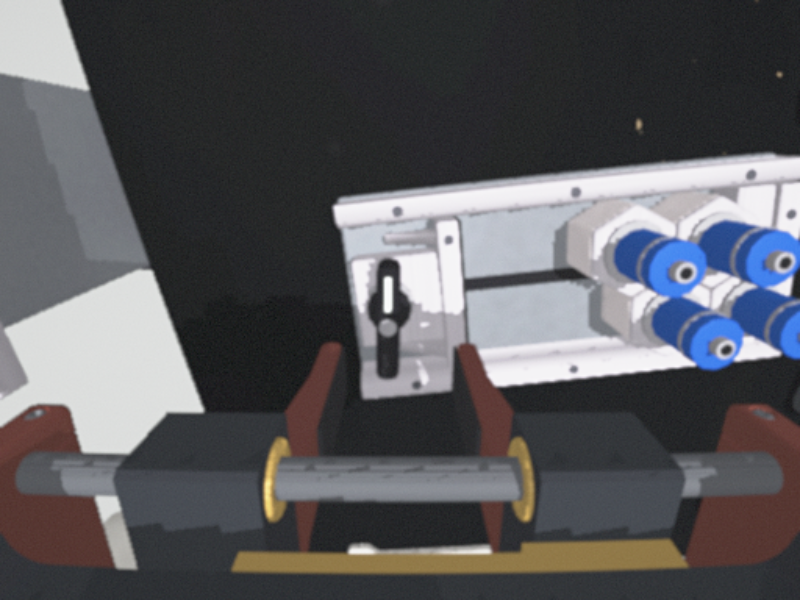

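Emit:
step_arm([
  {"x": 0.02, "y": -0.001, "z": 0, "wx": 0.007, "wy": 0, "wz": 0.003, "jaw": 50},
  {"x": 0.04, "y": -0.001, "z": 0, "wx": 0.007, "wy": 0, "wz": 0.003, "jaw": 50},
  {"x": 0.06, "y": -0.001, "z": 0, "wx": 0.007, "wy": 0, "wz": 0.003, "jaw": 50},
  {"x": 0.0684, "y": -0.001, "z": 0, "wx": 0.007, "wy": 0, "wz": 0.003, "jaw": 50},
  {"x": 0.0684, "y": -0.001, "z": 0, "wx": 0.007, "wy": 0, "wz": 0.003, "jaw": 50},
  {"x": 0.0684, "y": -0.001, "z": 0, "wx": 0.007, "wy": 0, "wz": 0.003, "jaw": 5},
  {"x": 0.0684, "y": -0.001, "z": 0, "wx": 0.007, "wy": 0, "wz": 0.003, "jaw": 5},
  {"x": 0.0684, "y": -0.001, "z": 0, "wx": 0.007, "wy": 0, "wz": 0.003, "jaw": 5},
  {"x": 0.0684, "y": -0.001, "z": 0, "wx": 0.007, "wy": 0, "wz": 0.003, "jaw": 5},
  {"x": 0.0684, "y": -0.001, "z": 0, "wx": 0.007, "wy": 0, "wz": 0.003, "jaw": 5},
], newtons=30)

```text
time_s: 44.6
ee_pos: [0.4684, -0.1262, 0.0516]
tcp_rot: [142.0, 90.0, 40.8]
force: [-1.2, 0.9, 0.6]
grip_width: 0.16
```

Run:
```python
from h import *
st();print(wf(cur()[0]));cmd([*fw(-.043,0),.051],-11.2,flip=False)
```

```text
t 44.6 tcp [ 0.4684 -0.1262  0.0516] jawyaw -11.24 down [ 0.  0. -1.] F [-1.2  0.9  0.6] M [ 0.16  0.46 -0.04] g 14.1 q [-26.  30.  46. 122. -34.  41.  31.]
[-0.10643726  0.0006495 ]
t 44.6 xyz [ 0.0006  0.0631 -0.0067] w [-0.0007 -0.0004 -0.0003] deg 0.0
```

Emit:
step_arm([
  {"x": 0, "y": 0.004, "z": -0.0004, "wx": 0, "wy": 0, "wz": 0, "jaw": 5},
  {"x": 0, "y": 0.012, "z": -0.0013, "wx": 0, "wy": 0, "wz": 0, "jaw": 5},
  {"x": 0, "y": 0.021, "z": -0.0022, "wx": 0, "wy": 0, "wz": 0, "jaw": 5},
  {"x": 0, "y": 0.03, "z": -0.0032, "wx": 0, "wy": 0, "wz": 0, "jaw": 5},
  {"x": 0, "y": 0.039, "z": -0.0041, "wx": 0, "wy": 0, "wz": 0, "jaw": 5},
  {"x": 0, "y": 0.047, "z": -0.005, "wx": 0, "wy": 0, "wz": 0, "jaw": 5},
  {"x": 0, "y": 0.053, "z": -0.0056, "wx": 0, "wy": 0, "wz": 0, "jaw": 5},
  {"x": 0, "y": 0.058, "z": -0.0062, "wx": 0, "wy": 0, "wz": 0, "jaw": 5},
  {"x": 0, "y": 0.061, "z": -0.0065, "wx": 0, "wy": 0, "wz": 0, "jaw": 5},
  {"x": 0, "y": 0.061, "z": -0.0065, "wx": 0, "wy": 0, "wz": 0, "jaw": 5},
])

```text
time_s: 45.43
ee_pos: [0.5314, -0.1312, 0.0515]
tcp_rot: [115.0, 89.9, 13.8]
force: [1.3, 4.3, 4.3]
grip_width: 0.146
```

Run:
```python
from h import *
st();print(wf(cur()[0]));cmd([*fw(-.038,0),.051],-11.2,flip=False)
```

```text
t 45.43 tcp [ 0.5314 -0.1312  0.0515] jawyaw -11.2 down [ 0.002  0.    -1.   ] F [1.3 4.3 4.3] M [ 0.82 -0.3  -0.06] g 12.9 q [-24.  35.  45. 114. -35.  45.  30.]
[-0.04325994  0.00067815]
t 45.43 xyz [0.0005 0.0053 0.0001] w [ 0.0001 -0.0008 -0.0017] deg 0.1
```

Emit:
step_arm([
  {"x": 0, "y": 0.001, "z": 0, "wx": 0, "wy": 0, "wz": 0, "jaw": 5},
  {"x": 0, "y": 0.002, "z": -0.0001, "wx": 0, "wy": 0, "wz": 0, "jaw": 5},
  {"x": 0, "y": 0.003, "z": -0.0002, "wx": 0, "wy": 0, "wz": 0, "jaw": 5},
  {"x": 0, "y": 0.0036, "z": -0.0003, "wx": 0, "wy": 0, "wz": 0, "jaw": 5},
  {"x": 0, "y": 0.0042, "z": -0.0004, "wx": 0, "wy": 0, "wz": 0, "jaw": 5},
  {"x": 0, "y": 0.0048, "z": -0.0004, "wx": 0, "wy": 0, "wz": 0, "jaw": 5},
  {"x": 0, "y": 0.005, "z": -0.0005, "wx": 0, "wy": 0, "wz": 0, "jaw": 5},
  {"x": 0, "y": 0.005, "z": -0.0005, "wx": 0, "wy": 0, "wz": 0, "jaw": 5},
  {"x": 0, "y": 0.005, "z": -0.0005, "wx": 0, "wy": 0, "wz": 0, "jaw": 5},
  {"x": 0, "y": 0.005, "z": -0.0005, "wx": 0, "wy": 0, "wz": 0, "jaw": 5},
])

```text
time_s: 46.27
ee_pos: [0.5332, -0.1313, 0.0514]
tcp_rot: [-124.6, 89.8, 134.2]
force: [-8.0, 5.4, 14.1]
grip_width: 0.149
```

Run:
```python
from h import *
st();print(wf(cur()[0]))
```

```text
t 46.27 tcp [ 0.5332 -0.1313  0.0514] jawyaw -11.24 down [-0.003  0.003 -1.   ] F [-8.   5.4 14.1] M [ 1.21  1.75 -0.08] g 13.1 q [-24.  35.  45. 113. -35.  46.  30.]
[-0.04146747  0.00070678]
```

Emit:
step_arm([
  {"x": 0, "y": 0, "z": 0, "wx": 0.08, "wy": 0, "wz": 0, "jaw": 5},
  {"x": 0, "y": 0, "z": 0, "wx": 0.16, "wy": 0, "wz": 0, "jaw": 5},
  {"x": 0, "y": 0, "z": 0, "wx": 0.24, "wy": 0, "wz": 0, "jaw": 5},
  {"x": 0, "y": 0, "z": 0, "wx": 0.32, "wy": 0, "wz": 0, "jaw": 5},
  {"x": 0, "y": 0, "z": 0, "wx": 0.4, "wy": 0, "wz": 0, "jaw": 5},
  {"x": 0, "y": 0, "z": 0, "wx": 0.48, "wy": 0, "wz": 0, "jaw": 5},
  {"x": 0, "y": 0, "z": 0, "wx": 0.56, "wy": 0, "wz": 0, "jaw": 5},
  {"x": 0, "y": 0, "z": 0, "wx": 0.64, "wy": 0, "wz": 0, "jaw": 5},
  {"x": 0, "y": 0, "z": 0, "wx": 0.72, "wy": 0, "wz": 0, "jaw": 5},
  {"x": 0, "y": 0, "z": 0, "wx": 0.8, "wy": 0, "wz": 0, "jaw": 5},
], newtons=35)

```text
time_s: 47.1
ee_pos: [0.5339, -0.1318, 0.0515]
tcp_rot: [-84.5, 89.9, 128.2]
force: [-5.2, 3.8, 10.2]
grip_width: 0.145
```

Run:
```python
from h import *
st();print(wf(cur()[0]));cmd([*fw(-.0412,0),.051],-94.55,flip=False)
```

```text
t 47.1 tcp [ 0.5339 -0.1318  0.0515] jawyaw -57.28 down [-0.001  0.002 -1.   ] F [-5.2  3.8 10.2] M [0.81 1.3  0.11] g 12.8 q [-31.  41.  57. 113. -45.  51.  -7.]
[-0.04076752  0.00029965]
t 47.1 xyz [ 0.0005 -0.      0.0005] w [0.6505 0.0008 0.0019] deg 37.3
```

Emit:
step_arm([
  {"x": 0, "y": 0, "z": 0, "wx": 0.08, "wy": 0, "wz": 0, "jaw": 5},
  {"x": 0, "y": 0, "z": 0, "wx": 0.16, "wy": 0, "wz": 0, "jaw": 5},
  {"x": 0, "y": 0, "z": 0, "wx": 0.24, "wy": 0, "wz": 0, "jaw": 5},
  {"x": 0, "y": 0, "z": 0, "wx": 0.32, "wy": 0, "wz": 0, "jaw": 5},
  {"x": 0, "y": 0, "z": 0, "wx": 0.4, "wy": 0, "wz": 0, "jaw": 5},
  {"x": 0, "y": 0, "z": 0, "wx": 0.48, "wy": 0, "wz": 0, "jaw": 5},
  {"x": 0, "y": 0, "z": 0, "wx": 0.56, "wy": 0, "wz": 0, "jaw": 5},
  {"x": 0, "y": 0, "z": 0, "wx": 0.63, "wy": 0, "wz": 0, "jaw": 5},
  {"x": 0, "y": 0, "z": 0, "wx": 0.68, "wy": 0, "wz": 0, "jaw": 5},
  {"x": 0, "y": 0, "z": 0, "wx": 0.68, "wy": 0, "wz": 0, "jaw": 5},
])

```text
time_s: 47.93
ee_pos: [0.5341, -0.1324, 0.0516]
tcp_rot: [6.1, 89.9, 179.9]
force: [-4.4, 2.6, 12.7]
grip_width: 0.145
```

Run:
```python
from h import *
st();print(wf(cur()[0]))
```

```text
t 47.93 tcp [ 0.5341 -0.1324  0.0516] jawyaw -96.14 down [-0.001  0.    -1.   ] F [-4.4  2.6 12.7] M [0.75 1.28 0.67] g 12.8 q [-35.  47.  65. 114. -53.  56. -39.]
[-0.04049116 -0.00031851]
```

Emit:
step_arm([
  {"x": 0, "y": 0, "z": 0, "wx": 0, "wy": 0, "wz": 0, "jaw": 5},
  {"x": 0, "y": 0, "z": 0, "wx": 0, "wy": 0, "wz": 0, "jaw": 50},
  {"x": 0, "y": 0, "z": 0, "wx": 0, "wy": 0, "wz": 0, "jaw": 50},
  {"x": 0, "y": 0, "z": 0, "wx": 0, "wy": 0, "wz": 0, "jaw": 50},
  {"x": -0.02, "y": 0, "z": 0, "wx": 0, "wy": 0, "wz": 0, "jaw": 50},
  {"x": -0.05, "y": 0, "z": 0, "wx": 0, "wy": 0, "wz": 0, "jaw": 50},
  {"x": -0.09, "y": 0, "z": 0, "wx": 0, "wy": 0, "wz": 0, "jaw": 50},
  {"x": -0.13, "y": 0, "z": 0.03, "wx": 0, "wy": 0, "wz": 0, "jaw": 50},
  {"x": -0.15, "y": 0, "z": 0.06, "wx": 0, "wy": 0, "wz": 0, "jaw": 50},
  {"x": -0.15, "y": 0, "z": 0.08, "wx": 0, "wy": 0, "wz": 0, "jaw": 50},
])

```text
time_s: 48.77
ee_pos: [0.4544, -0.1263, 0.2037]
tcp_rot: [142.1, 89.8, -44.1]
force: [0.1, -0.2, 0.5]
grip_width: 0.5
```

Run:
```python
from h import *
st()
k,im=snap('wrist','z1');cv2.imwrite('pics/z1z.png',cv2.resize(im,(800,600)))
import pickle;pickle.dump(k,open('z1.pkl','wb'))
snap('scene','z2');im=cv2.imread('pics/z2.png');cv2.imwrite('pics/z2z.png',cv2.resize(im[150:280,215:375],None,fx=4.5,fy=4.5,interpolation=cv2.INTER_CUBIC))
```

```text
t 48.77 tcp [ 0.4544 -0.1263  0.2037] jawyaw -96.19 down [ 0.003 -0.003 -1.   ] F [ 0.1 -0.2  0.5] M [-0.01  0.14 -0.02] g 44.0 q [-52.  27.  82. 116. -30.  63. -52.]
```

View pics/z1z.png

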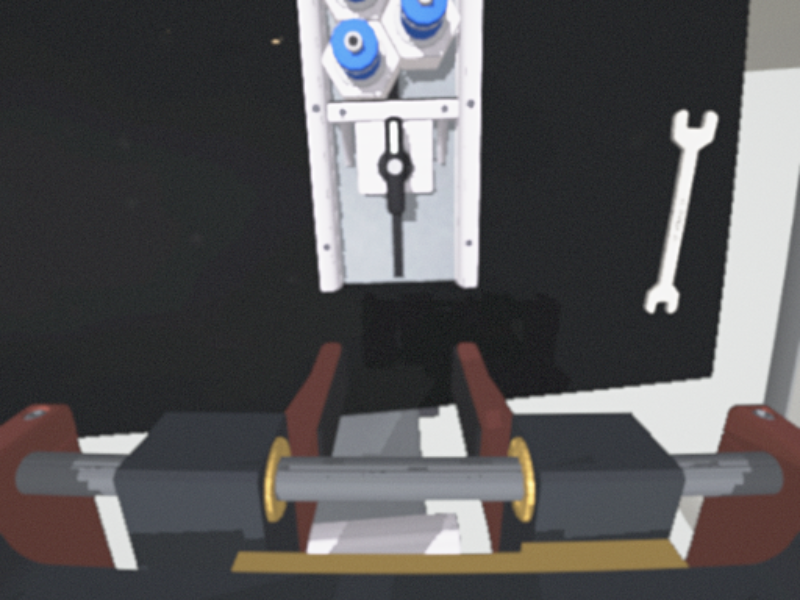

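View pics/z2z.png

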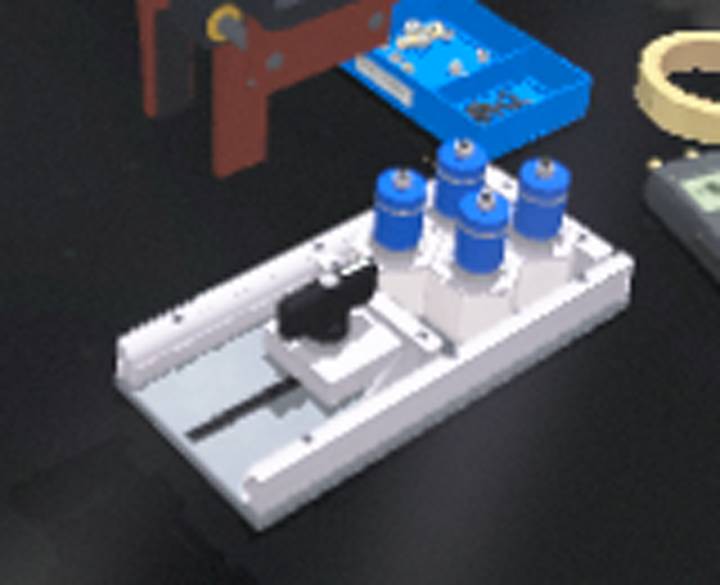

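Run:
```python
from h import *
import pickle;k=pickle.load(open('z1.pkl','rb'));im=cv2.imread('pics/z1.png')
cv2.imwrite('pics/z1a.png',cv2.resize(im[0:150,185:320],None,fx=5,fy=4,interpolation=cv2.INTER_CUBIC))
for n,u,v,z in[('w1',394,120,.072),('w2',397,213,.072),('hub',395,166,.072),('m4',353,41,.096),('m3',423,3,.096),('barL',330,101,.038),('barR',456,97,.038)]:
    print(n,wf(onz(k,(u*.64,v*.64),z)).round(4))
k2=calibration('scene');im=cv2.imread('pics/z2.png')
for x,y in((.097,-.0199),(.074,.0199),(.051,-.0199),(.028,.0199)): print(proj(k2,[*fw(x,y),.096]), (proj(k2,[*fw(x,y),.096])-[215,150])*4.5)
```

```text
w1 [-0.0134 -0.0017]
w2 [-0.0722 -0.0019]
hub [-0.0417 -0.0015]
m4 [0.0271 0.0198]
m3 [ 0.0451 -0.0196]
barL [0.0034 0.043 ]
barR [ 0.0035 -0.0454]
[336.57602067 186.67792624] [547.09209302 165.05066806]
[318.43327984 182.26649865] [465.44975927 145.19924391]
[323.26451583 193.69914786] [487.19032124 196.64616539]
[304.86474341 189.05710848] [404.39134535 175.75698815]
```

View pics/z1a.png

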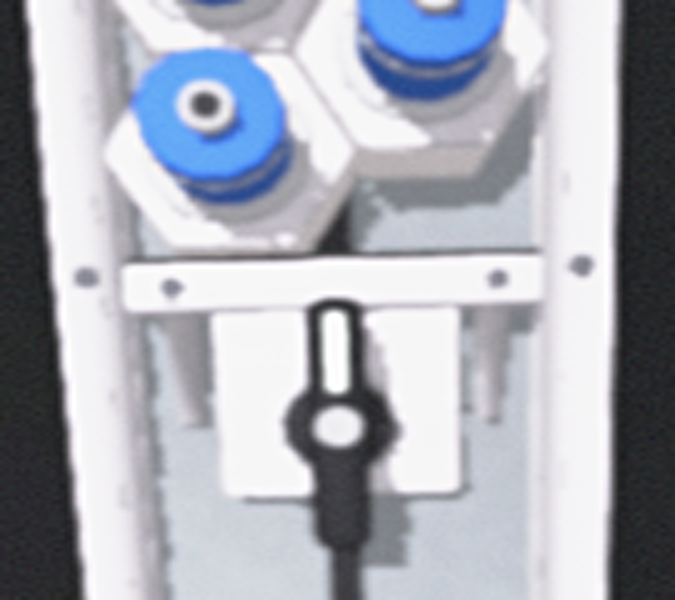

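Emit:
step_arm([
  {"x": -0.02, "y": 0, "z": -0.02, "wx": 0, "wy": 0, "wz": 0, "jaw": 50},
  {"x": -0.04, "y": 0, "z": -0.04, "wx": -0.05, "wy": 0, "wz": 0, "jaw": 50},
  {"x": -0.06, "y": -0.02, "z": -0.05, "wx": -0.1, "wy": 0, "wz": 0, "jaw": 50},
  {"x": -0.06, "y": -0.04, "z": -0.05, "wx": -0.2, "wy": 0, "wz": 0, "jaw": 50},
  {"x": -0.06, "y": -0.06, "z": -0.05, "wx": -0.3, "wy": 0, "wz": 0, "jaw": 50},
  {"x": -0.06, "y": -0.08, "z": -0.05, "wx": -0.4, "wy": 0, "wz": 0, "jaw": 50},
  {"x": -0.06, "y": -0.1, "z": -0.05, "wx": -0.5, "wy": 0, "wz": 0, "jaw": 50},
  {"x": -0.06, "y": -0.1, "z": -0.05, "wx": -0.5, "wy": 0, "wz": 0, "jaw": 50},
  {"x": -0.06, "y": -0.1, "z": -0.05, "wx": -0.5, "wy": 0, "wz": 0, "jaw": 50},
  {"x": -0.06, "y": -0.1, "z": -0.05, "wx": -0.5, "wy": 0, "wz": 0, "jaw": 50},
])

```text
time_s: 49.7
ee_pos: [0.5154, -0.0305, 0.2609]
tcp_rot: [68.6, 89.9, -89.0]
force: [0.4, -0.8, 0.1]
grip_width: 0.496
```

Run:
```python
from h import *
st();snap('side','zz1');k,im=snap('scene','zz2')
```

```text
t 49.7 tcp [ 0.5154 -0.0305  0.2609] jawyaw -67.54 down [ 0.    -0.001 -1.   ] F [ 0.4 -0.8  0.1] M [-0.05  0.08  0.02] g 43.7 q [-58.  23.  75. 106. -24.  69. -43.]
```

View pics/zz2.png

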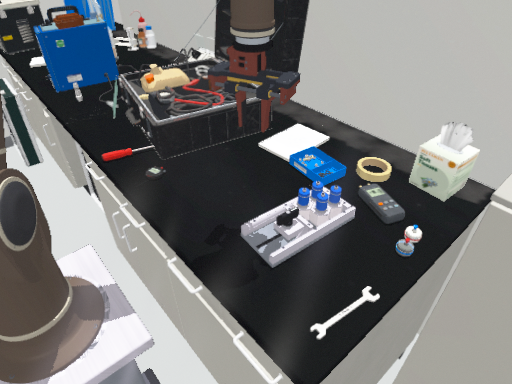

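The four modules are packed around (320,195) in the frame. The knob is along the slide, the spanner and stopwatch are where they were, and the arm is clear of everything.

```bash
python3 -c "
from plant import *
print(close_job())"
```

```text
the job is handed in; nothing more can be done
None
```

The detector array is made up and handed in. All four modules present stand close-packed in places 1 to 4, with the bar against the pack and the knob turned fully tight. It took about 50 s of the 210 s allowed.

- **Bar and knob:** I loosened the knob with one re-grip on the way, because the last joint could not make the whole turn. I drew the bar back to about 0.14 m. After the modules were in, I slid it up until it pushed back at about 8 N, then turned the knob clockwise until it hit its stop.
- **Modules:** each was pushed up until it met the end stop, the step or its neighbour. They came to rest within about 0.5 mm of their nominal places along the frame.
- **Knocked module:** one module had been moved about 5 cm aside before I reached it, so I found it again in the picture before gripping it.
- **Last checks:** the wing lies along the slide to within about 0.2°, and the bar's face is at the four-module stop (about 0.075). The last module's flat is against the bar. All four modules are upright, and their tops lie within about 1 pixel of where they should be in the scene camera. The spanner and stopwatch are where they were.
- **What disagreed:** one close wrist view put the knob about 1.5 mm off to one side. It also put module 3 about 5 mm off along the frame, but that module was cut by the image edge. The contact position and the scene view both put module 3 in its place.
- **Not checked:** I did not test the clamp by pulling on it.

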